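# Cure the glued earbud cases

### The job

First swing the curing station's stabiliser leg all the way out until it snaps into its end detent, then lay all the white earbud cases from the bench flat on the station's tray, side by side inside its lips. Only then click the dose lever on from its zero mark one notch at a time, pausing about half a second in each notch, until it stands on one notch per case, never past that number. Leave the leg out and do not disturb the green block, the tin and the jar.

Things in the scene. Friction and masses are not known exactly. Their poses are not given: they have to be found in the camera images.
- tray (a point): Centre of the fixed curing station's tray floor; x points away from the robot, y left, z up. White base 190 (x) x 230 (y) mm; black floor 40 mm above the bench, inside 170 x 216 mm, aluminium lips rising 6 mm above the floor. On its -y side is the grey control box (150 x 100 mm, top 60 mm above the bench). Lever and leg are mounted on this frame.
- lever_pivot (a point): Point on the vertical pivot axis of the dose lever, at tray frame (+35, -165, +60) mm, 100 mm above the bench; axes as the tray's.
- lever_post (a point): Top centre of the black upright thumb post (14 mm across, 30 tall, top 100 mm above the bench) at the end of the dose lever, 60 mm from the pivot axis; pinch or push it from above. Seen from the pivot in the tray frame it lies at 135 degrees (counter-clockwise from +x) in notch 0 and 15 degrees further per notch.
- lever (a joint): Dose lever angle, rad, growing counter-clockwise from above (post moves away from the tray, via the robot side, to -y). Starts at 0, the zero notch (long white mark); a notch each 0.2618 rad to notch 6 at 1.571 (short marks). A sprung detent pulls it into the nearest notch; midway it snaps over, which takes 2 to 3 N at the post.
- leg_hinge (a point): Point on the vertical hinge axis of the steel stabiliser leg, on the outer (-y) side of the control box, at tray frame (+20, -245, +43) mm, 83 mm above the bench.
- leg_post (a point): Top centre of the black upright grip post (14 mm across, 67 tall, top 83 mm above the bench) on the leg, 90 mm from the hinge axis. Leg bar 105 mm long, 14 wide, top 16 mm above the bench. Folded, the leg points to the tray's -x and the post stands 23 mm clear of the control box; seated it points to -y.
- leg (a joint): Leg angle, rad, growing counter-clockwise from above; 0 folded, 1.571 seated in its end detent against a hard stop. Starts between 0 and 0.35, swings lightly and stays where it is left; from about 1.1 to 1.39 it must be pushed over a sprung hump (2 to 3 N at the post), then snaps home.
- case1: White earbud charging case, rounded box 54 (x) x 42 (y) x 24 (z) mm, about 50 g; origin at its centre, 12 mm above what it lies on. All six are alike; case1 to case3 are always there, 1 to 3 of the others (None at the start: absent).
- case2: White earbud charging case, rounded box 54 (x) x 42 (y) x 24 (z) mm, about 50 g; origin at its centre, 12 mm above what it lies on. All six are alike; case1 to case3 are always there, 1 to 3 of the others (None at the start: absent).
- case3: White earbud charging case, rounded box 54 (x) x 42 (y) x 24 (z) mm, about 50 g; origin at its centre, 12 mm above what it lies on. All six are alike; case1 to case3 are always there, 1 to 3 of the others (None at the start: absent).
- case4: White earbud charging case, rounded box 54 (x) x 42 (y) x 24 (z) mm, about 50 g; origin at its centre, 12 mm above what it lies on. All six are alike; case1 to case3 are always there, 1 to 3 of the others (None at the start: absent).
- case5: White earbud charging case, rounded box 54 (x) x 42 (y) x 24 (z) mm, about 50 g; origin at its centre, 12 mm above what it lies on. All six are alike; case1 to case3 are always there, 1 to 3 of the others (None at the start: absent).
- case6: White earbud charging case, rounded box 54 (x) x 42 (y) x 24 (z) mm, about 50 g; origin at its centre, 12 mm above what it lies on. All six are alike; case1 to case3 are always there, 1 to 3 of the others (None at the start: absent).
- magnetiser: Bystander: small green block 50 x 50 x 28 mm, origin under its centre.
- tin: Bystander: flat closed metal tin 70 x 100 x 20 mm, origin under its centre.
- flux: Bystander: small amber jar with a steel cap, 48 mm across, 50 mm tall, origin under its centre.
Mind the look-alikes: they are no part of the job. What is shaped like the case1 but brown or purple is not meant.

How it is judged:
By the outcome, as a careful person would: the job done as asked, in the order asked, and still so for the second after the job is handed in, with the robot touching nothing.
Of case4, case5, case6 only 1 to 3 are there at a start; the rules pass over those that are not, and their reading is None.
At some moment in a run one of case1, case2, case3, case4, case5, case6 may be knocked a few centimetres aside while the robot is not near it.
Once in a run the grip may slacken for a moment while it holds something.
It also fails if it takes over 210 s, if anything falls off the work surface, if the arm or the gripper's body presses on something with over 40 N, if the wrist force passes 120 N, or if a joint passes its speed limit or range.

### The arm

A 7-joint arm with a two-finger parallel gripper is mounted at the origin on the work surface. World frame = base frame: x ahead of the robot, y to its left, z up, the work surface at z = 0. Lengths are in m, angles in rad, forces in N, time in s.
With the tool pointing down it reaches from about 0.4 to 0.85 m from the base axis. Payload 4.5 kg.
Tool frame: the origin (TCP) lies between the finger pads; the fingertips stand 14 mm ahead of it and the grasp point (between the pads) lies 5 mm behind it (manip.tip_extent is the distance from the TCP to the fingertips, in m); x points along the fingers, z is the direction in which the jaws open and shut, and the axes are right-handed (so a half turn about x gives the same grasp; the last joint's range is limited). The gripper opens to 88 mm and grips with 3 to 60 N. Pads are 18 mm wide; open, the fingers measure 123 mm over their backs; the gripper's body (75 mm by 187 mm) begins 45 mm behind the grasp point.
Start: joints at [1.161, 0.689, -0.195, 1.565, 0.157, 0.902, -0.215], TCP at [0.268, -0.564, 0.224] pointing down, gripper open.
Joint ranges: [-3.01, 3.01], [-0.46, 2.08], [-1.47, 1.51], [0.13, 2.56], [-1, 4.14], [0.04, 2.09], [-2.66, 2.66]. Speed limits (rad/s): [2.57, 2.57, 3.14, 3.14, 3.14, 3.14, 3.14].

### API

Orientations are given as a rotation vector (axis times angle).
In Python, from bench import manip, get_image, models gives the robot as it stands.
- The arm moves only by the tool carry_out, never from a script. Its arguments are lists of equal length, an entry for each row: "gripper": the finger opening in mm, from 0 to 88.1; "slide": the shift along the tool's x, y, z in mm, a list of three; "delta_rot": the turn, a rotation vector about the tool's x, y, z in degrees, a list of three. A call has 1 to 5 rows; each row shifts and turns the pose as measured when the row begins, along the tool's axes as they then stand; what a row does not reach is not made up. A row lasts 1/10 s, in which the tool goes at most 50 mm and 8.59 degrees, less where a joint would pass 70% of its speed; a pose out of reach is approached as far as the arm can. A call with a gripper value outside its range is refused whole. The fingers move at their own pace and stop on an object; "squeeze" is the grip in N (left out, the last holds). Time passes only in rows, so rows that do not move let the fingers close. It gives the time, the measured TCP pose, the force and the opening at its end, in the units of the state.
- manip.sense(): the state, without advancing time (a new reading comes with each control period).
- get_image(name): name is "side" or "top" or "wrist"; returns a dict with "image" (384x512x3 uint8, red, green, blue), "mtx" (3x3 intrinsics, pixels), "dist_coeffs" ([k1, k2, p1, p2, k3] as OpenCV has them; the pictures are not rectified), "origin" and "attitude" of the camera in the world. Camera axes: x right, y down, z forward; pixel columns grow to the right and rows downward; lengths in m; the calibration is good to about 2 mm. A picture is of the moment at which its call begins. There is no depth.
- manip.hand_in(): hands the job in, once; it reports no verdict.
Trained networks look in a picture, given as the dict that the camera call returned (one of the last four; its "shot" number tells which), for a name from the list of things; names that differ only in an ending like _2 or _b are one class to them, and where a whole thing is asked for, a point or a joint stands for the part that bears it (a point fixed in the world has none). Each returns a list of dicts, best first, with "conf" (0 to 1); they miss things now and then, are a little off and sometimes report something else, mostly with a low value. They report only what shows in the picture. A call takes as long as a camera call. They do not tell look-alikes from the thing itself.
- models.cut_out(picture, target): "region" (384x512 bool, what is visible of it) and "xy" ([column, row] in pixels, amid what is visible of it).
- models.place_of(picture, target): "xy" ([column, row] in pixels: a listed point, or the origin of a listed thing).
The state is a dict: "time": time; "joint_positions": joint angles; "dq": joint speeds; "tau": joint torques, N m; "eef_pos": TCP position; "tool_rot": TCP orientation; "contact_force": force on the tool from outside, world axes, zero at the start; "ft_torque": the same for the moment, N m; "gripper_width": finger opening in m.
Only numpy, scipy, OpenCV 4.12 (cv2) and the standard library are available. Lean on these libraries where they do the work, as an engineer would, in place of code of your own. Each camera call takes 0.05 s, during which the arm holds its last target.

## Working session

There is one attempt and no reset: what is moved stays moved. The work goes in short steps, Python scripts to look and compute and a tool call to move; the robot and the scene stay as the last step left them, time stands still between calls to the robot, and variables do not carry over. Pictures are saved under pics/ and viewed, and the job is handed in when it is done.

Besides the shell and the picture viewer there is one more tool, called after "Request:" as name(argument=value, ...) on one line, values as JSON. carry_out: Moves the arm, as the interface text tells. Its arguments: {"type":"object","properties":{"gripper":{"type":"array"},"slide":{"type":"array"},"delta_rot":{"type":"array"},"squeeze":{"type":"number"}},"required":["gripper","slide","delta_rot"]}

```bash
ls; mkdir -p pics; python3 - <<'E'
from bench import manip, get_image, models
import cv2,numpy as np
s=manip.sense(); print({k:np.round(v,3).tolist() for k,v in s.items()})
for n in ["top","side","wrist"]:
    d=get_image(n); cv2.imwrite(f"pics/{n}0.png",cv2.cvtColor(d["image"],cv2.COLOR_RGB2BGR))
    print(n,np.round(d["mtx"],1).tolist(),d["dist_coeffs"],d["origin"],np.round(d["attitude"],4).tolist(),d["shot"])
E
```

```text
pics
{'time': 0.0, 'joint_positions': [1.161, 0.69, -0.195, 1.566, 0.157, 0.902, -0.215], 'dq': [-0.001, -0.0, -0.0, -0.0, -0.0, -0.001, -0.0], 'tau': [0.0, -52.756, -1.267, -15.343, -0.053, 0.007, 0.0], 'eef_pos': [0.268, -0.564, 0.223], 'tool_rot': [0.877, 1.389, -0.876], 'contact_force': [-1.443, -0.56, -0.039], 'ft_torque': [-0.014, -0.032, 0.051], 'gripper_width': 0.088}
top [[470.5, 0.0, 253.8], [0.0, 470.5, 199.9], [0.0, 0.0, 1.0]] [-0.0690658  0.         0.         0.         0.       ] [0.34983657 0.11686356 1.31612239] [-2.1003, 2.1322, -0.203] 1
side [[388.1, 0.0, 259.3], [0.0, 388.1, 189.0], [0.0, 0.0, 1.0]] [-0.08001234  0.          0.          0.          0.        ] [0.51526539 1.04418688 0.71978823] [-0.0906, 2.7361, -1.4293] 2
wrist [[269.9, 0.0, 258.3], [0.0, 269.9, 194.2], [0.0, 0.0, 1.0]] [-0.03924835  0.          0.          0.          0.        ] [ 0.33004902 -0.53584631  0.38353133] [2.4578, -1.5516, -0.2132] 3
```

View pics/top0.png

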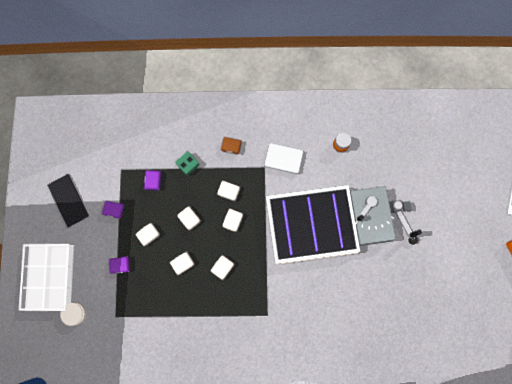

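View pics/side0.png

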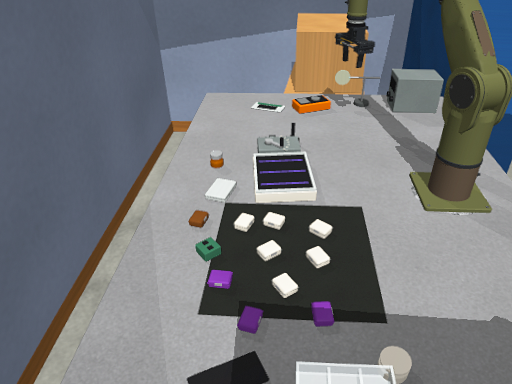

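View pics/wrist0.png

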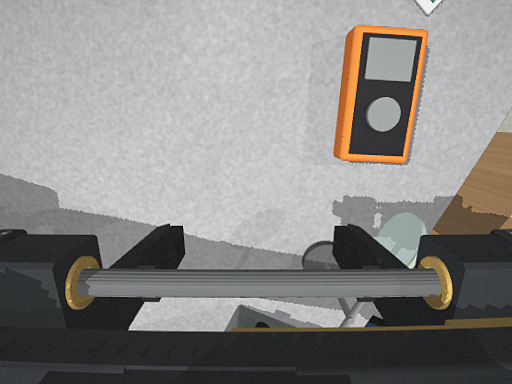

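```bash
cat > h.py <<'E'
from bench import manip, get_image, models
import cv2,numpy as np
from scipy.spatial.transform import Rotation as R
def ray(d,uv):
    p=cv2.undistortPoints(np.array([[uv]],float),d["mtx"],np.array(d["dist_coeffs"]))[0,0]
    return R.from_rotvec(d["attitude"]).apply([p[0],p[1],1.0])
def at_z(d,uv,z):
    r=ray(d,uv);o=np.array(d["origin"]);return o+r*(z-o[2])/r[2]
def proj(d,P):
    Rm=R.from_rotvec(d["attitude"]).inv();rv=Rm.as_rotvec();t=-Rm.apply(d["origin"])
    return cv2.projectPoints(np.atleast_2d(np.array(P,float)),rv,t,d["mtx"],np.array(d["dist_coeffs"]))[0][:,0]
def save(d,name,crop=None,sc=1):
    im=cv2.cvtColor(d["image"],cv2.COLOR_RGB2BGR)
    if crop: x0,y0,x1,y1=crop; im=im[y0:y1,x0:x1]
    if sc!=1: im=cv2.resize(im,None,fx=sc,fy=sc,interpolation=cv2.INTER_CUBIC)
    cv2.imwrite(f"pics/{name}.png",im)
def downR(jaw):  # tool x down, z (jaw dir) at world angle jaw deg
    a=np.radians(jaw);z=np.array([np.cos(a),np.sin(a),0]);x=np.array([0,0,-1.]);y=np.cross(z,x)
    return R.from_matrix(np.stack([x,y,z],1))
def st():
    s=manip.sense();T=R.from_rotvec(s["tool_rot"]);M=T.as_matrix()
    ja=np.degrees(np.arctan2(M[1,2],M[0,2]))
    print("t%.1f"%s["time"],"pos",np.round(np.array(s["eef_pos"])*1e3,1),"jaw %.1f"%ja,"xax",np.round(M[:,0],3),"F",np.round(s["contact_force"],1),"w %.1f"%(s["gripper_width"]*1e3),"q",np.round(s["joint_positions"],2))
    return s,T,ja
def go(P,jaw):
    """tool-axes delta (mm,deg) to world TCP P (m), jaw angle deg (mod 180 nearest)"""
    s,T,ja=st()
    j=ja+((jaw-ja+90)%180-90)
    d=T.inv().apply(np.array(P)-s["eef_pos"])*1e3
    r=np.degrees((T.inv()*downR(j)).as_rotvec())
    print("  slide",np.round(d,1),"len %.0f"%np.linalg.norm(d),"rot",np.round(r,2),"jaw->%.1f"%j)
E
python3 - <<'E'
from h import *
d=get_image("top"); d2=get_image("side")
for t,z in [("tray",.04),("lever_pivot",.1),("lever_post",.1),("leg_hinge",.083),("leg_post",.083),("case1",.012),("magnetiser",0),("tin",0),("flux",0)]:
    for dd,nm in ((d,"top"),(d2,"side")):
        for o in models.place_of(dd,t)[:10]: print(t,nm,np.round(o["xy"],1),"%.2f"%o["conf"],np.round(at_z(dd,o["xy"],z),4)[:2])
save(d,"topcrop",(100,130,440,290),2.3)
E
```

```text
tray top [310.4 224.8] 0.63 [ 0.5314 -0.0328]
tray side [280.2 171.1] 0.95 [ 0.5432 -0.0364]
lever_pivot top [377.6 195.9] 0.76 [ 0.5971 -0.207 ]
lever_pivot side [265.7 133.3] 0.86 [ 0.5999 -0.1894]
lever_post top [358.9 218.9] 0.76 [ 0.5364 -0.1537]
lever_post side [282.  139.5] 0.53 [ 0.5411 -0.1445]
leg_hinge top [403.6 201.9] 0.81 [ 0.583  -0.2809]
leg_hinge side [270.7 127. ] 0.90 [ 0.5868 -0.276 ]
leg_hinge side [279.5 166.3] 0.74 [0.5445 0.0038]
leg_post top [415.6 232.6] 0.79 [ 0.4997 -0.3069]
leg_post top [361.5 217.1] 0.43 [ 0.5437 -0.1647]
leg_post side [293.6 123.4] 0.37 [ 0.5015 -0.3106]
case1 top [222.7 264.9] 0.86 [0.4276 0.2096]
case1 top [234.6 217. ] 0.85 [0.5608 0.1758]
case1 top [188.2 211.7] 0.79 [0.5779 0.3066]
case1 top [113.8 209.4] 0.73 [0.5877 0.5189]
case1 top [226.5 144.2] 0.72 [0.7748 0.198 ]
case1 top [120.9 267.8] 0.65 [0.4229 0.4923]
case1 top [183. 263.] 0.64 [0.4343 0.3194]
case1 top [148.7 236.9] 0.59 [0.508  0.4167]
case1 top [230.2 194.1] 0.59 [0.6267 0.1879]
case1 top [150.6 186.4] 0.50 [0.6529 0.4154]
case1 side [248.  319.9] 0.94 [0.5939 0.526
[... 184 characters left out ...]
3]
case1 side [244.9 222.6] 0.62 [0.6357 0.1986]
case1 side [317.4 259.3] 0.62 [0.4364 0.3336]
case1 side [198.8 220.7] 0.54 [0.7695 0.1973]
case1 side [318.9 227.8] 0.53 [0.4269 0.2105]
case1 side [274.1 223.7] 0.48 [0.5525 0.199 ]
magnetiser top [189.5 164.3] 0.88 [0.7196 0.3064]
magnetiser top [309.  224.1] 0.52 [ 0.5392 -0.0336]
magnetiser side [209.2 251.9] 0.55 [0.7195 0.3102]
tin top [283.3 162.3] 0.89 [0.7211 0.0342]
tin side [220.1 192.5] 0.87 [0.7339 0.038 ]
tin side [275.2 220.4] 0.27 [0.5506 0.1696]
flux top [339.1 145. ] 0.55 [ 0.7712 -0.1307]
flux top [312.1 223.1] 0.34 [ 0.5419 -0.0425]
flux side [284.5 284.2] 0.66 [0.5177 0.4098]
flux side [217.8 165.5] 0.46 [ 0.7689 -0.1277]
```

View pics/topcrop.png

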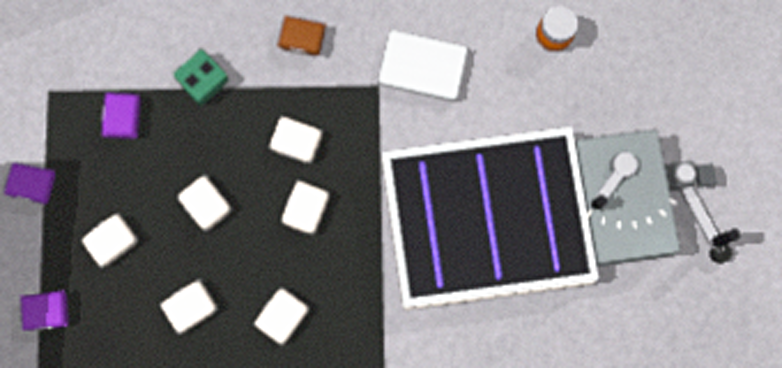

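```bash
cat >> h.py <<'E'
def cases(d,z=.018,draw=None):
    im=d["image"];hsv=cv2.cvtColor(im,cv2.COLOR_RGB2HSV)
    m=((hsv[...,2]>165)&(hsv[...,1]<50)).astype(np.uint8)
    n,l,s,c=cv2.connectedComponentsWithStats(m,connectivity=4)
    out=[]
    for i in range(1,n):
        if not 60<s[i,4]<6000: continue
        k=max(cv2.findContours((l==i).astype(np.uint8),cv2.RETR_EXTERNAL,cv2.CHAIN_APPROX_NONE)[0],key=len)[:,0]
        if k.shape[0]<12: continue
        P=np.array([at_z(d,p,z)[:2] for p in k.astype(float)])*1000
        (cx,cy),(w,h),a=cv2.minAreaRect(P.astype(np.float32))
        if w<h: w,h=h,w; a+=90
        out.append((cx/1e3,cy/1e3,w,h,(a+90)%180-90,s[i,4],c[i]))  # a: angle of long side
    return out
E
python3 - <<'E'
from h import *
d=get_image("top")
for o in cases(d): print(np.round(o[:2],4),"wh %.0f %.0f"%o[2:4],"long-ang %.1f"%o[4],o[5],np.round(o[6],0))
# tray
im=d["image"];g=im.max(2)
m=(g>165).astype(np.uint8);m[:, :262]=0;m[:175]=0;m[:,362:]=0;m[272:]=0
save(dict(image=np.repeat(m[...,None]*255,3,2)),"m",(250,170,440,280),4)
save(d,"tr",(250,170,440,280),4)
E
```

```text
[0.637  0.1938] wh 54 43 long-ang 70.3 285 [228. 190.]
[0.5596 0.3059] wh 55 43 long-ang 38.5 292 [188. 218.]
[0.5524 0.1827] wh 55 43 long-ang -21.4 293 [232. 220.]
[ 0.5375 -0.2989] wh 68 13 long-ang 23.0 112 [404. 222.]
[0.516  0.4211] wh 54 44 long-ang -52.5 298 [147. 234.]
[0.381  0.6821] wh 225 187 long-ang 0.2 3664 [ 50. 281.]
[0.4344 0.3231] wh 54 44 long-ang -58.1 308 [181. 263.]
[0.4216 0.2119] wh 54 43 long-ang -37.1 308 [222. 267.]
```

View pics/tr.png

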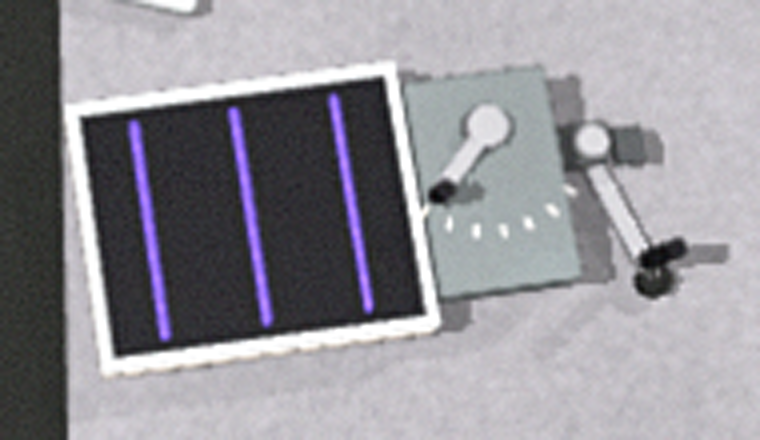

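View pics/m.png

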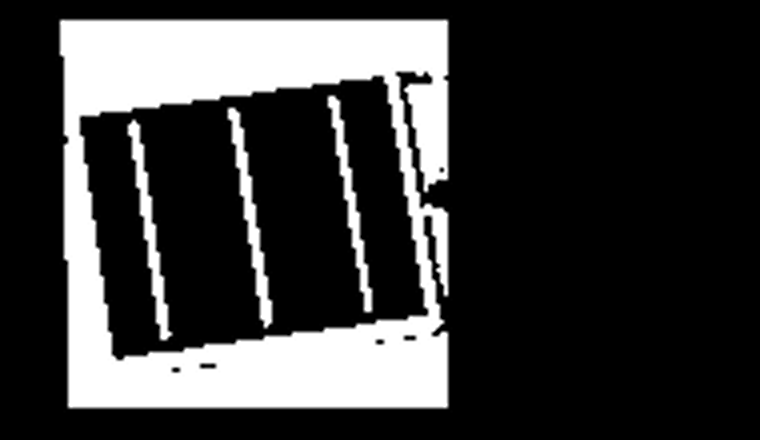

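```bash
python3 - <<'E'
from h import *
d=get_image("top"); ds=get_image("side")
C=[(81,116),(384,77),(430,316),(115,356)]
O=[(66,108),(393,62),(441,326),(106,374)]
for K,z in ((C,.043),(O,.046)):
    W=np.array([at_z(d,(u/4+250-.4,v/4+170-.4),z)[:2] for u,v in K])
    (c,s,a)=cv2.minAreaRect((W*1e3).astype(np.float32)); print(W.mean(0).round(4),np.round(c,1),np.round(s,1),a)
    for i in range(4):
        e=W[(i+1)%4]-W[i]; print(np.linalg.norm(e).round(4),np.degrees(np.arctan2(e[1],e[0])).round(1))
save(ds,"s1",(170,90,400,210),3.4)
E
```

```text
[ 0.535  -0.0392] [534.8 -40.1] [167.7 215.9] 6.574808597564697
0.2123 -83.4
0.1678 -172.2
0.2155 96.2
0.1664 6.7
[ 0.534  -0.0382] [533.8 -38.3] [184.7 229.3] 7.271213531494141
0.2293 -82.7
0.1847 -172.8
0.2289 97.1
0.1841 7.3
```

View pics/s1.png

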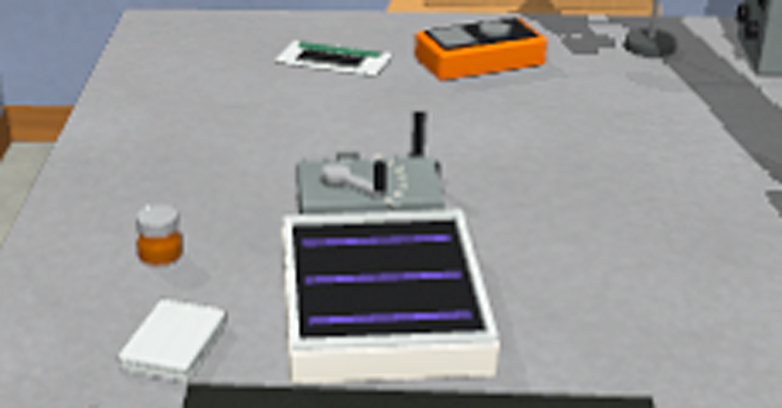

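```bash
python3 - <<'E'
from h import *
d=get_image("top"); ds=get_image("side")
save(d,"leg",(380,180,440,260),10 and 7)
H=np.array([.5843,-.2798])
px=lambda P: proj(d,P).round(1).tolist()
for a in (5,10,15,20,25):
    t=np.radians(187+a); e=np.array([np.cos(t),np.sin(t)])
    print(a,(H+.09*e).round(4),"top",px([*(H+.09*e),.083]),"base",px([*(H+.09*e),.016]),"side top",proj(ds,[*(H+.09*e),.083]).round(1).tolist(), "end",px([*(H+.105*e),.016]))
print("hinge",px([*H,.083]))
E
```

```text
5 [ 0.4963 -0.2985] top [[412.6, 233.9]] base [[404.8, 236.9]] side top [[295.0, 124.8]] end [[406.3, 242.1]]
10 [ 0.4982 -0.3061] top [[415.3, 233.1]] base [[407.5, 236.2]] side top [[294.5, 123.9]] end [[409.4, 241.3]]
15 [ 0.5009 -0.3135] top [[418.0, 232.1]] base [[410.0, 235.2]] side top [[293.8, 123.1]] end [[412.4, 240.1]]
20 [ 0.5041 -0.3207] top [[420.6, 230.8]] base [[412.4, 234.0]] side top [[292.9, 122.3]] end [[415.2, 238.7]]
25 [ 0.508  -0.3275] top [[423.0, 229.3]] base [[414.7, 232.6]] side top [[291.9, 121.5]] end [[417.9, 237.0]]
hinge [[403.2, 201.4]]
```

View pics/leg.png

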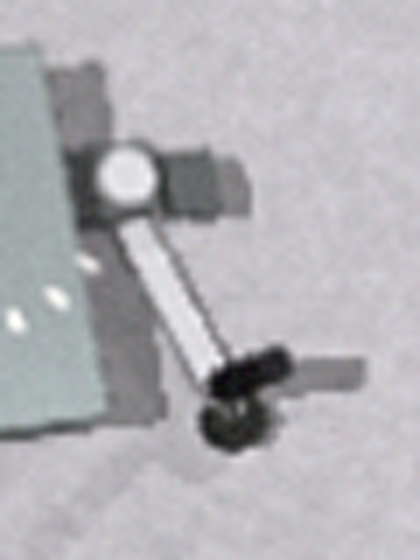

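```bash
python3 - <<'E'
from h import *
go([.502,-.3165,.15],114)
E
```

```text
t1.4 pos [ 268.4 -564.5  223.6] jaw -64.6 xax [ 0. -0. -1.] F [ 0.2 -0.   0.6] w 88.3 q [ 1.16  0.69 -0.19  1.57  0.16  0.9  -0.22]
  slide [  73.6  317.5 -123.6] len 349 rot [1.43 0.   0.  ] jaw->-66.0
```

Request:
carry_out(gripper=[60,60,60,60,60], slide=[[0,45,-18],[0,45,-18],[0,45,-18],[10,45,-18],[10,45,-18]], delta_rot=[[0,0,0],[0,0,0],[0,0,0],[0,0,0],[0,0,0]], squeeze=25)

```text
time: 1.9
eef_pos: [0.4313, -0.3931, 0.2033]
tool_rot: [0.885, 1.376, -0.898]
contact_force: [0.6, -0.2, 0.0]
gripper_width: 0.0599
```

```bash
python3 - <<'E'
from h import *
go([.502,-.3165,.15],114)
d=get_image("wrist"); save(d,"w1")
for a in (10,17,24):
    t=np.radians(187+a); print(a,proj(d,[.5843+.09*np.cos(t),-.2798+.09*np.sin(t),.083]))
for o in models.place_of(d,"leg_post"): print(o["xy"],o["conf"],at_z(d,o["xy"],.083))
E
```

```text
t1.9 pos [ 431.3 -393.1  203.3] jaw -65.7 xax [-0.001 -0.009 -1.   ] F [ 0.6 -0.2  0. ] w 59.9 q [ 0.75  0.66 -0.16  1.72  0.15  0.77 -0.63]
  slide [ 52.5  96.2 -41.2] len 117 rot [0.26 0.47 0.27] jaw->-66.0
10 [[203.36679582  89.03294296]]
17 [[214.58398482  89.75947214]]
24 [[225.76474108  89.05410021]]
[213.0, 88.2] 0.66 [ 0.50278966 -0.31444725  0.083     ]
```

View pics/w1.png

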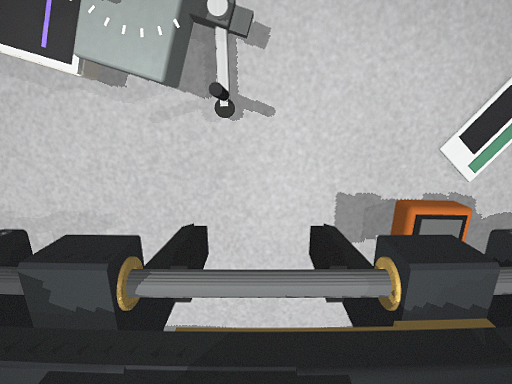

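Request:
carry_out(gripper=[44,44,44,44,44], slide=[[10,40,-17],[10,40,-17],[10,16,-7],[5,0,0],[0,0,0]], delta_rot=[[0,0,0],[0,0,0],[0,0,0],[0,0,0],[0,0,0]])

```text
time: 2.5
eef_pos: [0.5052, -0.3118, 0.1675]
tool_rot: [0.878, 1.38, -0.883]
contact_force: [0.2, -0.4, 0.3]
gripper_width: 0.0442
```

```bash
python3 - <<'E'
from h import *
go([.5025,-.3155,.072],114)
E
```

```text
t2.5 pos [ 505.2 -311.8  167.5] jaw -64.9 xax [ 0.002 -0.005 -1.   ] F [ 0.2 -0.4  0.3] w 44.2 q [ 0.55  0.71 -0.14  1.73  0.14  0.71 -0.79]
  slide [95.5 -4.   1.7] len 96 rot [1.09 0.34 0.  ] jaw->-66.0
```

Request:
carry_out(gripper=[44,44,44,44,44], slide=[[25,-4,2],[30,0,0],[25,0,0],[14,0,0],[0,0,0]], delta_rot=[[0,0,0],[0,0,0],[0,0,0],[0,0,0],[0,0,0]])

```text
time: 3.0
eef_pos: [0.4982, -0.3278, 0.074]
tool_rot: [0.881, 1.369, -0.897]
contact_force: [-0.0, -0.5, 0.3]
gripper_width: 0.0438
```

```bash
python3 - <<'E'
from h import *
go([.5025,-.3155,.072],114)
d=get_image("wrist"); save(d,"w2")
E
```

```text
t3.0 pos [ 498.2 -327.8   74. ] jaw -65.6 xax [ 0.004 -0.014 -1.   ] F [-0.  -0.5  0.3] w 43.8 q [ 0.56  0.85 -0.1   1.78  0.18  0.51 -0.81]
  slide [ 1.9  8.9 -9.4] len 13 rot [0.37 0.85 0.11] jaw->-66.0
```

View pics/w2.png

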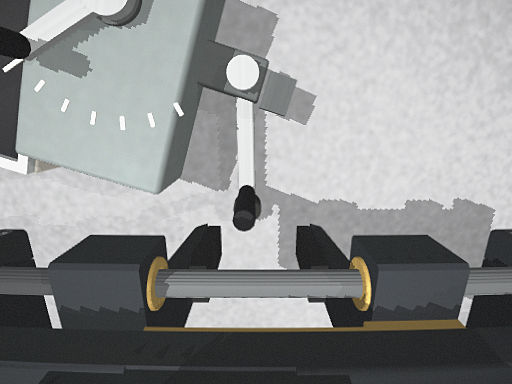

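Request:
carry_out(gripper=[44,44,44,44], slide=[[1,7,-8],[1,3,-2],[0,0,0],[0,0,0]], delta_rot=[[0,0.8,0],[0,0,0],[0,0,0],[0,0,0]])

```text
time: 3.45
eef_pos: [0.5063, -0.3156, 0.0767]
tool_rot: [0.89, 1.373, -0.891]
contact_force: [0.1, -0.2, -0.3]
gripper_width: 0.0442
```

```bash
python3 - <<'E'
from h import *
go([.5025,-.3155,.072],114)
d=get_image("wrist"); save(d,"w3",(120,150,400,330),2)
E
```

```text
t3.5 pos [ 506.3 -315.6   76.7] jaw -65.7 xax [ 0.005 -0.005 -1.   ] F [ 0.1 -0.2 -0.3] w 44.2 q [ 0.54  0.85 -0.11  1.78  0.17  0.52 -0.82]
  slide [ 4.7 -3.5 -1.7] len 6 rot [ 0.3   0.36 -0.18] jaw->-66.0
```

View pics/w3.png

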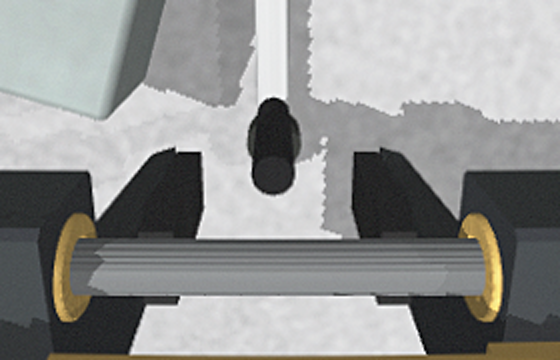

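```bash
cat >> h.py <<'E'
def tcp_view(d,name,depths=(0,),crop=None,sc=1,zs=(0,)):
    pass
E
python3 - <<'E'
from h import *
s,T,ja=st()
d=get_image("wrist")
p=np.array(s["eef_pos"])
for off in ([0,0,0],[.014,0,0],[0.014,0.009,0.022],[0.014,-.009,.022]):
    print(off,proj(d,p+T.apply(off)))
uv=(120+272/2,150+175/2); print(uv,at_z(d,uv,.083))
print(T.inv().apply(np.array(d["origin"])-p))
E
```

```text
t3.5 pos [ 506.4 -315.5   76.7] jaw -65.7 xax [ 0.006 -0.004 -1.   ] F [-0.  -0.2  0.9] w 44.3 q [ 0.54  0.85 -0.11  1.78  0.17  0.52 -0.82]
[0, 0, 0] [[256.68644712 229.6133095 ]]
[0.014, 0, 0] [[256.80259744 221.65731361]]
[0.014, 0.009, 0.022] [[289.02167634 209.31422728]]
[0.014, -0.009, 0.022] [[288.20901432 233.67324255]]
(256.0, 237.5) [ 0.50383856 -0.31623027  0.083     ]
[-0.16064956  0.06803515  0.00100394]
```

Request:
carry_out(gripper=[5,5,5,5,5], slide=[[4,-2,0],[0,0,0],[0,0,0],[0,0,0],[0,0,0]], delta_rot=[[0,0,0],[0,0,0],[0,0,0],[0,0,0],[0,0,0]])

```text
time: 4.05
eef_pos: [0.5038, -0.3169, 0.0722]
tool_rot: [0.89, 1.374, -0.892]
contact_force: [0.5, -0.4, -0.1]
gripper_width: 0.0069
```

```bash
python3 - <<'E'
from h import *
s,T,ja=st()
H=np.array([.5843,-.2798]);v=np.array(s["eef_pos"])[:2]-H
print(np.linalg.norm(v),np.degrees(np.arctan2(v[1],v[0]))%360-187)
E
```

```text
t4.0 pos [ 503.8 -316.9   72.2] jaw -65.7 xax [ 0.005 -0.005 -1.   ] F [ 0.5 -0.4 -0.1] w 6.9 q [ 0.54  0.86 -0.11  1.78  0.17  0.51 -0.82]
0.08866560937860275 17.758515388601694
```

```bash
python3 - <<'E'
from h import *
d=get_image("wrist"); save(d,"w4",(120,150,400,330),2)
st()
E
```

```text
t4.1 pos [ 503.7 -316.9   72.2] jaw -65.7 xax [ 0.005 -0.005 -1.   ] F [ 0.1  0.5 -0.9] w 5.2 q [ 0.54  0.86 -0.11  1.78  0.17  0.51 -0.82]
```

View pics/w4.png

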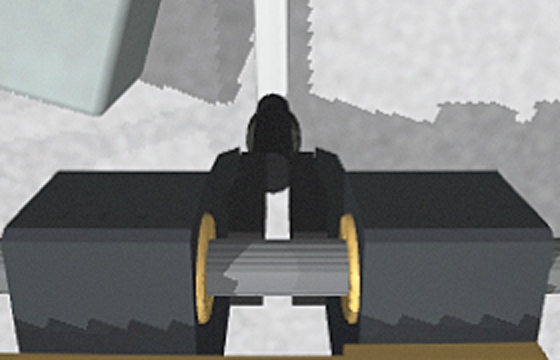

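```bash
python3 - <<'E'
from h import *
s,T,ja=st()
d=get_image("wrist"); p=np.array(s["eef_pos"])
im=cv2.cvtColor(d["image"],cv2.COLOR_RGB2BGR); im=cv2.convertScaleAbs(im,alpha=3,beta=30)
q=proj(d,[p+T.apply([x,y,z]) for x in (.014,-.005) for y in (-.009,.009) for z in (-.0026,.0026)])
im=im[180:300,190:330]; im=cv2.resize(im,None,fx=5,fy=5,interpolation=cv2.INTER_CUBIC)
for i,(u,v) in enumerate(q): cv2.circle(im,(int((u-190)*5+2),int((v-180)*5+2)),4,(0,0,255) if i<4 else (0,255,0),-1)
cv2.imwrite("pics/w5.png",im)
t=get_image("top"); save(t,"t5",(380,180,460,260),7)
x=get_image("side"); save(x,"x5",(240,80,340,160),7)
E
```

```text
t4.1 pos [ 503.7 -316.9   72.2] jaw -65.7 xax [ 0.005 -0.005 -1.   ] F [ 0.1  0.5 -0.9] w 5.2 q [ 0.54  0.86 -0.11  1.78  0.17  0.51 -0.82]
```

View pics/w5.png

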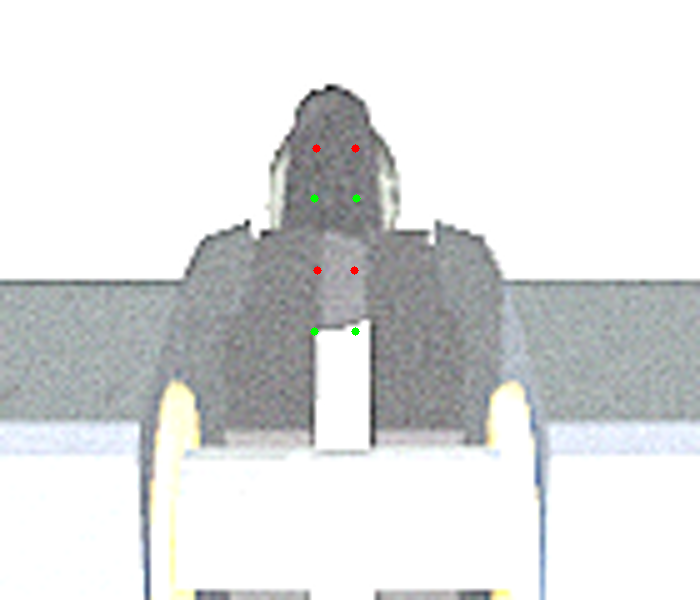

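View pics/x5.png

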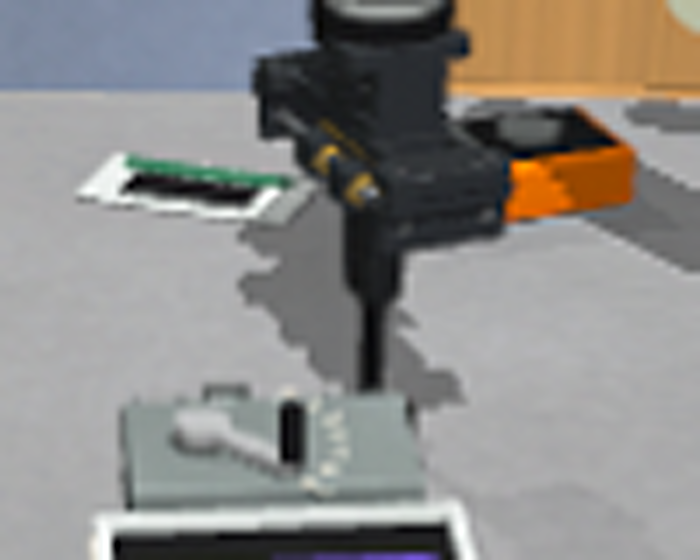

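```bash
python3 - <<'E'
from h import *
print(manip.tip_extent,[a for a in dir(manip) if a[0]!='_'])
s,T,ja=st(); p=np.array(s["eef_pos"])
x=get_image("side")
for dz in (0,-.014,.0,.01,.02,.03): 
  u=proj(x,p+[0,0,dz])[0]; print(dz,u,(u-[240,80])*7)
E
```

```text
0.014 ['IKError', 'hand_in', 'sense', 'tip_extent']
t4.2 pos [ 503.9 -316.9   72.3] jaw -65.7 xax [ 0.005 -0.005 -1.   ] F [-0.2 -0.6  0.5] w 5.4 q [ 0.54  0.86 -0.11  1.78  0.17  0.51 -0.82]
0 [292.90188463 125.24020769] [370.31319239 316.68145384]
-0.014 [292.80229623 128.55454816] [369.61607358 339.88183709]
0.0 [292.90188463 125.24020769] [370.31319239 316.68145384]
0.01 [292.97340095 122.85228055] [370.81380662 299.96596388]
0.02 [293.04523488 120.44707655] [371.31664414 283.12953583]
0.03 [293.11738587 118.02445449] [371.82170106 266.17118142]
```

Request:
carry_out(gripper=[36,36,36,36,36], slide=[[0,0,0],[0,0,0],[0,0,0],[10,0,0],[12,0,0]], delta_rot=[[0,0,0],[0,0,0],[0,0,0],[0,0,0],[0,0,0]])

```text
time: 4.8
eef_pos: [0.5052, -0.3177, 0.0505]
tool_rot: [0.89, 1.37, -0.891]
contact_force: [0.7, -0.7, -1.0]
gripper_width: 0.0359
```

```bash
python3 - <<'E'
from h import *
s,T,ja=st()
d=get_image("wrist"); im=cv2.cvtColor(d["image"],cv2.COLOR_RGB2BGR); im=cv2.convertScaleAbs(im,alpha=2,beta=20)
cv2.imwrite("pics/w6.png",cv2.resize(im[150:330,120:400],None,fx=2.5,fy=2.5))
x=get_image("side"); save(x,"x6",(240,80,340,160),7)
E
```

```text
t4.8 pos [ 505.2 -317.7   50.5] jaw -65.7 xax [ 0.008 -0.006 -1.   ] F [ 0.7 -0.7 -1. ] w 35.9 q [ 0.54  0.89 -0.1   1.79  0.18  0.46 -0.83]
```

View pics/w6.png

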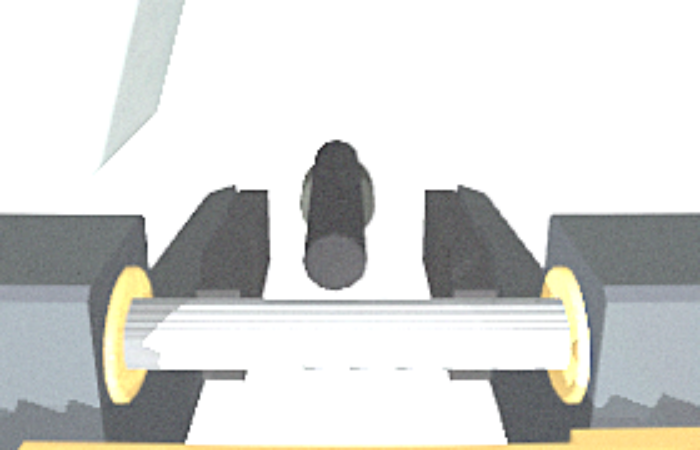

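View pics/x6.png

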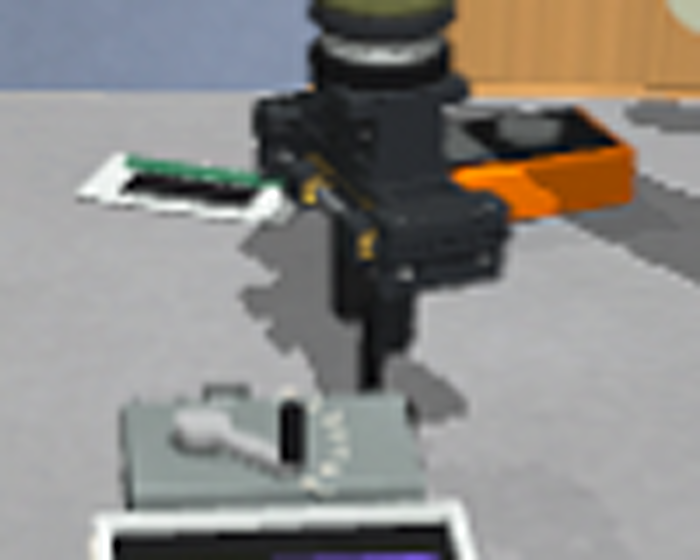

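Request:
carry_out(gripper=[8,8,8,8,8], slide=[[0,0,0],[0,0,0],[0,0,0],[0,0,0],[0,0,0]], delta_rot=[[0,0,0],[0,0,0],[0,0,0],[0,0,0],[0,0,0]])

```text
time: 5.4
eef_pos: [0.5034, -0.3165, 0.0481]
tool_rot: [0.89, 1.376, -0.892]
contact_force: [-0.3, -0.0, -2.6]
gripper_width: 0.0131
```

```bash
python3 - <<'E'
from h import *
s,T,ja=st()
d=get_image("wrist"); im=cv2.cvtColor(d["image"],cv2.COLOR_RGB2BGR); im=cv2.convertScaleAbs(im,alpha=2,beta=20)
cv2.imwrite("pics/w7.png",cv2.resize(im[150:330,120:400],None,fx=2.5,fy=2.5))
H=np.array([.5843,-.2798]);v=np.array(s["eef_pos"])[:2]-H
print(np.linalg.norm(v),np.degrees(np.arctan2(v[1],v[0]))%360-187)
E
```

```text
t5.4 pos [ 503.4 -316.5   48.1] jaw -65.7 xax [ 0.003 -0.004 -1.   ] F [-0.3 -0.  -2.6] w 13.1 q [ 0.54  0.9  -0.1   1.79  0.18  0.46 -0.83]
0.08889358049447137 17.406899242007825
```

View pics/w7.png

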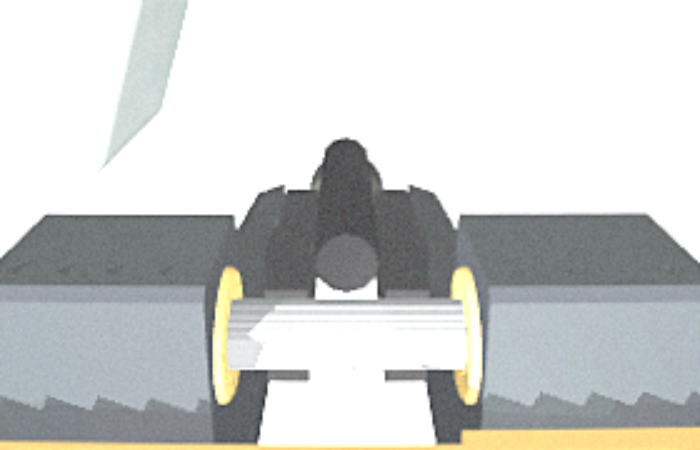

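Request:
carry_out(gripper=[8,8,8,8,8], slide=[[0,0.9,12.4],[0,0.9,12.4],[0,0.9,12.4],[0,0.9,12.4],[0,0,0]], delta_rot=[[-8,0,0],[-8,0,0],[-8,0,0],[-8,0,0],[0,0,0]])

```text
time: 5.95
eef_pos: [0.5369, -0.354, 0.0481]
tool_rot: [0.444, 1.52, -0.447]
contact_force: [1.2, 0.4, -0.1]
gripper_width: 0.0131
```

```bash
cat >> h.py <<'E'
def leg(th=None):
    s,T,ja=st()
    H=np.array([.5843,-.2798]);v=np.array(s["eef_pos"])[:2]-H
    print("r %.4f th %.1f"%(np.linalg.norm(v),np.degrees(np.arctan2(v[1],v[0]))%360-187))
    if th is not None:
        t=np.radians(187+th); go([*(H+.089*np.array([np.cos(t),np.sin(t)])),.048],187+th+90)
E
python3 - <<'E'
from h import *
leg(60)
E
```

```text
t6.0 pos [ 536.9 -354.    48.1] jaw -32.6 xax [ 0.004 -0.003 -1.   ] F [ 1.2  0.4 -0.1] w 13.1 q [ 0.66  0.95 -0.27  1.63  0.39  0.62 -0.39]
r 0.0881 th 50.5
t6.0 pos [ 536.9 -354.    48.1] jaw -32.6 xax [ 0.004 -0.003 -1.   ] F [ 1.2  0.4 -0.1] w 13.1 q [ 0.66  0.95 -0.27  1.63  0.39  0.62 -0.39]
  slide [ 0.2  0.3 14.7] len 15 rot [-9.6   0.29  0.05] jaw->-23.0
```

Request:
carry_out(gripper=[8,8,8,8,8], slide=[[0,0.9,12.4],[0,0.9,12.4],[0,0.9,12.4],[0,0.9,12.4],[0,0.9,10]], delta_rot=[[-8,0,0],[-8,0,0],[-8,0,0],[-8,0,0],[-7,0,0]])

```text
time: 6.45
eef_pos: [0.5893, -0.3675, 0.0481]
tool_rot: [-0.093, 1.575, 0.088]
contact_force: [1.5, -1.5, -2.8]
gripper_width: 0.0127
```

```bash
python3 - <<'E'
from h import *
leg(90)
E
```

```text
t6.5 pos [ 589.3 -367.5   48.1] jaw 6.6 xax [-0.005 -0.004 -1.   ] F [ 1.5 -1.5 -2.8] w 12.7 q [ 0.71  1.03 -0.47  1.43  0.57  0.82  0.16]
r 0.0878 th 86.3
t6.5 pos [ 589.3 -367.5   48.1] jaw 6.6 xax [-0.005 -0.004 -1.   ] F [ 1.5 -1.5 -2.8] w 12.7 q [ 0.71  1.03 -0.47  1.43  0.57  0.82  0.16]
  slide [ 0.1 -1.3  5.7] len 6 rot [-0.39 -0.33  0.16] jaw->7.0
```

Request:
carry_out(gripper=[8,8,8,8], slide=[[0,0,5],[0,0,4],[0,0,3],[0,0,3]], delta_rot=[[0,0,0],[0,0,0],[0,0,0],[0,0,0]])

```text
time: 6.85
eef_pos: [0.5952, -0.3671, 0.0479]
tool_rot: [-0.082, 1.594, 0.075]
contact_force: [-4.5, -0.7, 2.2]
gripper_width: 0.0134
```

```bash
python3 - <<'E'
from h import *
leg(90)
E
```

```text
t6.8 pos [ 595.2 -367.1   47.9] jaw 5.7 xax [-0.024 -0.006 -1.   ] F [-4.5 -0.7  2.2] w 13.4 q [ 0.7   1.04 -0.46  1.4   0.56  0.85  0.16]
r 0.0880 th 90.1
t6.8 pos [ 595.2 -367.1   47.9] jaw 5.7 xax [-0.024 -0.006 -1.   ] F [-4.5 -0.7  2.2] w 13.4 q [ 0.7   1.04 -0.46  1.4   0.56  0.85  0.16]
  slide [-0.1 -1.  -0.2] len 1 rot [-1.28 -1.43  0.19] jaw->7.0
```

Request:
carry_out(gripper=[36,36,36,36,36], slide=[[0,0,0],[0,0,0],[0,0,0],[-40,0,0],[-45,0,0]], delta_rot=[[0,0,0],[0,0,0],[0,0,0],[0,0,0],[0,0,0]])

```text
time: 7.35
eef_pos: [0.5916, -0.3631, 0.1277]
tool_rot: [-0.071, 1.609, 0.075]
contact_force: [0.7, -1.3, -0.1]
gripper_width: 0.0362
```

Request:
carry_out(gripper=[70,70,70,70,70], slide=[[-40,40,0],[-30,45,0],[0,45,0],[0,45,0],[0,45,0]], delta_rot=[[0,0,0],[0,0,0],[0,0,0],[0,0,0],[0,0,0]])

```text
time: 7.85
eef_pos: [0.5798, -0.1516, 0.2019]
tool_rot: [-0.061, 1.593, 0.052]
contact_force: [-0.0, 0.7, -0.2]
gripper_width: 0.0699
```

```bash
python3 - <<'E'
from h import *
s,T,ja=st()
t=get_image("top"); save(t,"t8")
for o in cases(t): print(np.round(o[:2],4),"wh %.0f %.0f"%o[2:4],"long-ang %.1f"%o[4],o[5],np.round(o[6],0))
d=get_image("wrist"); save(d,"w8")
E
```

```text
t7.8 pos [ 579.8 -151.6  201.9] jaw 4.1 xax [-0.022 -0.007 -1.   ] F [-0.   0.7 -0.2] w 69.9 q [ 0.46  0.73 -0.52  1.64  0.44  0.92 -0.15]
[0.6371 0.1939] wh 55 44 long-ang 68.6 292 [228. 190.]
[ 0.6012 -0.3027] wh 58 43 long-ang -82.2 179 [404. 200.]
[0.5597 0.3057] wh 56 43 long-ang 38.5 299 [188. 218.]
[0.5521 0.1827] wh 55 43 long-ang -22.2 300 [232. 220.]
[0.5159 0.421 ] wh 54 45 long-ang -54.6 302 [147. 234.]
[0.3813 0.6821] wh 225 188 long-ang 0.1 3726 [ 50. 281.]
[0.4343 0.323 ] wh 55 44 long-ang -57.7 314 [181. 263.]
[0.4216 0.2117] wh 55 43 long-ang -36.2 312 [222. 267.]
[ 0.1149 -0.5402] wh 49 37 long-ang 87.5 145 [505. 378.]
```

View pics/t8.png

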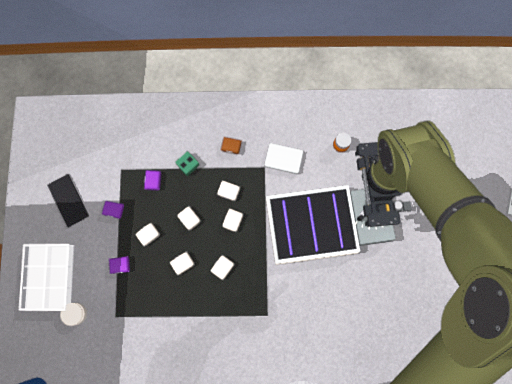

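View pics/w8.png

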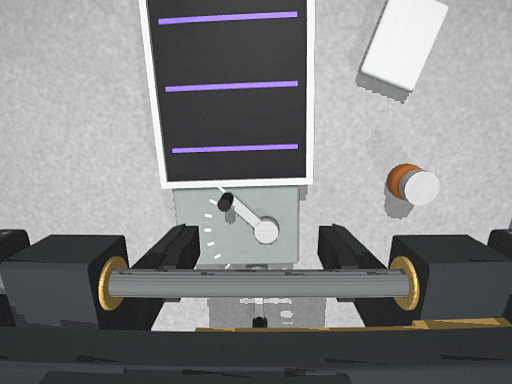

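```bash
python3 - <<'E'
from h import *
s,T,ja=st();p=np.array(s["eef_pos"])
d=get_image("wrist")
im=cv2.cvtColor(d["image"],cv2.COLOR_RGB2BGR); im=cv2.convertScaleAbs(im,alpha=2,beta=20)
im=cv2.resize(im,None,fx=1.5,fy=1.5)
for x,c in ((.014,(0,0,255)),(-.005,(0,255,0)),(-.02,(255,0,0))):
  for y in(-.009,.009):
    for z in (-.035,.035):
      u=proj(d,p+T.apply([x,y,z]))[0]*1.5; cv2.circle(im,tuple(int(v) for v in u),3,c,-1)
cv2.imwrite("pics/w9.png",im[280:540])
x=get_image("side"); save(x,"x9",(200,40,360,160),5)
for e in (.014,-.005,-.02): print(((proj(x,p+T.apply([e,0,-.035]))[0]-[200,40])*5).round())
print(np.degrees(R.from_matrix((T.inv()*R.from_rotvec(d["attitude"])).as_matrix()).as_rotvec()),T.inv().apply(d["origin"]-p))
E
```

```text
t8.0 pos [ 580.1 -143.4  202.3] jaw 4.8 xax [-0.023 -0.001 -1.   ] F [ 0.6 -0.6  0.1] w 69.9 q [ 0.45  0.73 -0.52  1.64  0.43  0.92 -0.15]
[406. 376.]
[406. 349.]
[405. 328.]
[119.10953513 -16.06854559 118.95128133] [-0.16064038  0.06711938  0.00029896]
```

View pics/w9.png

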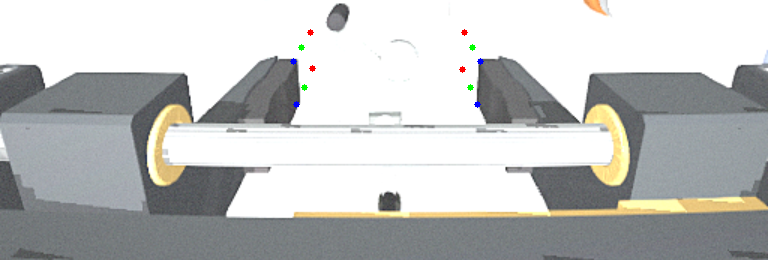

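View pics/x9.png

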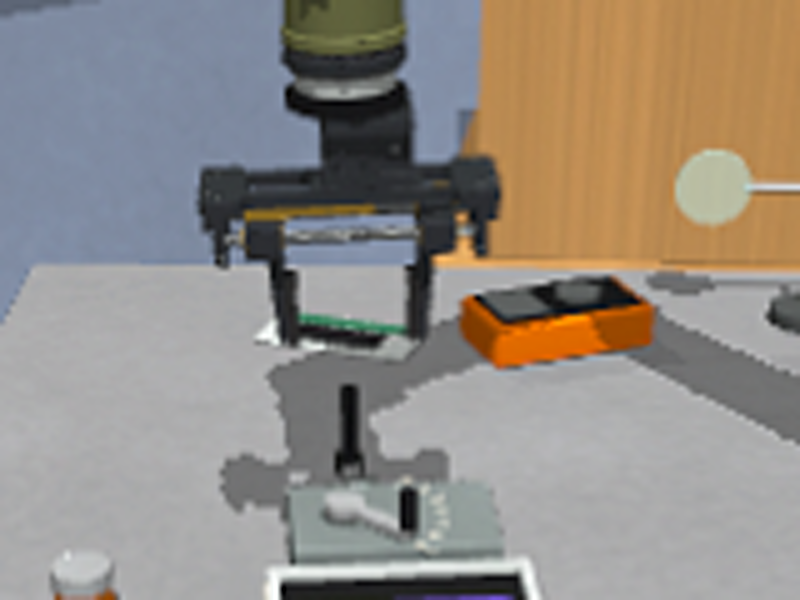

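```bash
cat >> h.py <<'E'
C0=np.array([.5345,-.0390]);YAW=7.0
def tr(x,y):
    a=np.radians(YAW);return C0+np.array([x*np.cos(a)-y*np.sin(a),x*np.sin(a)+y*np.cos(a)])/1e3
def tin(p):
    a=np.radians(YAW);v=(np.array(p)[:2]-C0)*1e3;return np.array([v[0]*np.cos(a)+v[1]*np.sin(a),-v[0]*np.sin(a)+v[1]*np.cos(a)])
SL={1:(36,72),2:(-36,72),3:(36,5),4:(-36,5),5:(36,-62),6:(-36,-62)}
E
python3 - <<'E'
from h import *
for k,v in SL.items(): print(k,tr(*v).round(4))
go([.5522,.1827,.14],68)
E
```

```text
1 [0.5615 0.0369]
2 [0.49   0.0281]
3 [ 0.5696 -0.0296]
4 [ 0.4982 -0.0384]
5 [ 0.5778 -0.0962]
6 [ 0.5063 -0.1049]
t8.1 pos [ 579.8 -151.9  201.4] jaw 4.3 xax [-0.024 -0.007 -1.   ] F [-0.2 -1.4  0.1] w 70.2 q [ 0.46  0.73 -0.52  1.64  0.44  0.92 -0.15]
  slide [ 59.7 336.   -0.8] len 341 rot [-63.68  -1.43  -0.53] jaw->68.0
```

Request:
carry_out(gripper=[70,70,70,70,70], slide=[[0,45,3],[0,44,9],[0,42,15],[0,40,21],[0,36,26]], delta_rot=[[-8,-1.4,0],[-8,0,0],[-8,0,0],[-8,0,0],[-8,0,0]])

```text
time: 8.55
eef_pos: [0.5811, 0.0572, 0.1966]
tool_rot: [-0.61, 1.492, 0.585]
contact_force: [1.0, 0.5, -0.0]
gripper_width: 0.0697
```

```bash
python3 - <<'E'
from h import *
go([.5522,.1827,.14],68)
E
```

```text
t8.6 pos [581.1  57.2 196.6] jaw 43.7 xax [ 0.001 -0.017 -1.   ] F [ 1.   0.5 -0. ] w 69.7 q [ 0.19  0.74 -0.67  1.71  0.58  0.91  0.04]
  slide [ 54.5 111.4  66.5] len 141 rot [-24.27  -0.76   0.59] jaw->68.0
```

Request:
carry_out(gripper=[66,66,66,66,66], slide=[[10,34,21],[10,31,25],[10,27,29],[10,6,7],[5,0,0]], delta_rot=[[-8,0,0],[-8,0,0],[-8,0,0],[0,0,0],[0,0,0]])

```text
time: 9.05
eef_pos: [0.556, 0.1853, 0.1472]
tool_rot: [-0.937, 1.369, 0.914]
contact_force: [0.1, -0.7, 1.1]
gripper_width: 0.0661
```

```bash
python3 - <<'E'
from h import *
go([.5522,.1827,.03],68)
d=get_image("wrist"); im=d["image"].copy()
save(d,"w10")
print(proj(d,[.5522,.1827,.024]))
go([.5522,.1827,.03],68)
E
```

```text
t9.1 pos [556.  185.3 147.2] jaw 68.2 xax [ 0.005 -0.014 -1.   ] F [ 0.1 -0.7  1.1] w 66.1 q [-0.01  0.83 -0.73  1.74  0.72  0.86  0.12]
  slide [117.2   3.8  -2.6] len 117 rot [ 0.23 -0.62  0.58] jaw->68.0
[[256.746479   181.42808938]]
t9.1 pos [556.1 184.3 146.7] jaw 68.2 xax [ 0.005 -0.014 -1.   ] F [-0.3  0.  -0.8] w 65.8 q [-0.01  0.83 -0.73  1.74  0.72  0.86  0.12]
  slide [116.7   4.1  -1.6] len 117 rot [ 0.18 -0.67  0.56] jaw->68.0
```

View pics/w10.png

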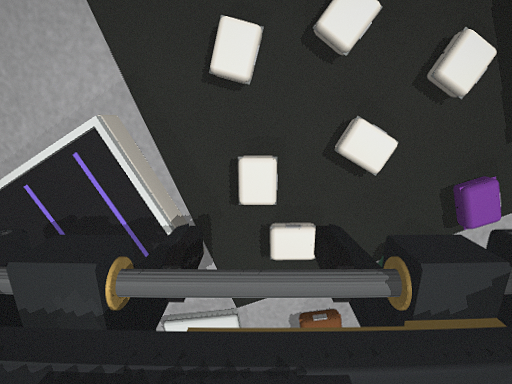

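Request:
carry_out(gripper=[62,62,62,62,62], slide=[[25,4,-2],[30,0,0],[30,0,0],[20,0,0],[0,0,0]], delta_rot=[[0,-0.6,0.5],[0,0,0],[0,0,0],[0,0,0],[0,0,0]])

```text
time: 9.6
eef_pos: [0.5603, 0.1676, 0.0387]
tool_rot: [-0.915, 1.375, 0.893]
contact_force: [-1.0, 0.3, 0.8]
gripper_width: 0.0619
```

```bash
python3 - <<'E'
from h import *
go([.5522,.1827,.00],68)
d=get_image("wrist"); save(d,"w11",(120,130,420,330),2.5)
x=get_image("side"); save(x,"x11",(190,120,390,270),4)
s=manip.sense();p=np.array(s["eef_pos"]);T=R.from_rotvec(s["tool_rot"])
for e in (.014,-.005,-.02): print(((proj(x,p+T.apply([e,0,.03]))[0]-[190,120])*4).round(), ((proj(d,p+T.apply([e,0,.03]))[0]-[120,130])*2.5).round())
E
```

```text
t9.6 pos [560.3 167.6  38.7] jaw 66.6 xax [ 0.008 -0.011 -1.   ] F [-1.   0.3  0.8] w 61.9 q [-0.04  0.97 -0.59  1.8   0.88  0.66 -0.01]
  slide [38.5 13.8 11. ] len 42 rot [-1.36 -0.43  0.65] jaw->68.0
[307. 395.] [465. 234.]
[307. 374.] [478. 262.]
[307. 357.] [491. 289.]
```

View pics/w11.png

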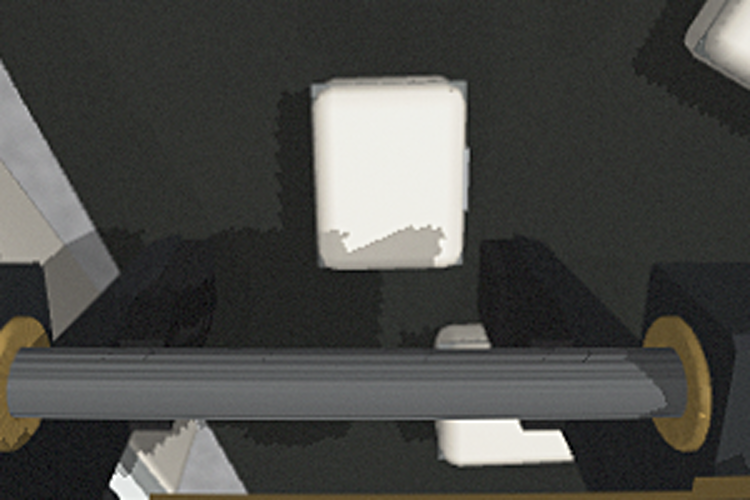

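View pics/x11.png

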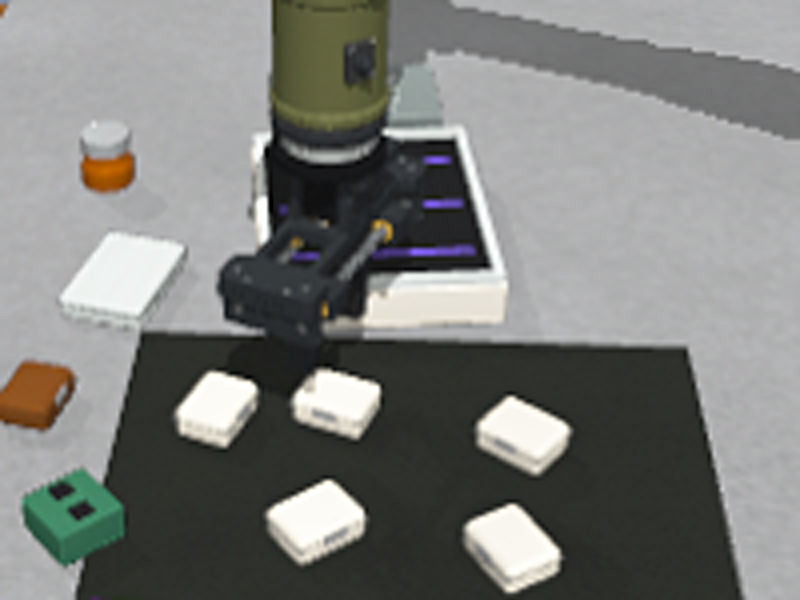

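Request:
carry_out(gripper=[62,62,62,62,62], slide=[[0,9,7],[0,6,4],[0,2,1],[8,0,0],[0,0,0]], delta_rot=[[-1.3,-0.4,0.6],[0,0,0],[0,0,0],[0,0,0],[0,0,0]])

```text
time: 10.2
eef_pos: [0.5527, 0.1893, 0.0373]
tool_rot: [-0.92, 1.354, 0.919]
contact_force: [0.3, -0.7, -0.5]
gripper_width: 0.0621
```

```bash
python3 - <<'E'
from h import *
go([.5522,.1827,.00],68)
d=get_image("wrist"); save(d,"w12",(120,130,420,330),2.5)
E
```

```text
t10.2 pos [552.7 189.3  37.3] jaw 68.0 xax [ 0.011  0.006 -1.   ] F [ 0.3 -0.7 -0.5] w 62.1 q [-0.07  0.97 -0.6   1.82  0.89  0.64 -0.03]
  slide [37.3 -1.7 -6.7] len 38 rot [-0.04  0.57  0.44] jaw->68.0
```

View pics/w12.png

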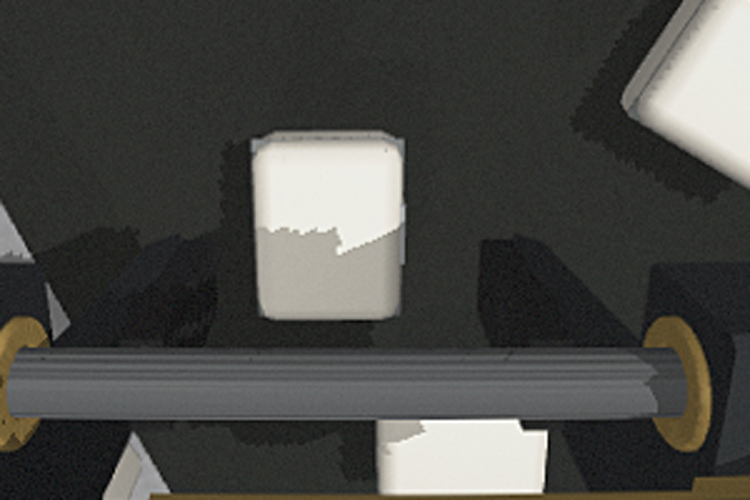

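Request:
carry_out(gripper=[62,62,62,62,62], slide=[[10,-1,-5],[8,0,0],[8,0,0],[0,0,0],[0,0,0]], delta_rot=[[0,0.5,0.4],[0,0,0],[0,0,0],[0,0,0],[0,0,0]])

```text
time: 10.75
eef_pos: [0.552, 0.1833, 0.0084]
tool_rot: [-0.921, 1.368, 0.921]
contact_force: [1.2, -0.5, -0.7]
gripper_width: 0.0622
```

```bash
python3 - <<'E'
from h import *
go([.5522,.1827,-.005],68)
d=get_image("wrist"); save(d,"w13",(120,130,420,330),2.5)
go([.5522,.1827,-.005],68)
E
```

```text
t10.8 pos [552.  183.3   8.4] jaw 67.9 xax [-0.    -0.001 -1.   ] F [ 1.2 -0.5 -0.7] w 62.2 q [-0.08  1.01 -0.57  1.81  0.93  0.61 -0.05]
  slide [13.4 -0.4 -0.4] len 13 rot [-0.09 -0.03 -0.01] jaw->68.0
t10.8 pos [551.9 183.1   8.3] jaw 67.9 xax [-0.001 -0.001 -1.   ] F [ 0.4 -0.5 -0.7] w 62.3 q [-0.08  1.01 -0.57  1.81  0.93  0.61 -0.05]
  slide [13.3 -0.5 -0.2] len 13 rot [-0.09 -0.05 -0.01] jaw->68.0
```

View pics/w13.png

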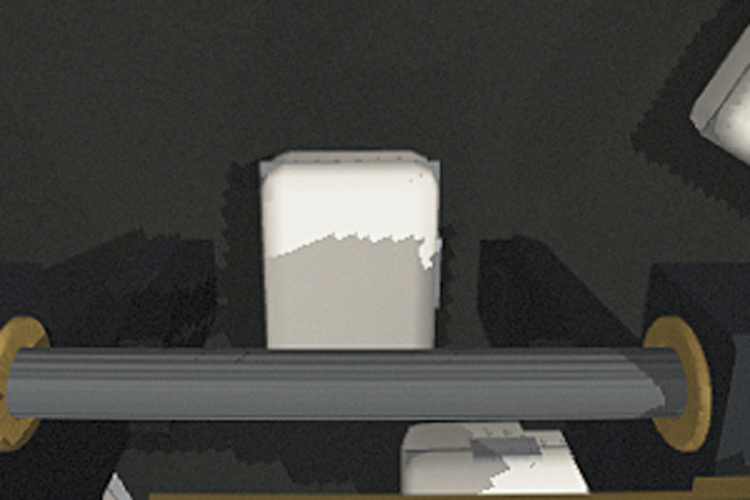

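Request:
carry_out(gripper=[62,62,36,36,36], slide=[[8,0,0],[6,0,0],[0,0,0],[0,0,0],[0,0,0]], delta_rot=[[0,0,0],[0,0,0],[0,0,0],[0,0,0],[0,0,0]], squeeze=15)

```text
time: 11.3
eef_pos: [0.5521, 0.1835, -0.0065]
tool_rot: [-0.921, 1.367, 0.921]
contact_force: [-0.2, 0.1, -0.6]
gripper_width: 0.0421
```

```bash
python3 - <<'E'
from h import *
st()
d=get_image("wrist"); save(d,"w14",(120,130,420,330),2.5)
E
```

```text
t11.3 pos [552.1 183.5  -6.5] jaw 67.9 xax [ 0. -0. -1.] F [-0.2  0.1 -0.6] w 42.1 q [-0.09  1.03 -0.55  1.81  0.95  0.58 -0.07]
```

View pics/w14.png

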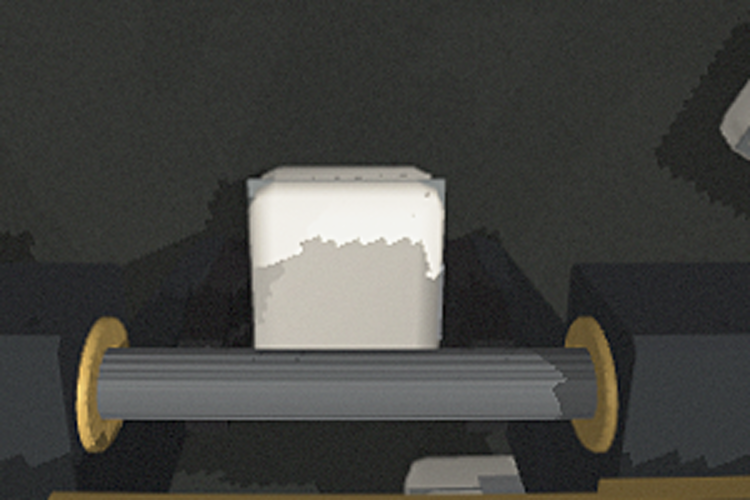

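Request:
carry_out(gripper=[36,36,36,36,36], slide=[[-20,0,0],[-40,0,0],[-30,-15,-30],[0,-20,-40],[0,-15,-30]], delta_rot=[[0,0,0],[0,0,0],[-7,0,0],[-7,0,0],[-7,0,0]], squeeze=25)

```text
time: 11.85
eef_pos: [0.5743, 0.0804, 0.0884]
tool_rot: [-1.212, 1.201, 1.216]
contact_force: [0.5, -0.8, 0.2]
gripper_width: 0.0416
```

```bash
python3 - <<'E'
from h import *
go([*tr(*SL[1]),.08],97)
E
```

```text
t11.8 pos [574.3  80.4  88.4] jaw 90.4 xax [ 0.002  0.005 -1.   ] F [ 0.5 -0.8  0.2] w 41.6 q [ 0.21  0.93 -0.78  1.8   0.89  0.8   0.55]
  slide [  8.1  13.2 -43.5] len 46 rot [-6.56  0.25  0.12] jaw->97.0
```

Request:
carry_out(gripper=[36,36,36,36,36], slide=[[0,6,-20],[0,6,-18],[0,0,-4],[0,0,0],[0,0,0]], delta_rot=[[-4,0,0],[-2.5,0,0],[0,0,0],[0,0,0],[0,0,0]])

```text
time: 12.35
eef_pos: [0.5667, 0.0299, 0.0889]
tool_rot: [-1.295, 1.147, 1.291]
contact_force: [-0.7, -1.1, -0.8]
gripper_width: 0.0415
```

```bash
python3 - <<'E'
from h import *
go([*tr(*SL[1]),.036],97)
E
```

```text
t12.3 pos [566.7  29.9  88.9] jaw 96.6 xax [ 0.005  0.002 -1.   ] F [-0.7 -1.1 -0.8] w 41.5 q [ 0.31  0.93 -0.8   1.84  0.93  0.8   0.7 ]
  slide [52.9  4.7  7.4] len 54 rot [-0.38  0.07  0.3 ] jaw->97.0
```

Request:
carry_out(gripper=[36,36,36,36,36], slide=[[10,4,6],[12,0,0],[10,0,0],[8,0,0],[0,0,0]], delta_rot=[[0,0,0.3],[0,0,0],[0,0,0],[0,0,0],[0,0,0]])

```text
time: 12.85
eef_pos: [0.5613, 0.0416, 0.045]
tool_rot: [-1.295, 1.147, 1.301]
contact_force: [0.1, -0.6, -0.6]
gripper_width: 0.0419
```

```bash
python3 - <<'E'
from h import *
go([*tr(*SL[1]),.036],97)
d=get_image("wrist"); save(d,"w15")
print(proj(d,[[*tr(-85,108),.046],[*tr(85,108),.046],[*tr(85,-108),.046],[*tr(-85,-108),.046]]).round(0).tolist())
go([*tr(*SL[1]),.036],97)
E
```

```text
t12.8 pos [561.3  41.6  45. ] jaw 97.0 xax [-0.001  0.004 -1.   ] F [ 0.1 -0.6 -0.6] w 41.9 q [ 0.26  0.99 -0.75  1.86  1.01  0.73  0.62]
  slide [ 9.   0.4 -4.8] len 10 rot [-0.04  0.24 -0.04] jaw->97.0
[[319.0, 17.0], [305.0, 296.0], [1.0, 293.0], [-67.0, 28.0]]
t12.9 pos [561.6  41.8  45.5] jaw 97.0 xax [-0.001  0.004 -1.   ] F [ 0.3 -0.2 -0.1] w 42.0 q [ 0.26  0.98 -0.75  1.86  1.01  0.73  0.62]
  slide [ 9.5  0.7 -4.9] len 11 rot [-0.05  0.25  0.  ] jaw->97.0
```

View pics/w15.png

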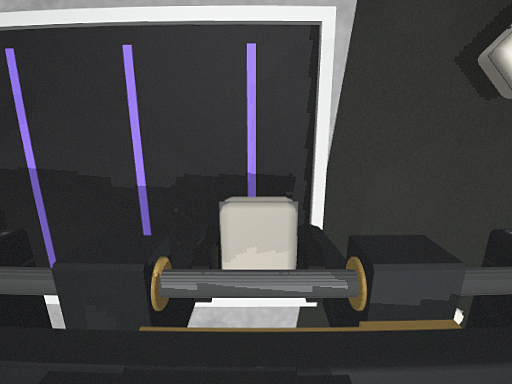

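Request:
carry_out(gripper=[36,36,36,36,36], slide=[[4,0,-4],[4,0,0],[2,0,0],[0,0,0],[0,0,0]], delta_rot=[[0,0,0],[0,0,0],[0,0,0],[0,0,0],[0,0,0]])

```text
time: 13.4
eef_pos: [0.5629, 0.0371, 0.0353]
tool_rot: [-1.294, 1.146, 1.298]
contact_force: [0.1, 0.4, -0.8]
gripper_width: 0.0419
```

```bash
python3 - <<'E'
from h import *
go([*tr(*SL[1]),.035],97)
E
```

```text
t13.4 pos [562.9  37.1  35.3] jaw 96.9 xax [ 0.001  0.005 -1.   ] F [ 0.1  0.4 -0.8] w 41.9 q [ 0.27  1.   -0.73  1.86  1.03  0.71  0.61]
  slide [ 0.3  1.4 -0.1] len 1 rot [-0.12  0.25  0.09] jaw->97.0
```

Request:
carry_out(gripper=[36,54,54,54,54], slide=[[2,0,0],[0,0,0],[0,0,0],[0,0,0],[-30,0,0]], delta_rot=[[0,0,0],[0,0,0],[0,0,0],[0,0,0],[0,0,0]])

```text
time: 13.9
eef_pos: [0.5611, 0.0361, 0.0613]
tool_rot: [-1.293, 1.15, 1.301]
contact_force: [0.4, -0.4, -0.2]
gripper_width: 0.0539
```

Request:
carry_out(gripper=[62,62,62,62,62], slide=[[-40,0,0],[-30,0,-40],[-20,0,-45],[0,0,-45],[0,0,-45]], delta_rot=[[0,0,0],[0,0,0],[0,0,0],[0,0,0],[0,0,0]])

```text
time: 14.4
eef_pos: [0.5866, -0.1316, 0.1592]
tool_rot: [-1.305, 1.129, 1.311]
contact_force: [0.7, -0.3, 0.2]
gripper_width: 0.0621
```

```bash
cat >> h.py <<'E'
def look(name):
    s,T,ja=st()
    t=get_image("top"); save(t,name)
    for o in cases(t):
        if 30<o[3]<52 and o[2]<65:
            q=tin(o[:2]); intr=abs(q[0])<95 and abs(q[1])<115
            if intr: continue
            print(np.round(o[:2],4),"wh %.0f %.0f"%o[2:4],"long %.1f jaw %.1f"%(o[4],o[4]+90),o[5],np.round(o[6],0))
    for o in cases(t,.058):
        q=tin(o[:2])
        if 30<o[3]<52 and o[2]<65 and abs(q[0])<95 and abs(q[1])<115: print(" TRAY",q.round(1),"wh %.0f %.0f"%o[2:4],"long rel %.1f"%(o[4]-YAW))
    return t
E
python3 - <<'E'
from h import *
look("t16")
E
```

```text
t14.4 pos [ 586.6 -131.6  159.2] jaw 98.0 xax [ 0.005  0.011 -1.   ] F [ 0.7 -0.3  0.2] w 62.1 q [ 0.63  0.88 -0.91  1.68  0.81  0.99  1.14]
[0.6371 0.1939] wh 55 43 long 68.7 jaw 158.7 288 [228. 190.]
[0.5595 0.3056] wh 55 43 long 38.5 jaw 128.5 297 [188. 218.]
[0.5161 0.4211] wh 55 44 long -53.2 jaw 36.8 301 [147. 234.]
[0.4343 0.323 ] wh 55 44 long -57.7 jaw 32.3 313 [181. 263.]
[0.4215 0.2118] wh 54 43 long -37.3 jaw 52.7 311 [222. 267.]
 TRAY [37.7 71.2] wh 55 43 long rel 0.6
```

View pics/t16.png

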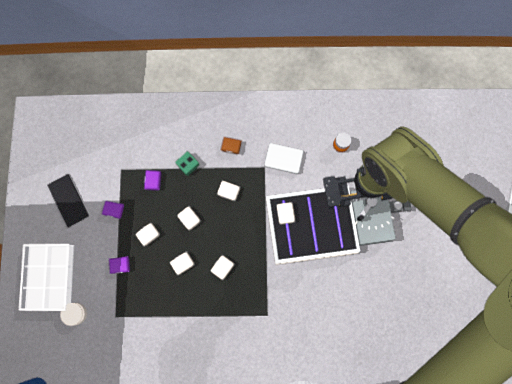

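```bash
cat >> h.py <<'E'
def plan(P,jaw,n=5,v=44):
    s,T,ja=st(); p=np.array(s["eef_pos"])*1e3; P=np.array(P)*1e3
    j=ja; jt=ja+((jaw-ja+90)%180-90)
    D=P-p; L=np.linalg.norm(D); k=max(int(np.ceil(L/v)),int(np.ceil(abs(jt-ja)/8)))
    S=[];Q=[]
    for i in range(k):
        d=downR(j).inv().apply(D/k); S.append([int(round(q)) for q in d]); r=(jt-ja)/k; Q.append([round(-r,1),0,0]); j+=r
    print("jaw->%.1f"%jt,"rows",k); print(S);print(Q)
E
python3 - <<'E'
from h import *
plan([.4216,.2118,.10],53)
E
```

```text
t14.4 pos [ 587.1 -143.2  157.9] jaw 97.2 xax [ 0.004  0.002 -1.   ] F [ 0.4 -6.2 -0.2] w 62.1 q [ 0.64  0.89 -0.9   1.68  0.81  0.99  1.14]
jaw->53.0 rows 9
[[6, 13, 41], [6, 17, 40], [6, 20, 39], [6, 23, 37], [6, 26, 35], [6, 29, 32], [6, 32, 30], [6, 34, 27], [6, 37, 24]]
[[np.float64(4.9), 0, 0], [np.float64(4.9), 0, 0], [np.float64(4.9), 0, 0], [np.float64(4.9), 0, 0], [np.float64(4.9), 0, 0], [np.float64(4.9), 0, 0], [np.float64(4.9), 0, 0], [np.float64(4.9), 0, 0], [np.float64(4.9), 0, 0]]
```

Request:
carry_out(gripper=[62,62,62,62,62], slide=[[6,13,41],[6,17,40],[6,20,39],[6,23,37],[6,26,35]], delta_rot=[[4.9,0,0],[4.9,0,0],[4.9,0,0],[4.9,0,0],[4.9,0,0]])

```text
time: 14.95
eef_pos: [0.5013, 0.0481, 0.1253]
tool_rot: [-0.952, 1.348, 0.943]
contact_force: [0.9, 0.4, 0.1]
gripper_width: 0.0619
```

```bash
python3 - <<'E'
from h import *
plan([.4216,.2118,.08],53)
E
```

```text
t14.9 pos [501.3  48.1 125.3] jaw 70.0 xax [ 0.008 -0.001 -1.   ] F [0.9 0.4 0.1] w 61.9 q [ 0.23  0.77 -0.7   2.01  0.83  0.66  0.2 ]
jaw->53.0 rows 5
[[9, 26, 25], [9, 28, 24], [9, 29, 22], [9, 30, 20], [9, 31, 18]]
[[np.float64(3.4), 0, 0], [np.float64(3.4), 0, 0], [np.float64(3.4), 0, 0], [np.float64(3.4), 0, 0], [np.float64(3.4), 0, 0]]
```

Request:
carry_out(gripper=[62,62,62,62,62], slide=[[9,26,25],[9,28,24],[9,29,22],[9,30,20],[0,20,12]], delta_rot=[[3.4,0,0],[3.4,0,0],[3.4,0,0],[3.4,0,0],[3.4,0,0]])

```text
time: 15.45
eef_pos: [0.4229, 0.2107, 0.0881]
tool_rot: [-0.715, 1.44, 0.714]
contact_force: [0.9, -0.3, 0.4]
gripper_width: 0.0617
```

Request:
carry_out(gripper=[62,62], slide=[[0,0,0],[0,0,0]], delta_rot=[[0,0,0],[0,0,0]])

```text
time: 15.65
eef_pos: [0.421, 0.2151, 0.0884]
tool_rot: [-0.72, 1.437, 0.722]
contact_force: [0.0, 0.3, 0.2]
gripper_width: 0.0621
```

```bash
cat >> h.py <<'E'
def wcheck(name,tgt,jaw,zt):
    d=get_image("wrist"); save(d,name,(90,110,430,330),2.2)
    print("proj crop",((proj(d,[*tgt,.024])[0]-[90,110])*2.2).round())
    go([*tgt,zt],jaw)
E
python3 - <<'E'
from h import *
wcheck("w17",(.4216,.2118),53,.02)
E
```

```text
proj crop [365. 204.]
t15.7 pos [421.1 215.3  88.5] jaw 53.0 xax [ 0.009  0.007 -1.   ] F [ 0.8 -0.1  0.4] w 62.2 q [-0.27  0.77 -0.49  2.13  0.89  0.44 -0.54]
  slide [68.5 -2.3 -3.2] len 69 rot [-0.02  0.61  0.15] jaw->53.0
```

View pics/w17.png

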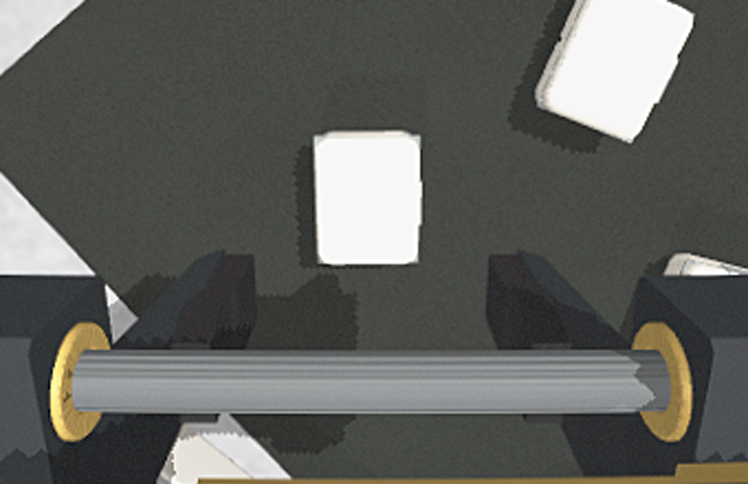

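Request:
carry_out(gripper=[62,62,62,62,62], slide=[[15,-2,-3],[16,0,0],[16,0,0],[14,0,0],[0,0,0]], delta_rot=[[0,0.6,0],[0,0,0],[0,0,0],[0,0,0],[0,0,0]])

```text
time: 16.2
eef_pos: [0.4268, 0.2028, 0.0264]
tool_rot: [-0.718, 1.447, 0.707]
contact_force: [0.5, -0.7, -0.2]
gripper_width: 0.0621
```

```bash
python3 - <<'E'
from h import *
go((.4216,.2118,-.0065),53)
E
```

```text
t16.2 pos [426.8 202.8  26.4] jaw 52.3 xax [ 0.006 -0.005 -1.   ] F [ 0.5 -0.7 -0.2] w 62.1 q [-0.36  0.88 -0.3   2.15  1.07  0.27 -0.7 ]
  slide [32.8  9.8  3.9] len 34 rot [-0.68 -0.    0.44] jaw->53.0
```

Request:
carry_out(gripper=[62,62,62,62,62], slide=[[4,7,3],[8,2,1],[8,0,0],[0,0,0],[0,0,0]], delta_rot=[[-0.6,0,0.4],[0,0,0],[0,0,0],[0,0,0],[0,0,0]])

```text
time: 16.7
eef_pos: [0.4245, 0.2102, 0.0077]
tool_rot: [-0.716, 1.446, 0.718]
contact_force: [0.2, -0.2, 0.3]
gripper_width: 0.0622
```

```bash
python3 - <<'E'
from h import *
go((.4216,.2118,-.0065),53)
E
```

```text
t16.7 pos [424.5 210.2   7.7] jaw 52.7 xax [ 0.003  0.002 -1.   ] F [ 0.2 -0.2  0.3] w 62.2 q [-0.41  0.91 -0.23  2.15  1.13  0.2  -0.76]
  slide [14.2  3.3 -0.6] len 15 rot [-0.31  0.2   0.03] jaw->53.0
```

Request:
carry_out(gripper=[62,62,36,36,36], slide=[[8,3,0],[7,1,0],[0,0,0],[0,0,0],[0,0,0]], delta_rot=[[0,0,0],[0,0,0],[0,0,0],[0,0,0],[0,0,0]])

```text
time: 17.2
eef_pos: [0.4232, 0.2134, -0.0049]
tool_rot: [-0.713, 1.441, 0.718]
contact_force: [0.0, -0.5, -1.4]
gripper_width: 0.0416
```

Request:
carry_out(gripper=[36,36,36,36], slide=[[0,0,0],[-20,0,0],[-35,0,0],[-35,0,0]], delta_rot=[[0,0,0],[0,0,0],[0,0,0],[0,0,0]])

```text
time: 17.6
eef_pos: [0.4207, 0.2111, 0.0852]
tool_rot: [-0.717, 1.449, 0.718]
contact_force: [1.1, 0.8, -0.3]
gripper_width: 0.0412
```

```bash
python3 - <<'E'
from h import *
plan([*tr(*SL[2]),.08],97,v=40)
E
```

```text
t17.6 pos [420.7 211.1  85.2] jaw 52.7 xax [-0.001  0.    -1.   ] F [ 1.1  0.8 -0.3] w 41.2 q [-0.25  0.79 -0.51  2.13  0.9   0.46 -0.55]
jaw->97.0 rows 6
[[1, -28, -17], [1, -25, -21], [1, -22, -24], [1, -19, -26], [1, -16, -29], [1, -12, -30]]
[[np.float64(-7.4), 0, 0], [np.float64(-7.4), 0, 0], [np.float64(-7.4), 0, 0], [np.float64(-7.4), 0, 0], [np.float64(-7.4), 0, 0], [np.float64(-7.4), 0, 0]]
```

Request:
carry_out(gripper=[36,36,36,36,36], slide=[[0,-28,-17],[0,-25,-21],[0,-22,-24],[0,-19,-26],[0,-16,-29]], delta_rot=[[-7.5,0,0],[-7.5,0,0],[-7.5,0,0],[-7.5,0,0],[-7.5,0,0]])

```text
time: 18.1
eef_pos: [0.4844, 0.061, 0.0916]
tool_rot: [-1.234, 1.177, 1.234]
contact_force: [-0.3, 0.1, -0.1]
gripper_width: 0.0418
```

Request:
carry_out(gripper=[36,36,36], slide=[[0,-12,-25],[0,0,0],[0,0,0]], delta_rot=[[-5,0,0],[0,0,0],[0,0,0]])

```text
time: 18.4
eef_pos: [0.4982, 0.0276, 0.0911]
tool_rot: [-1.295, 1.14, 1.292]
contact_force: [0.1, 0.7, -0.1]
gripper_width: 0.0415
```

```bash
python3 - <<'E'
from h import *
go([*tr(*SL[2]),.036],97)
E
```

```text
t18.4 pos [498.2  27.6  91.1] jaw 96.8 xax [ 0.008  0.006 -1.   ] F [ 0.1  0.7 -0.1] w 41.5 q [ 0.31  0.86 -0.77  2.04  1.01  0.66  0.54]
  slide [55.   8.6  1.2] len 56 rot [-0.23  0.3   0.51] jaw->97.0
```

Request:
carry_out(gripper=[36,36,36,36,36], slide=[[6,5,0],[12,3,0],[12,0,0],[10,0,0],[0,0,0]], delta_rot=[[0,0.3,0.5],[0,0,0],[0,0,0],[0,0,0],[0,0,0]])

```text
time: 18.9
eef_pos: [0.4866, 0.0323, 0.05]
tool_rot: [-1.299, 1.149, 1.303]
contact_force: [-0.1, 0.6, -0.1]
gripper_width: 0.0416
```

```bash
python3 - <<'E'
from h import *
go([*tr(*SL[2]),.036],97)
E
```

```text
t18.9 pos [486.6  32.3  50. ] jaw 97.2 xax [-0.002  0.001 -1.   ] F [-0.1  0.6 -0.1] w 41.6 q [ 0.25  0.91 -0.69  2.08  1.13  0.59  0.42]
  slide [14.  -2.9 -4.6] len 15 rot [ 0.16  0.06 -0.13] jaw->97.0
```

Request:
carry_out(gripper=[36,36,36,36,36], slide=[[4,-2,-4],[5,0,0],[4,0,0],[0,0,0],[0,0,0]], delta_rot=[[0,0,0],[0,0,0],[0,0,0],[0,0,0],[0,0,0]])

```text
time: 19.4
eef_pos: [0.4888, 0.0309, 0.0368]
tool_rot: [-1.301, 1.146, 1.306]
contact_force: [-0.1, -0.6, -1.7]
gripper_width: 0.0418
```

```bash
python3 - <<'E'
from h import *
go([*tr(*SL[2]),.036],97)
E
```

```text
t19.4 pos [488.8  30.9  36.8] jaw 97.4 xax [-0.002  0.001 -1.   ] F [-0.1 -0.6 -1.7] w 41.8 q [ 0.24  0.94 -0.67  2.08  1.17  0.57  0.4 ]
  slide [ 0.8 -0.8 -2.9] len 3 rot [ 0.37  0.1  -0.11] jaw->97.0
```

Request:
carry_out(gripper=[36,36,54,54,54], slide=[[1,0,-2],[1.5,0,0],[0,0,0],[0,0,0],[0,0,0]], delta_rot=[[0,0,0],[0,0,0],[0,0,0],[0,0,0],[0,0,0]])

```text
time: 19.9
eef_pos: [0.4896, 0.0281, 0.0351]
tool_rot: [-1.302, 1.146, 1.303]
contact_force: [0.5, 0.8, 0.1]
gripper_width: 0.0538
```

Request:
carry_out(gripper=[54,62,62,62,62], slide=[[-25,0,0],[-40,0,0],[-40,0,-25],[0,0,-35],[0,0,-25]], delta_rot=[[0,0,0],[0,0,0],[0,0,0],[0,0,0],[0,0,0]])

```text
time: 20.4
eef_pos: [0.5015, -0.053, 0.1443]
tool_rot: [-1.307, 1.137, 1.312]
contact_force: [-0.1, 1.1, -0.2]
gripper_width: 0.0621
```

```bash
python3 - <<'E'
from h import *
look("t20")
plan([.4343,.323,.10],32)
E
```

```text
t20.4 pos [501.5 -53.  144.3] jaw 97.9 xax [-0.     0.004 -1.   ] F [-0.1  1.1 -0.2] w 62.1 q [ 0.52  0.79 -0.86  1.98  0.86  0.78  0.86]
[0.6373 0.1939] wh 55 44 long 69.4 jaw 159.4 288 [228. 190.]
[0.5596 0.3059] wh 55 43 long 38.5 jaw 128.5 293 [188. 218.]
[0.5161 0.421 ] wh 54 44 long -53.2 jaw 36.8 300 [147. 234.]
[0.4344 0.3231] wh 54 44 long -58.6 jaw 31.4 312 [181. 263.]
[ 0.1149 -0.5402] wh 49 37 long 87.5 jaw 177.5 150 [505. 378.]
 TRAY [37.9 71.2] wh 55 43 long rel 0.6
 TRAY [-37.5  72.7] wh 55 40 long rel 2.9
t20.4 pos [502.1 -57.7 143.8] jaw 97.6 xax [-0.     0.001 -1.   ] F [ 0.9 -2.4  0.6] w 61.9 q [ 0.53  0.79 -0.86  1.98  0.86  0.79  0.86]
jaw->32.0 rows 9
[[5, 2, 43], [5, 7, 42], [5, 13, 41], [5, 18, 39], [5, 23, 37], [5, 27, 33], [5, 31, 30], [5, 35, 26], [5, 38, 21]]
[[np.float64(7.3), 0, 0], [np.float64(7.3), 0, 0], [np.float64(7.3), 0, 0], [np.float64(7.3), 0, 0], [np.float64(7.3), 0, 0], [np.float64(7.3), 0, 0], [np.float64(7.3), 0, 0], [np.float64(7.3), 0, 0], [np.float64(7.3), 0, 0]]
```

View pics/t20.png

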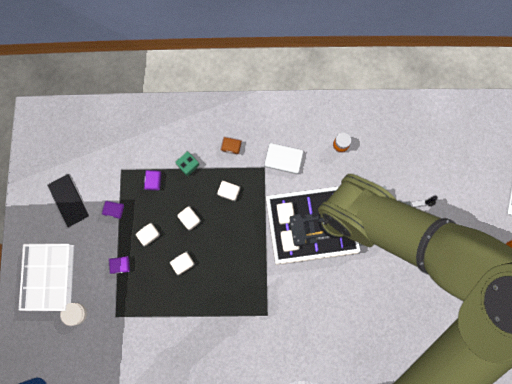

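Request:
carry_out(gripper=[62,62,62,62,62], slide=[[2,2,43],[3,7,42],[5,13,41],[5,18,39],[5,23,37]], delta_rot=[[7.3,0,0],[7.3,0,0],[7.3,0,0],[7.3,0,0],[7.3,0,0]])

```text
time: 20.95
eef_pos: [0.4693, 0.1493, 0.1216]
tool_rot: [-0.794, 1.423, 0.79]
contact_force: [0.7, 0.8, 0.4]
gripper_width: 0.0622
```

```bash
sed -i 's/Q.append(\[round(-r,1)/Q.append([round(float(-r),1)/' h.py; python3 - <<'E'
from h import *
plan([.4344,.3231,.09],32)
E
```

```text
t20.9 pos [469.3 149.3 121.6] jaw 58.2 xax [ 0.    -0.003 -1.   ] F [0.7 0.8 0.4] w 62.2 q [-0.03  0.75 -0.61  2.04  0.78  0.6  -0.17]
jaw->32.0 rows 5
[[6, 24, 26], [6, 27, 24], [6, 29, 21], [6, 30, 18], [6, 32, 15]]
[[5.2, 0, 0], [5.2, 0, 0], [5.2, 0, 0], [5.2, 0, 0], [5.2, 0, 0]]
```

Request:
carry_out(gripper=[62,62,62,62,62], slide=[[6,24,26],[6,27,24],[6,29,21],[6,30,18],[6,26,12]], delta_rot=[[5.2,0,0],[5.2,0,0],[5.2,0,0],[5.2,0,0],[5,0,0]])

```text
time: 21.45
eef_pos: [0.432, 0.3286, 0.0902]
tool_rot: [-0.432, 1.526, 0.432]
contact_force: [-0.6, 0.6, 0.0]
gripper_width: 0.0619
```

Request:
carry_out(gripper=[62,62], slide=[[0,0,0],[0,0,0]], delta_rot=[[0,0,0],[0,0,0]])

```text
time: 21.65
eef_pos: [0.4289, 0.3348, 0.0896]
tool_rot: [-0.435, 1.525, 0.441]
contact_force: [0.6, -0.0, -0.2]
gripper_width: 0.0617
```

```bash
python3 - <<'E'
from h import *
wcheck("w21",(.4344,.3231),31.8,.02)
E
```

```text
proj crop [367. 228.]
t21.7 pos [428.7 335.2  89.8] jaw 32.0 xax [-0.001  0.005 -1.   ] F [0.1 0.2 0.1] w 62.4 q [-0.48  0.82 -0.44  1.92  0.63  0.55 -0.8 ]
  slide [ 69.7 -13.7  -1.7] len 71 rot [ 0.22  0.13 -0.29] jaw->31.8
```

View pics/w21.png

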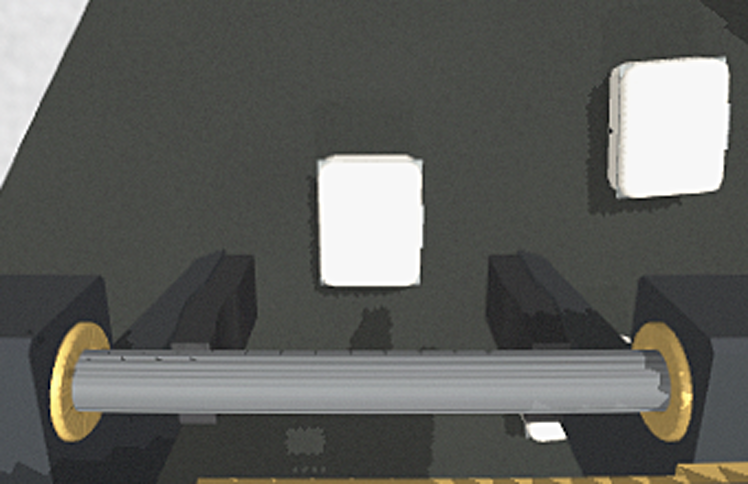

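Request:
carry_out(gripper=[62,62,62,62,62], slide=[[15,-6,-1],[16,0,0],[16,0,0],[14,0,0],[0,0,0]], delta_rot=[[0,0,0],[0,0,0],[0,0,0],[0,0,0],[0,0,0]])

```text
time: 22.2
eef_pos: [0.4347, 0.3221, 0.0281]
tool_rot: [-0.431, 1.525, 0.434]
contact_force: [-0.3, -1.1, 0.2]
gripper_width: 0.062
```

```bash
python3 - <<'E'
from h import *
go((.4344,.3231,-.0065),32)
E
```

```text
t22.2 pos [434.7 322.1  28.1] jaw 31.6 xax [ 0.001  0.002 -1.   ] F [-0.3 -1.1  0.2] w 62.0 q [-0.52  0.91 -0.34  1.95  0.72  0.41 -0.86]
  slide [34.6  1.   0.2] len 35 rot [-0.36  0.12 -0.08] jaw->32.0
```

Request:
carry_out(gripper=[62,62,62,62,62], slide=[[9,1,0],[9,1,0],[9,0,0],[6,0,0],[0,0,0]], delta_rot=[[0,0,0],[0,0,0],[0,0,0],[0,0,0],[0,0,0]])

```text
time: 22.7
eef_pos: [0.4353, 0.3221, -0.006]
tool_rot: [-0.429, 1.524, 0.432]
contact_force: [0.2, -0.6, -0.9]
gripper_width: 0.0621
```

```bash
python3 - <<'E'
from h import *
go((.4344,.3231,-.0065),32)
E
```

```text
t22.7 pos [435.3 322.1  -6. ] jaw 31.5 xax [ 0.003  0.003 -1.   ] F [ 0.2 -0.6 -0.9] w 62.1 q [-0.56  0.97 -0.28  1.95  0.76  0.33 -0.9 ]
  slide [ 0.5  1.4 -0.3] len 1 rot [-0.54  0.2  -0.06] jaw->32.0
```

Request:
carry_out(gripper=[36,36,36,36,36], slide=[[0,1,0],[0,0,0],[0,0,0],[0,0,0],[-20,0,0]], delta_rot=[[0,0,0],[0,0,0],[0,0,0],[0,0,0],[0,0,0]])

```text
time: 23.2
eef_pos: [0.4337, 0.3227, 0.0132]
tool_rot: [-0.431, 1.527, 0.432]
contact_force: [-1.0, 0.4, -0.6]
gripper_width: 0.0414
```

Request:
carry_out(gripper=[36,36,36,36], slide=[[-35,0,0],[-35,0,0],[-10,0,0],[0,0,0]], delta_rot=[[0,0,0],[0,0,0],[0,0,0],[0,0,0]])

```text
time: 23.6
eef_pos: [0.4339, 0.3228, 0.0973]
tool_rot: [-0.43, 1.525, 0.432]
contact_force: [0.2, -0.1, -1.0]
gripper_width: 0.0416
```

```bash
python3 - <<'E'
from h import *
plan([*tr(*SL[3]),.09],97,v=42)
E
```

```text
t23.6 pos [433.9 322.8  97.3] jaw 31.5 xax [ 0.002  0.002 -1.   ] F [ 0.2 -0.1 -1. ] w 41.6 q [-0.46  0.8  -0.45  1.92  0.63  0.56 -0.79]
jaw->97.0 rows 9
[[1, -41, -8], [1, -40, -13], [1, -38, -18], [1, -35, -22], [1, -32, -27], [1, -29, -31], [1, -25, -34], [1, -20, -37], [1, -15, -39]]
[[-7.3, 0, 0], [-7.3, 0, 0], [-7.3, 0, 0], [-7.3, 0, 0], [-7.3, 0, 0], [-7.3, 0, 0], [-7.3, 0, 0], [-7.3, 0, 0], [-7.3, 0, 0]]
```

Request:
carry_out(gripper=[36,36,36,36,36], slide=[[0,-41,-8],[0,-40,-13],[0,-38,-18],[0,-35,-22],[0,-32,-27]], delta_rot=[[-7.3,0,0],[-7.3,0,0],[-7.3,0,0],[-7.3,0,0],[-7.3,0,0]])

```text
time: 24.1
eef_pos: [0.5084, 0.1321, 0.0916]
tool_rot: [-0.947, 1.349, 0.961]
contact_force: [0.5, -0.4, -1.0]
gripper_width: 0.0415
```

```bash
python3 - <<'E'
from h import *
plan([*tr(*SL[3]),.09],97,v=42)
E
```

```text
t24.1 pos [508.4 132.1  91.6] jaw 70.4 xax [-0.003  0.008 -1.   ] F [ 0.5 -0.4 -1. ] w 41.5 q [ 0.05  0.85 -0.66  1.96  0.86  0.64  0.06]
jaw->97.0 rows 5
[[0, -22, -26], [0, -20, -28], [0, -17, -30], [0, -14, -32], [0, -11, -33]]
[[-5.3, 0, 0], [-5.3, 0, 0], [-5.3, 0, 0], [-5.3, 0, 0], [-5.3, 0, 0]]
```

Request:
carry_out(gripper=[36,36,36,36,36], slide=[[0,-22,-26],[0,-20,-28],[0,-17,-30],[0,-14,-30],[0,-8,-18]], delta_rot=[[-5.3,0,0],[-5.3,0,0],[-5.3,0,0],[-5.3,0,0],[-5,0,0]])

```text
time: 24.6
eef_pos: [0.5645, -0.0253, 0.0808]
tool_rot: [-1.293, 1.153, 1.318]
contact_force: [0.5, 0.0, -1.6]
gripper_width: 0.042
```

Request:
carry_out(gripper=[36,36], slide=[[0,0,0],[0,0,0]], delta_rot=[[0,0,0],[0,0,0]])

```text
time: 24.8
eef_pos: [0.5633, -0.0289, 0.0771]
tool_rot: [-1.285, 1.161, 1.316]
contact_force: [-0.3, 0.9, -1.3]
gripper_width: 0.0414
```

```bash
python3 - <<'E'
from h import *
go([*tr(*SL[3]),.036],97)
E
```

```text
t24.8 pos [563.3 -28.9  77.1] jaw 97.0 xax [-0.02   0.003 -1.   ] F [-0.3  0.9 -1.3] w 41.4 q [ 0.41  0.95 -0.8   1.83  0.93  0.81  0.81]
  slide [41.  -7.  -1.7] len 42 rot [-0.02  0.33 -1.13] jaw->97.0
```

Request:
carry_out(gripper=[36,36,36,36,36], slide=[[3,-6,-1],[10,0,0],[8,0,0],[6,0,0],[0,0,0]], delta_rot=[[0,0.3,-1.1],[0,0,0],[0,0,0],[0,0,0],[0,0,0]])

```text
time: 25.3
eef_pos: [0.5674, -0.0229, 0.0467]
tool_rot: [-1.3, 1.145, 1.306]
contact_force: [-0.5, 0.5, -1.0]
gripper_width: 0.042
```

```bash
python3 - <<'E'
from h import *
go([*tr(*SL[3]),.036],97)
E
```

```text
t25.3 pos [567.4 -22.9  46.7] jaw 97.3 xax [-0.002  0.002 -1.   ] F [-0.5  0.5 -1. ] w 42.0 q [ 0.38  0.99 -0.76  1.84  1.    0.75  0.75]
  slide [10.7 -1.3 -7. ] len 13 rot [ 0.35  0.15 -0.09] jaw->97.0
```

Request:
carry_out(gripper=[36,36,36,36,36], slide=[[0,-1,-6],[0,0,0],[4,0,0],[3,0,0],[0,0,0]], delta_rot=[[0,0,0],[0,0,0],[0,0,0],[0,0,0],[0,0,0]])

```text
time: 25.8
eef_pos: [0.5698, -0.0289, 0.0396]
tool_rot: [-1.301, 1.144, 1.305]
contact_force: [-0.5, -0.5, -0.1]
gripper_width: 0.0415
```

```bash
python3 - <<'E'
from h import *
go([*tr(*SL[3]),.035],97)
d=get_image("wrist"); save(d,"w25",(90,110,430,330),2.2)
E
```

```text
t25.8 pos [569.8 -28.9  39.6] jaw 97.3 xax [-0.001  0.003 -1.   ] F [-0.5 -0.5 -0.1] w 41.5 q [ 0.39  1.   -0.75  1.84  1.01  0.74  0.75]
  slide [ 4.6  0.3 -0.7] len 5 rot [ 0.34  0.16 -0.02] jaw->97.0
```

View pics/w25.png

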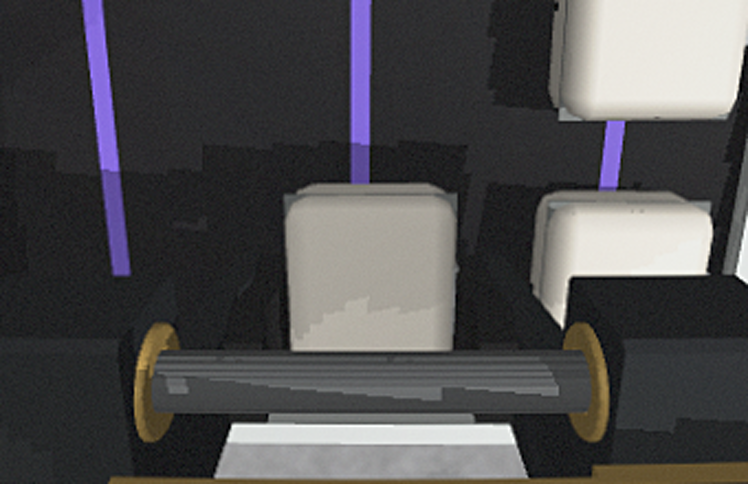

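Good spacing. Lower and release.

Request:
carry_out(gripper=[36,36,36,52,52], slide=[[3,0,-1],[3,0,0],[0,0,0],[0,0,0],[0,0,0]], delta_rot=[[0,0,0],[0,0,0],[0,0,0],[0,0,0],[0,0,0]])

```text
time: 26.35
eef_pos: [0.5705, -0.0299, 0.034]
tool_rot: [-1.302, 1.143, 1.303]
contact_force: [0.4, -0.1, -0.5]
gripper_width: 0.0517
```

Request:
carry_out(gripper=[52,52,62,62,62], slide=[[0,0,0],[-30,0,0],[-40,0,0],[-40,0,-25],[0,0,-25]], delta_rot=[[0,0,0],[0,0,0],[0,0,0],[0,0,0],[0,0,0]])

```text
time: 26.85
eef_pos: [0.5765, -0.0754, 0.1467]
tool_rot: [-1.304, 1.137, 1.314]
contact_force: [1.5, -0.7, -0.0]
gripper_width: 0.062
```

```bash
python3 - <<'E'
from h import *
look("t26")
plan([.516,.421,.10],37)
E
```

```text
t26.9 pos [576.5 -75.4 146.7] jaw 97.9 xax [-0.002  0.006 -1.   ] F [ 1.5 -0.7 -0. ] w 62.0 q [ 0.53  0.88 -0.89  1.75  0.82  0.93  1.01]
[0.6371 0.1939] wh 55 43 long 68.7 jaw 158.7 290 [228. 190.]
[0.5599 0.3056] wh 56 43 long 39.7 jaw 129.7 297 [188. 218.]
[0.5159 0.421 ] wh 54 45 long -54.6 jaw 35.4 302 [147. 234.]
 TRAY [37.7 71.2] wh 55 43 long rel 0.6
 TRAY [-37.6  71.5] wh 55 43 long rel 0.2
t26.9 pos [575.5 -81.9 143.9] jaw 97.5 xax [-0.006  0.001 -1.   ] F [-0.2 -3.8 -1.3] w 61.9 q [ 0.54  0.88 -0.88  1.75  0.82  0.94  1.01]
jaw->37.0 rows 12
[[4, -1, 42], [4, 3, 42], [4, 7, 42], [4, 10, 41], [4, 14, 40], [4, 17, 38], [4, 21, 37], [4, 24, 35], [4, 27, 33], [4, 30, 30], [4, 32, 27], [4, 34, 24]]
[[5.0, 0, 0], [5.0, 0, 0], [5.0, 0, 0], [5.0, 0, 0], [5.0, 0, 0], [5.0, 0, 0], [5.0, 0, 0], [5.0, 0, 0], [5.0, 0, 0], [5.0, 0, 0], [5.0, 0, 0], [5.0, 0, 0]]
```

View pics/t26.png

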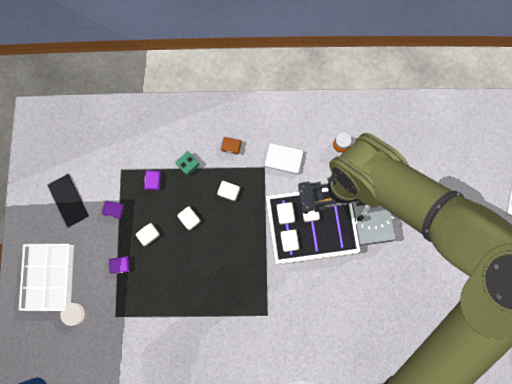

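Three placed. Next D at (.516,.421), jaw ~36.5, to slot 4.

Request:
carry_out(gripper=[62,62,62,62,62], slide=[[2,-1,42],[2,3,42],[2,7,42],[2,10,41],[4,14,40]], delta_rot=[[5,0,0],[5,0,0],[5,0,0],[5,0,0],[5,0,0]])

```text
time: 27.4
eef_pos: [0.5549, 0.1217, 0.1279]
tool_rot: [-0.951, 1.364, 0.952]
contact_force: [1.2, 1.5, -0.0]
gripper_width: 0.0617
```

Request:
carry_out(gripper=[62,62,62,62,62], slide=[[4,17,38],[4,21,37],[4,24,35],[4,27,33],[4,30,30]], delta_rot=[[5,0,0],[5,0,0],[5,0,0],[5,0,0],[5,0,0]])

```text
time: 27.9
eef_pos: [0.5349, 0.341, 0.1028]
tool_rot: [-0.606, 1.501, 0.6]
contact_force: [1.1, -0.1, -0.3]
gripper_width: 0.0617
```

```bash
python3 - <<'E'
from h import *
plan([.516,.421,.09],36.5)
E
```

```text
t27.9 pos [534.9 341.  102.8] jaw 44.1 xax [-0.012 -0.009 -1.   ] F [ 1.1 -0.1 -0.3] w 61.7 q [-0.34  0.91 -0.57  1.6   0.62  0.83 -0.4 ]
jaw->36.5 rows 2
[[6, 35, 21], [6, 37, 19]]
[[3.8, 0, 0], [3.8, 0, 0]]
```

Request:
carry_out(gripper=[62,62,62,62], slide=[[5,35,21],[0,28,13],[0,0,0],[0,0,0]], delta_rot=[[4,-0.5,0.5],[3.6,0,0],[0,0,0],[0,0,0]])

```text
time: 28.3
eef_pos: [0.5094, 0.4228, 0.0944]
tool_rot: [-0.493, 1.526, 0.512]
contact_force: [-0.1, -0.2, -0.1]
gripper_width: 0.0623
```

```bash
python3 - <<'E'
from h import *
wcheck("w27",(.516,.421),36.5,.02)
E
```

```text
proj crop [383. 209.]
t28.4 pos [508.9 423.4  94.6] jaw 36.7 xax [-0.018  0.009 -1.   ] F [-0.1  0.1  1. ] w 61.6 q [-0.48  0.94 -0.54  1.52  0.56  0.84 -0.58]
  slide [74.4 -7.5  4.9] len 75 rot [ 0.24 -0.52 -1.  ] jaw->36.5
```

View pics/w27.png

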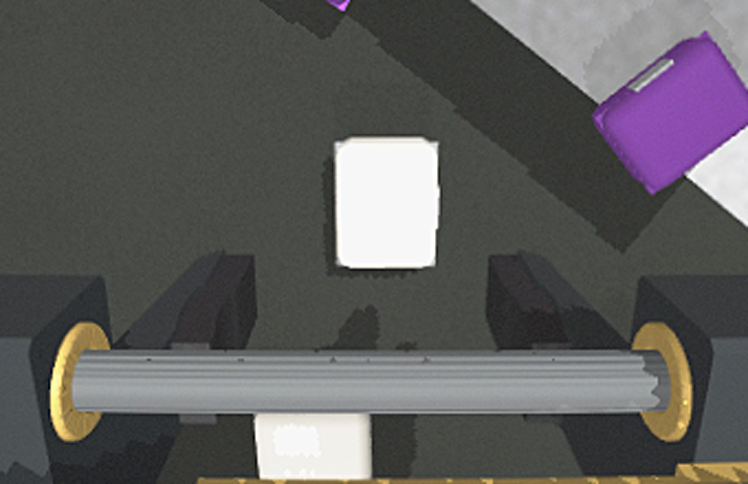

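Request:
carry_out(gripper=[62,62,62,62,62], slide=[[15,-4,5],[16,0,0],[16,0,0],[14,0,0],[0,0,0]], delta_rot=[[0,-0.5,-1],[0,0,0],[0,0,0],[0,0,0],[0,0,0]])

```text
time: 28.85
eef_pos: [0.5178, 0.4161, 0.026]
tool_rot: [-0.504, 1.515, 0.492]
contact_force: [-0.4, -0.5, -0.1]
gripper_width: 0.0623
```

```bash
python3 - <<'E'
from h import *
go((.517,.4215,-.0065),36.5)
E
```

```text
t28.9 pos [517.8 416.1  26. ] jaw 36.4 xax [ 0.    -0.007 -1.   ] F [-0.4 -0.5 -0.1] w 62.3 q [-0.51  1.03 -0.47  1.54  0.63  0.73 -0.63]
  slide [32.5  5.   2.7] len 33 rot [-0.08 -0.24  0.35] jaw->36.5
```

Request:
carry_out(gripper=[62,62,62,62,62], slide=[[9,4,2],[9,1,0],[9,0,0],[5,0,0],[0,0,0]], delta_rot=[[0,0,0.3],[0,0,0],[0,0,0],[0,0,0],[0,0,0]])

```text
time: 29.35
eef_pos: [0.5165, 0.4216, -0.0091]
tool_rot: [-0.498, 1.517, 0.497]
contact_force: [0.8, 0.0, 0.2]
gripper_width: 0.0619
```

```bash
python3 - <<'E'
from h import *
go((.517,.4215,-.0065),36.5)
E
```

```text
t29.4 pos [516.5 421.6  -9.1] jaw 36.4 xax [-0.003 -0.002 -1.   ] F [0.8 0.  0.2] w 61.9 q [-0.52  1.08 -0.45  1.54  0.66  0.68 -0.65]
  slide [-2.6 -0.4  0.3] len 3 rot [-0.12 -0.22 -0.01] jaw->36.5
```

Request:
carry_out(gripper=[36,36,36,36,36], slide=[[-2.5,0,0],[0,0,0],[0,0,0],[0,0,0],[0,0,0]], delta_rot=[[0,0,0],[0,0,0],[0,0,0],[0,0,0],[0,0,0]])

```text
time: 29.85
eef_pos: [0.5172, 0.4224, -0.0049]
tool_rot: [-0.497, 1.515, 0.497]
contact_force: [1.3, 0.8, 0.1]
gripper_width: 0.0417
```

Request:
carry_out(gripper=[36,36,36,36,36], slide=[[-20,0,0],[-35,0,0],[-35,0,0],[-10,0,0],[0,0,0]], delta_rot=[[0,0,0],[0,0,0],[0,0,0],[0,0,0],[0,0,0]])

```text
time: 30.35
eef_pos: [0.5171, 0.4225, 0.1023]
tool_rot: [-0.498, 1.514, 0.498]
contact_force: [-0.2, -0.1, -1.4]
gripper_width: 0.042
```

```bash
python3 - <<'E'
from h import *
plan([*tr(*SL[4]),.09],97,v=43)
E
```

```text
t30.4 pos [517.1 422.5 102.3] jaw 36.4 xax [-0.001 -0.    -1.   ] F [-0.2 -0.1 -1.4] w 42.0 q [-0.49  0.94 -0.53  1.51  0.57  0.85 -0.58]
jaw->97.0 rows 11
[[1, -33, -26], [1, -30, -29], [1, -27, -32], [1, -24, -34], [1, -20, -37], [1, -17, -38], [1, -13, -40], [1, -9, -41], [1, -5, -42], [1, -1, -42], [1, 3, -42]]
[[-5.5, 0, 0], [-5.5, 0, 0], [-5.5, 0, 0], [-5.5, 0, 0], [-5.5, 0, 0], [-5.5, 0, 0], [-5.5, 0, 0], [-5.5, 0, 0], [-5.5, 0, 0], [-5.5, 0, 0], [-5.5, 0, 0]]
```

Request:
carry_out(gripper=[36,36,36,36,36], slide=[[0,-33,-26],[0,-30,-29],[0,-27,-32],[0,-24,-34],[0,-20,-37]], delta_rot=[[-5.5,0,0],[-5.5,0,0],[-5.5,0,0],[-5.5,0,0],[-5.5,0,0]])

```text
time: 30.85
eef_pos: [0.5066, 0.2155, 0.0992]
tool_rot: [-0.884, 1.38, 0.897]
contact_force: [0.4, -1.1, -0.1]
gripper_width: 0.0417
```

```bash
python3 - <<'E'
from h import *
plan([*tr(*SL[4]),.09],97,v=43)
E
```

```text
t30.9 pos [506.6 215.5  99.2] jaw 65.6 xax [-0.004  0.007 -1.   ] F [ 0.4 -1.1 -0.1] w 41.7 q [-0.11  0.85 -0.64  1.88  0.78  0.68 -0.08]
jaw->97.0 rows 6
[[2, -16, -39], [2, -13, -40], [2, -9, -41], [2, -5, -42], [2, -1, -42], [2, 3, -42]]
[[-5.2, 0, 0], [-5.2, 0, 0], [-5.2, 0, 0], [-5.2, 0, 0], [-5.2, 0, 0], [-5.2, 0, 0]]
```

Request:
carry_out(gripper=[36,36,36,36,36], slide=[[0,-16,-39],[0,-13,-40],[0,-9,-41],[0,-5,-42],[0,-1,-38]], delta_rot=[[-5.2,0,0],[-5.2,0,0],[-5.2,0,0],[-5.2,0,0],[-5.2,0,0]])

```text
time: 31.35
eef_pos: [0.4972, -0.0014, 0.0937]
tool_rot: [-1.236, 1.191, 1.257]
contact_force: [0.9, 1.0, -1.0]
gripper_width: 0.0419
```

Request:
carry_out(gripper=[36,36,36], slide=[[0,0,-15],[0,0,0],[0,0,0]], delta_rot=[[-3,0,0],[0,0,0],[0,0,0]])

```text
time: 31.65
eef_pos: [0.4946, -0.0251, 0.0904]
tool_rot: [-1.266, 1.178, 1.292]
contact_force: [1.1, 0.7, -0.4]
gripper_width: 0.0416
```

```bash
python3 - <<'E'
from h import *
go([*tr(*SL[4]),.036],97)
E
```

```text
t31.6 pos [494.6 -25.1  90.4] jaw 95.3 xax [-0.02  0.   -1.  ] F [ 1.1  0.7 -0.4] w 41.6 q [ 0.41  0.86 -0.76  2.03  0.96  0.69  0.66]
  slide [ 54.3  -3.4 -13.7] len 56 rot [-1.73  0.15 -1.13] jaw->97.0
```

Request:
carry_out(gripper=[36,36,36,36,36], slide=[[2,-3,-12],[10,0,-2],[10,0,0],[8,0,0],[0,0,0]], delta_rot=[[-1.7,0,-1],[0,0,0],[0,0,0],[0,0,0],[0,0,0]])

```text
time: 32.15
eef_pos: [0.4994, -0.0342, 0.0574]
tool_rot: [-1.3, 1.141, 1.307]
contact_force: [-0.1, -0.8, 0.1]
gripper_width: 0.0416
```

```bash
python3 - <<'E'
from h import *
go([*tr(*SL[4]),.036],97)
E
```

```text
t32.1 pos [499.4 -34.2  57.4] jaw 97.4 xax [-0.001  0.005 -1.   ] F [-0.1 -0.8  0.1] w 41.6 q [ 0.4   0.91 -0.71  2.04  1.08  0.62  0.63]
  slide [21.4  1.8 -4.1] len 22 rot [ 0.44  0.31 -0.02] jaw->97.0
```

Request:
carry_out(gripper=[36,36,36,36,36], slide=[[3,1,-4],[6,0,0],[6,0,0],[3,0,0],[0,0,0]], delta_rot=[[0,0.3,0],[0,0,0],[0,0,0],[0,0,0],[0,0,0]])

```text
time: 32.65
eef_pos: [0.4991, -0.0374, 0.0377]
tool_rot: [-1.305, 1.144, 1.306]
contact_force: [-0.4, 0.5, -0.7]
gripper_width: 0.0417
```

```bash
python3 - <<'E'
from h import *
go([*tr(*SL[4]),.035],97)
E
```

```text
t32.6 pos [499.1 -37.4  37.7] jaw 97.5 xax [-0.  0. -1.] F [-0.4  0.5 -0.7] w 41.7 q [ 0.38  0.94 -0.67  2.05  1.14  0.58  0.58]
  slide [ 2.7  1.1 -0.9] len 3 rot [ 0.53  0.02 -0.01] jaw->97.0
```

Request:
carry_out(gripper=[36,36,36,52,52], slide=[[2,0,-1],[1,0,0],[0,0,0],[0,0,0],[0,0,0]], delta_rot=[[0,0,0],[0,0,0],[0,0,0],[0,0,0],[0,0,0]])

```text
time: 33.15
eef_pos: [0.4998, -0.0384, 0.0349]
tool_rot: [-1.305, 1.143, 1.305]
contact_force: [-0.5, 0.4, 0.1]
gripper_width: 0.0519
```

Request:
carry_out(gripper=[52,52,62,62,62], slide=[[0,0,0],[-30,0,0],[-40,0,0],[-40,0,-20],[0,0,-20]], delta_rot=[[0,0,0],[0,0,0],[0,0,0],[0,0,0],[0,0,0]])

```text
time: 33.65
eef_pos: [0.5049, -0.0748, 0.1488]
tool_rot: [-1.308, 1.138, 1.313]
contact_force: [1.4, 0.7, -0.9]
gripper_width: 0.0621
```

```bash
python3 - <<'E'
from h import *
look("t33")
plan([.5597,.3057,.10],129)
E
```

```text
t33.6 pos [504.9 -74.8 148.8] jaw 98.0 xax [-0.001  0.003 -1.   ] F [ 1.4  0.7 -0.9] w 62.1 q [ 0.56  0.79 -0.86  1.96  0.84  0.8   0.92]
[0.6371 0.1939] wh 55 43 long 68.7 jaw 158.7 289 [228. 190.]
[0.5595 0.3056] wh 55 43 long 38.5 jaw 128.5 296 [188. 218.]
 TRAY [44.4  4. ] wh 43 36 long rel -89.6
 TRAY [37.8 71.3] wh 55 43 long rel -0.7
 TRAY [-37.6  71.7] wh 55 43 long rel 0.7
t33.7 pos [504.  -79.7 146.5] jaw 97.7 xax [-0.004 -0.    -1.   ] F [ 1.  -2.3 -0.3] w 61.8 q [ 0.57  0.79 -0.85  1.96  0.84  0.8   0.92]
jaw->129.0 rows 9
[[5, -12, 42], [5, -14, 41], [5, -17, 40], [5, -19, 39], [5, -22, 38], [5, -24, 36], [5, -26, 35], [5, -28, 33], [5, -30, 31]]
[[-3.5, 0, 0], [-3.5, 0, 0], [-3.5, 0, 0], [-3.5, 0, 0], [-3.5, 0, 0], [-3.5, 0, 0], [-3.5, 0, 0], [-3.5, 0, 0], [-3.5, 0, 0]]
```

View pics/t33.png

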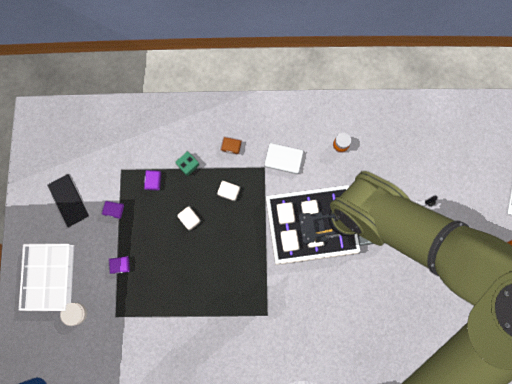

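Request:
carry_out(gripper=[62,62,62,62,62], slide=[[2,-12,42],[2,-14,41],[2,-17,40],[4,-19,39],[4,-22,38]], delta_rot=[[-3.5,0,0],[-3.5,0,0],[-3.5,0,0],[-3.5,0,0],[-3.5,0,0]])

```text
time: 34.2
eef_pos: [0.5349, 0.1306, 0.1278]
tool_rot: [-1.519, 0.989, 1.522]
contact_force: [0.5, -0.1, 0.1]
gripper_width: 0.0623
```

```bash
python3 - <<'E'
from h import *
plan([.5597,.3057,.09],128.5)
E
```

```text
t34.2 pos [534.9 130.6 127.8] jaw 114.6 xax [-0.009 -0.01  -1.   ] F [ 0.5 -0.1  0.1] w 62.3 q [ 0.16  0.88 -0.88  1.85  0.88  0.88  0.84]
jaw->128.5 rows 5
[[8, -19, 30], [8, -20, 29], [8, -22, 28], [8, -23, 27], [8, -24, 26]]
[[-2.8, 0, 0], [-2.8, 0, 0], [-2.8, 0, 0], [-2.8, 0, 0], [-2.8, 0, 0]]
```

Request:
carry_out(gripper=[62,62,62,62,62], slide=[[7,-19,30],[7,-20,29],[7,-22,28],[7,-23,27],[4,-16,18]], delta_rot=[[-2.8,0,0],[-2.8,0,0],[-2.8,0,0],[-2.8,0,0],[-2.8,0,0]])

```text
time: 34.7
eef_pos: [0.5509, 0.307, 0.0891]
tool_rot: [-1.694, 0.816, 1.708]
contact_force: [0.2, 0.5, 0.5]
gripper_width: 0.0622
```

Request:
carry_out(gripper=[62,62], slide=[[0,0,0],[0,0,0]], delta_rot=[[0,0,0],[0,0,0]])

```text
time: 34.9
eef_pos: [0.5479, 0.3112, 0.087]
tool_rot: [-1.694, 0.813, 1.715]
contact_force: [-0.1, -0.2, 0.2]
gripper_width: 0.062
```

```bash
python3 - <<'E'
from h import *
wcheck("w34",(.5597,.3057),128.5,.02)
E
```

```text
proj crop [342. 219.]
t35.0 pos [547.7 311.2  87.2] jaw 129.8 xax [-0.016 -0.009 -1.   ] F [1.  1.2 0.6] w 62.1 q [-0.14  1.03 -0.89  1.61  0.92  0.99  0.92]
  slide [ 67.   -6.9 -12.2] len 68 rot [ 1.31  0.21 -1.05] jaw->128.5
```

View pics/w34.png

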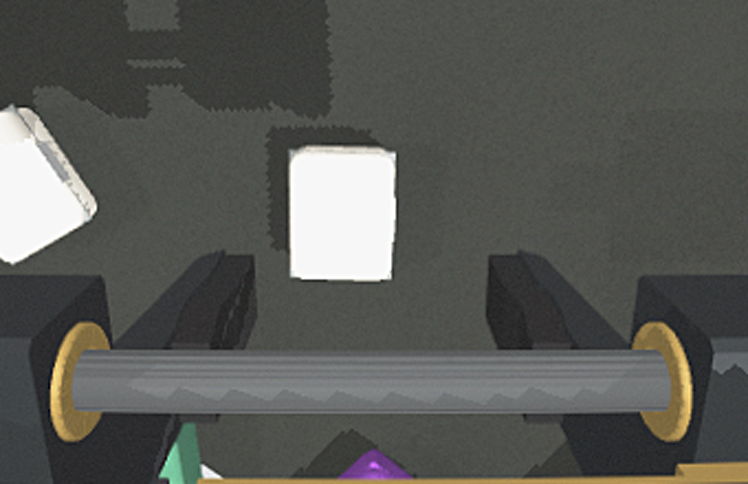

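Request:
carry_out(gripper=[62,62,62,62,62], slide=[[12,-6,-10],[14,0,0],[14,0,0],[14,0,0],[0,0,0]], delta_rot=[[1.3,0.2,-1],[0,0,0],[0,0,0],[0,0,0],[0,0,0]])

```text
time: 35.45
eef_pos: [0.559, 0.3004, 0.0297]
tool_rot: [-1.683, 0.823, 1.68]
contact_force: [0.3, -1.0, -0.1]
gripper_width: 0.0624
```

```bash
python3 - <<'E'
from h import *
go((.5597,.3057,-.0065),128.5)
E
```

```text
t35.5 pos [559.  300.4  29.7] jaw 128.1 xax [-0.001 -0.006 -1.   ] F [ 0.3 -1.  -0.1] w 62.4 q [-0.15  1.1  -0.83  1.63  1.    0.9   0.85]
  slide [36.2 -4.   3.8] len 37 rot [-0.36 -0.23 -0.25] jaw->128.5
```

Request:
carry_out(gripper=[62,62,62,62,62], slide=[[9,-3,4],[9,0,1],[9,0,0],[8,0,0],[0,0,0]], delta_rot=[[0,0,0],[0,0,0],[0,0,0],[0,0,0],[0,0,0]])

```text
time: 35.95
eef_pos: [0.5576, 0.3075, -0.0083]
tool_rot: [-1.683, 0.822, 1.682]
contact_force: [0.2, 0.4, -0.1]
gripper_width: 0.0618
```

```bash
python3 - <<'E'
from h import *
go((.5597,.3057,-.0065),128.5)
E
```

```text
t36.0 pos [557.6 307.5  -8.3] jaw 128.2 xax [-0.001 -0.005 -1.   ] F [ 0.2  0.4 -0.1] w 61.8 q [-0.17  1.15 -0.8   1.63  1.05  0.86  0.81]
  slide [-1.8 -0.5 -2.7] len 3 rot [-0.31 -0.16 -0.23] jaw->128.5
```

Request:
carry_out(gripper=[36,36,36,36,36], slide=[[-2,0,-2],[0,0,0],[0,0,0],[0,0,0],[0,0,0]], delta_rot=[[0,0,0],[0,0,0],[0,0,0],[0,0,0],[0,0,0]])

```text
time: 36.45
eef_pos: [0.5596, 0.3061, -0.0051]
tool_rot: [-1.683, 0.821, 1.68]
contact_force: [-0.2, -0.8, -1.2]
gripper_width: 0.0421
```

Request:
carry_out(gripper=[36,36,36,36,36], slide=[[-20,0,0],[-35,0,0],[-35,0,0],[-15,0,0],[0,0,0]], delta_rot=[[0,0,0],[0,0,0],[0,0,0],[0,0,0],[0,0,0]])

```text
time: 36.95
eef_pos: [0.5591, 0.3071, 0.1074]
tool_rot: [-1.683, 0.819, 1.681]
contact_force: [1.1, 0.1, -1.3]
gripper_width: 0.0418
```

```bash
python3 - <<'E'
from h import *
plan([*tr(*SL[5]),.10],97,v=43)
E
```

```text
t37.0 pos [559.1 307.1 107.4] jaw 128.2 xax [-0.    -0.003 -1.   ] F [ 1.1  0.1 -1.3] w 41.8 q [-0.13  1.   -0.9   1.6   0.9   1.01  0.92]
jaw->97.0 rows 10
[[1, 23, -33], [1, 22, -34], [1, 20, -35], [1, 18, -36], [1, 16, -37], [1, 14, -38], [1, 12, -39], [1, 10, -39], [1, 7, -40], [1, 5, -40]]
[[3.1, 0, 0], [3.1, 0, 0], [3.1, 0, 0], [3.1, 0, 0], [3.1, 0, 0], [3.1, 0, 0], [3.1, 0, 0], [3.1, 0, 0], [3.1, 0, 0], [3.1, 0, 0]]
```

Request:
carry_out(gripper=[36,36,36,36,36], slide=[[0,23,-33],[0,22,-34],[0,20,-35],[0,18,-36],[0,16,-37]], delta_rot=[[3.1,0,0],[3.1,0,0],[3.1,0,0],[3.1,0,0],[3.1,0,0]])

```text
time: 37.45
eef_pos: [0.5647, 0.1076, 0.1046]
tool_rot: [-1.492, 0.992, 1.501]
contact_force: [1.3, -0.6, -0.8]
gripper_width: 0.042
```

```bash
python3 - <<'E'
from h import *
plan([*tr(*SL[5]),.10],97,v=43)
E
```

```text
t37.5 pos [564.7 107.6 104.6] jaw 112.9 xax [-0.003  0.004 -1.   ] F [ 1.3 -0.6 -0.8] w 42.0 q [ 0.2   0.93 -0.86  1.8   0.91  0.87  0.87]
jaw->97.0 rows 5
[[1, 13, -39], [1, 11, -39], [1, 9, -40], [1, 7, -40], [1, 5, -41]]
[[3.2, 0, 0], [3.2, 0, 0], [3.2, 0, 0], [3.2, 0, 0], [3.2, 0, 0]]
```

Request:
carry_out(gripper=[36,36,36,36,36], slide=[[0,13,-39],[0,11,-39],[0,9,-40],[0,7,-35],[0,3,-18]], delta_rot=[[3.2,0,0],[3.2,0,0],[3.2,0,0],[3.2,0,0],[3.2,0,0]])

```text
time: 37.95
eef_pos: [0.5695, -0.0825, 0.0979]
tool_rot: [-1.278, 1.17, 1.294]
contact_force: [-0.4, -0.7, -0.8]
gripper_width: 0.042
```

Request:
carry_out(gripper=[36,36], slide=[[0,0,0],[0,0,0]], delta_rot=[[0,0,0],[0,0,0]])

```text
time: 38.15
eef_pos: [0.5684, -0.0841, 0.0965]
tool_rot: [-1.274, 1.173, 1.293]
contact_force: [-0.8, 0.1, 1.0]
gripper_width: 0.0415
```

```bash
python3 - <<'E'
from h import *
d=get_image("wrist"); save(d,"w37")
go([*tr(*SL[5]),.036],97)
E
```

```text
t38.2 pos [568.4 -83.9  96.5] jaw 95.7 xax [-0.016 -0.002 -1.   ] F [-1.1  0.5 -0.4] w 41.9 q [ 0.5   0.93 -0.8   1.79  0.87  0.84  0.94]
  slide [ 60.4  -9.1 -13.1] len 62 rot [-1.32  0.   -0.93] jaw->97.0
```

View pics/w37.png

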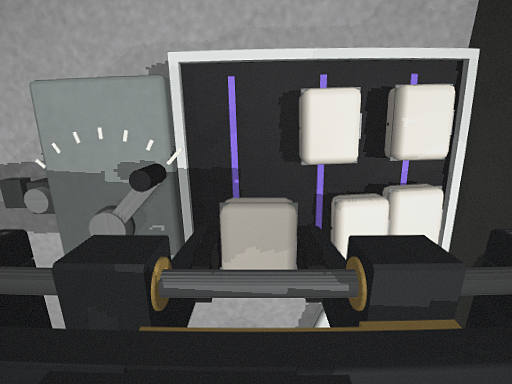

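Request:
carry_out(gripper=[36,36,36,36,36], slide=[[4,-8,-10],[10,-1,-2],[10,0,0],[8,0,0],[0,0,0]], delta_rot=[[-1.3,0,-0.9],[0,0,0],[0,0,0],[0,0,0],[0,0,0]])

```text
time: 38.7
eef_pos: [0.5788, -0.0833, 0.0625]
tool_rot: [-1.304, 1.136, 1.313]
contact_force: [-0.0, 0.1, -0.6]
gripper_width: 0.0417
```

```bash
python3 - <<'E'
from h import *
go([*tr(*SL[5]),.036],97)
E
```

```text
t38.7 pos [578.8 -83.3  62.5] jaw 97.9 xax [-0.     0.007 -1.   ] F [-0.   0.1 -0.6] w 41.7 q [ 0.49  0.98 -0.77  1.79  0.94  0.79  0.93]
  slide [ 26.4   2.8 -12.8] len 29 rot [0.88 0.41 0.03] jaw->97.0
```

Request:
carry_out(gripper=[36,36,36,36,36], slide=[[0,2,-9],[0,0,-4],[0,0,0],[6,0,0],[0,0,0]], delta_rot=[[0.8,0.4,0],[0,0,0],[0,0,0],[0,0,0],[0,0,0]])

```text
time: 39.2
eef_pos: [0.5786, -0.097, 0.0565]
tool_rot: [-1.3, 1.148, 1.298]
contact_force: [-0.3, -0.2, -1.4]
gripper_width: 0.0419
```

```bash
python3 - <<'E'
from h import *
go([*tr(*SL[5]),.036],97)
E
```

```text
t39.2 pos [578.6 -97.   56.5] jaw 97.0 xax [ 0.001 -0.    -1.   ] F [-0.3 -0.2 -1.4] w 41.9 q [ 0.5   0.99 -0.76  1.79  0.95  0.78  0.93]
  slide [20.5  0.7  1. ] len 20 rot [ 0.03 -0.02  0.05] jaw->97.0
```

Request:
carry_out(gripper=[36,36,36,36,36], slide=[[7,0,0],[7,0,0],[5,0,0],[0,0,0],[0,0,0]], delta_rot=[[0,0,0],[0,0,0],[0,0,0],[0,0,0],[0,0,0]])

```text
time: 39.7
eef_pos: [0.5784, -0.0967, 0.0353]
tool_rot: [-1.299, 1.148, 1.299]
contact_force: [0.0, 0.3, -0.3]
gripper_width: 0.0418
```

```bash
python3 - <<'E'
from h import *
go([*tr(*SL[5]),.035],97)
x=get_image("side"); save(x,"x39",(200,60,380,200),4.4)
E
```

```text
t39.7 pos [578.4 -96.7  35.3] jaw 97.0 xax [ 0.  0. -1.] F [ 0.   0.3 -0.3] w 41.8 q [ 0.49  1.02 -0.73  1.79  0.99  0.75  0.9 ]
  slide [0.3 0.6 0.6] len 1 rot [0.05 0.01 0.03] jaw->97.0
```

View pics/x39.png

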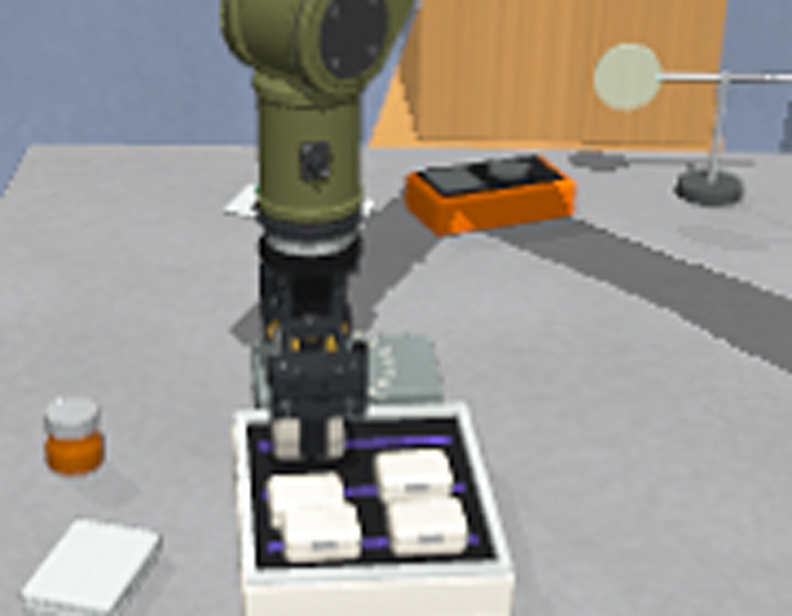

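Release and retreat (straight up first, clear of the lever).

Request:
carry_out(gripper=[36,36,52,52,52], slide=[[2,0,0],[0,0,0],[0,0,0],[0,0,0],[0,0,0]], delta_rot=[[0,0,0],[0,0,0],[0,0,0],[0,0,0],[0,0,0]])

```text
time: 40.25
eef_pos: [0.5796, -0.0964, 0.0348]
tool_rot: [-1.301, 1.146, 1.297]
contact_force: [-0.9, 0.3, -1.8]
gripper_width: 0.052
```

Request:
carry_out(gripper=[52,62,62,62], slide=[[-30,0,0],[-40,0,0],[-40,0,0],[0,0,0]], delta_rot=[[0,0,0],[0,0,0],[0,0,0],[0,0,0]])

```text
time: 40.65
eef_pos: [0.5785, -0.096, 0.1469]
tool_rot: [-1.299, 1.148, 1.3]
contact_force: [0.4, 1.0, 0.2]
gripper_width: 0.0617
```

```bash
python3 - <<'E'
from h import *
look("t40")
plan([.6371,.1939,.10],159)
E
```

```text
t40.6 pos [578.5 -96.  146.9] jaw 97.1 xax [-0.     0.001 -1.   ] F [0.4 1.  0.2] w 61.7 q [ 0.55  0.87 -0.86  1.74  0.81  0.93  1.05]
[0.6371 0.1938] wh 55 43 long 68.7 jaw 158.7 289 [228. 190.]
 TRAY [-36.    4.3] wh 54 43 long rel 1.0
 TRAY [-37.6  71.4] wh 55 43 long rel 1.6
t40.7 pos [576.8 -96.7 144.5] jaw 97.1 xax [-0.004  0.    -1.   ] F [ 0.4 -0.4 -0.2] w 62.0 q [ 0.55  0.87 -0.85  1.74  0.81  0.93  1.04]
jaw->159.0 rows 8
[[6, -12, 35], [6, -17, 33], [6, -21, 31], [6, -25, 28], [6, -28, 24], [6, -31, 20], [6, -34, 16], [6, -35, 11]]
[[-7.7, 0, 0], [-7.7, 0, 0], [-7.7, 0, 0], [-7.7, 0, 0], [-7.7, 0, 0], [-7.7, 0, 0], [-7.7, 0, 0], [-7.7, 0, 0]]
```

View pics/t40.png

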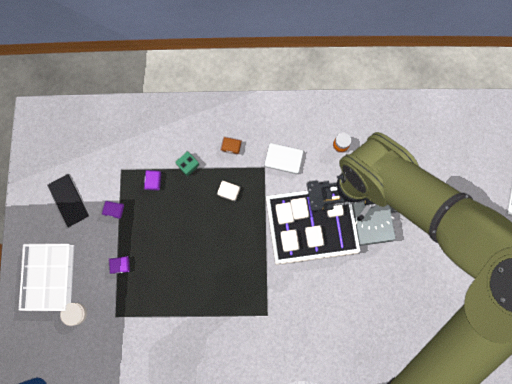

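Request:
carry_out(gripper=[62,62,62,62,62], slide=[[3,-12,35],[3,-17,33],[3,-21,31],[5,-25,28],[5,-28,24]], delta_rot=[[-7.7,0,0],[-7.7,0,0],[-7.7,0,0],[-7.7,0,0],[-7.7,0,0]])

```text
time: 41.2
eef_pos: [0.6126, 0.0787, 0.1173]
tool_rot: [-1.771, 0.73, 1.785]
contact_force: [0.0, -0.1, -1.1]
gripper_width: 0.0617
```

```bash
python3 - <<'E'
from h import *
t=look("t41"); save(t,"t41c",(250,170,440,280),4)
plan([.6371,.1939,.09],158.8)
E
```

```text
t41.2 pos [612.6  78.7 117.3] jaw 136.2 xax [-0.012 -0.012 -1.   ] F [ 0.  -0.1 -1.1] w 61.7 q [ 0.28  0.99 -0.96  1.64  0.92  1.04  1.38]
[0.6367 0.194 ] wh 55 44 long 68.7 jaw 158.7 291 [228. 190.]
 TRAY [ 36.2 -62.5] wh 52 43 long rel -0.2
 TRAY [-36.    4.1] wh 55 44 long rel 0.5
 TRAY [-37.7  71.4] wh 55 43 long rel 1.0
t41.2 pos [612.2  87.8 117.1] jaw 136.9 xax [-0.012 -0.003 -1.   ] F [1.7 5.7 0.3] w 62.2 q [ 0.27  0.99 -0.97  1.64  0.92  1.04  1.39]
jaw->158.8 rows 3
[[9, -31, 18], [9, -34, 14], [9, -35, 10]]
[[-7.3, 0, 0], [-7.3, 0, 0], [-7.3, 0, 0]]
```

View pics/t41c.png

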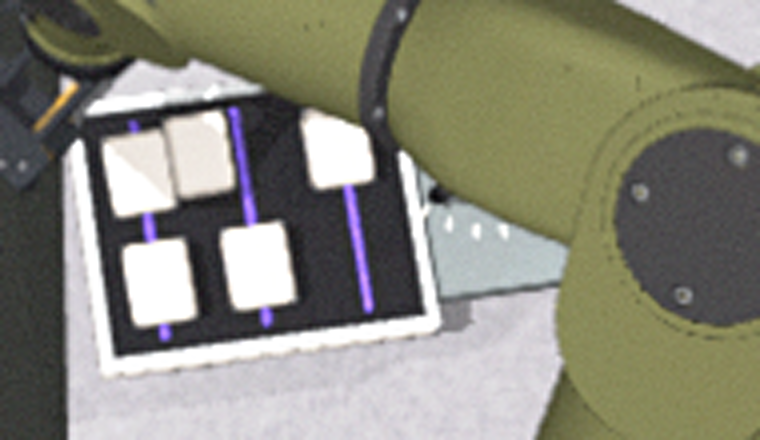

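Request:
carry_out(gripper=[62,62,62,62,62], slide=[[9,-31,18],[9,-33,13],[5,-25,7],[0,0,0],[0,0,0]], delta_rot=[[-7.3,0,-0.7],[-7.3,0,0],[-7,0,0],[0,0,0],[0,0,0]])

```text
time: 41.75
eef_pos: [0.6306, 0.1858, 0.0844]
tool_rot: [-2.012, 0.368, 2.041]
contact_force: [0.1, -0.5, 0.1]
gripper_width: 0.0621
```

```bash
python3 - <<'E'
from h import *
wcheck("w42",(.6371,.1939),158.8,.02)
E
```

```text
proj crop [361. 230.]
t41.8 pos [630.4 185.9  84.5] jaw 159.5 xax [-0.015  0.002 -1.   ] F [-0.5 -0.2  0. ] w 62.0 q [ 0.12  1.1  -1.01  1.53  1.    1.1   1.66]
  slide [ 64.4 -10.1  -4.4] len 65 rot [ 0.69  0.82 -0.19] jaw->158.8
```

View pics/w42.png

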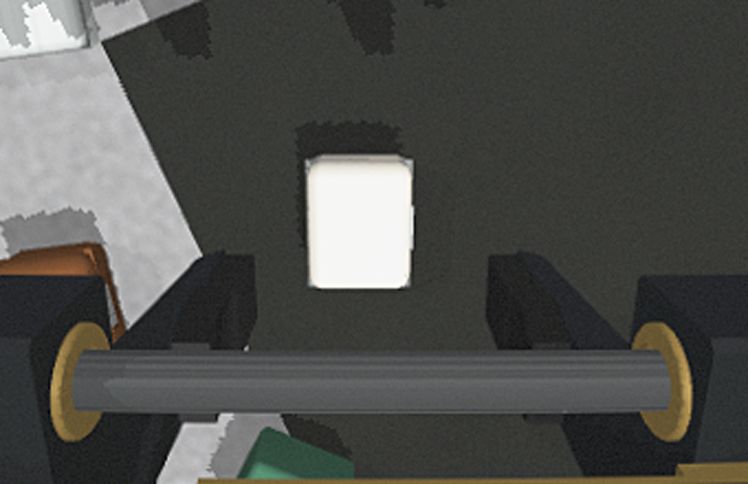

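Request:
carry_out(gripper=[62,62,62,62,62], slide=[[12,-8,-4],[14,0,0],[14,0,0],[12,0,0],[0,0,0]], delta_rot=[[0.7,0.8,0],[0,0,0],[0,0,0],[0,0,0],[0,0,0]])

```text
time: 42.3
eef_pos: [0.6375, 0.1856, 0.0265]
tool_rot: [-2.018, 0.397, 2.017]
contact_force: [-0.3, 0.6, -0.6]
gripper_width: 0.0618
```

```bash
python3 - <<'E'
from h import *
go((.6371,.1939,-.0055),158.8)
E
```

```text
t42.3 pos [637.5 185.6  26.5] jaw 158.3 xax [-0.001 -0.009 -1.   ] F [-0.3  0.6 -0.6] w 61.8 q [ 0.09  1.17 -0.95  1.53  1.07  1.04  1.59]
  slide [31.9 -7.9  3.5] len 33 rot [-0.53 -0.13 -0.52] jaw->158.8
```

Request:
carry_out(gripper=[62,62,62,62,62], slide=[[9,-6,3],[9,-1,0],[8,0,0],[6,0,0],[0,0,0]], delta_rot=[[-0.5,0,-0.5],[0,0,0],[0,0,0],[0,0,0],[0,0,0]])

```text
time: 42.8
eef_pos: [0.6374, 0.1937, -0.0085]
tool_rot: [-2.021, 0.378, 2.017]
contact_force: [-0.3, 0.2, -0.0]
gripper_width: 0.0618
```

```bash
python3 - <<'E'
from h import *
go((.6371,.1939,-.0055),158.8)
E
```

```text
t42.8 pos [637.4 193.7  -8.5] jaw 158.8 xax [ 0.002  0.    -1.   ] F [-0.3  0.2 -0. ] w 61.8 q [ 0.08  1.22 -0.93  1.53  1.12  0.99  1.57]
  slide [-3.  -0.1  0.3] len 3 rot [-0.02 -0.12  0.06] jaw->158.8
```

Request:
carry_out(gripper=[36,36,36,36,36], slide=[[-3,0,0],[0,0,0],[0,0,0],[0,0,0],[0,0,0]], delta_rot=[[0,0,0],[0,0,0],[0,0,0],[0,0,0],[0,0,0]])

```text
time: 43.3
eef_pos: [0.6382, 0.1941, -0.0038]
tool_rot: [-2.022, 0.376, 2.014]
contact_force: [0.0, 0.2, -1.1]
gripper_width: 0.0417
```

Request:
carry_out(gripper=[36,36,36,36,36], slide=[[-20,0,0],[-35,0,0],[-35,0,0],[-15,0,0],[0,0,0]], delta_rot=[[0,0,0],[0,0,0],[0,0,0],[0,0,0],[0,0,0]])

```text
time: 43.8
eef_pos: [0.6374, 0.1947, 0.1086]
tool_rot: [-2.022, 0.374, 2.014]
contact_force: [0.7, -0.1, -0.4]
gripper_width: 0.0416
```

```bash
python3 - <<'E'
from h import *
t=look("t43"); save(t,"t43c",(250,170,440,280),4)
plan([*tr(*SL[6]),.10],97,v=43)
E
```

```text
t43.8 pos [637.4 194.7 108.6] jaw 158.8 xax [ 0.004  0.002 -1.   ] F [ 0.7 -0.1 -0.4] w 41.6 q [ 0.11  1.07 -1.02  1.51  0.98  1.13  1.65]
 TRAY [-36.2   4.2] wh 55 44 long rel 0.1
 TRAY [-37.9  71.4] wh 55 43 long rel 1.0
t43.9 pos [637.1 194.5 107.6] jaw 158.8 xax [ 0.003  0.001 -1.   ] F [0.  0.1 0.2] w 41.8 q [ 0.11  1.07 -1.02  1.51  0.98  1.13  1.65]
jaw->97.0 rows 8
[[1, 41, 2], [1, 41, -4], [1, 40, -9], [1, 38, -14], [1, 36, -19], [1, 33, -24], [1, 29, -28], [1, 25, -32]]
[[7.7, 0, 0], [7.7, 0, 0], [7.7, 0, 0], [7.7, 0, 0], [7.7, 0, 0], [7.7, 0, 0], [7.7, 0, 0], [7.7, 0, 0]]
```

View pics/t43c.png

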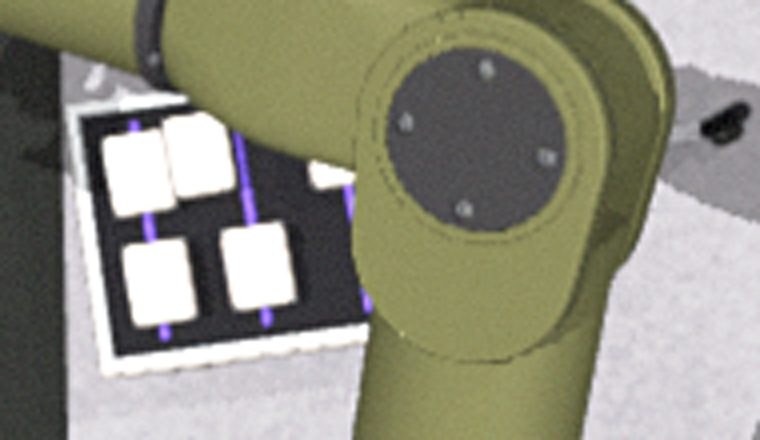

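Request:
carry_out(gripper=[36,36,36,36,36], slide=[[0,41,2],[0,41,-4],[0,40,-9],[0,38,-14],[0,36,-19]], delta_rot=[[7.7,0,0],[7.7,0,0],[7.7,0,0],[7.7,0,0],[7.7,0,0]])

```text
time: 44.35
eef_pos: [0.5472, 0.0082, 0.0999]
tool_rot: [-1.568, 0.918, 1.581]
contact_force: [1.0, -0.8, -0.4]
gripper_width: 0.0418
```

```bash
python3 - <<'E'
from h import *
plan([*tr(*SL[6]),.10],97,v=40)
E
```

```text
t44.4 pos [547.2   8.2  99.9] jaw 119.3 xax [-0.005  0.007 -1.   ] F [ 1.  -0.8 -0.4] w 41.8 q [ 0.4   0.93 -0.89  1.88  0.97  0.85  1.07]
jaw->97.0 rows 4
[[0, 23, -20], [0, 21, -22], [0, 19, -24], [0, 16, -25]]
[[5.6, 0, 0], [5.6, 0, 0], [5.6, 0, 0], [5.6, 0, 0]]
```

Request:
carry_out(gripper=[36,36,36,36,36], slide=[[0,23,-20],[0,21,-22],[0,19,-24],[0,8,-12],[0,0,0]], delta_rot=[[5.6,0,0],[5.6,0,0],[5.6,0,0],[5.5,0,0],[0,0,0]])

```text
time: 44.85
eef_pos: [0.4985, -0.1049, 0.092]
tool_rot: [-1.267, 1.18, 1.297]
contact_force: [-0.1, -1.2, -0.3]
gripper_width: 0.0417
```

```bash
python3 - <<'E'
from h import *
d=get_image("wrist"); save(d,"w44")
go([*tr(*SL[6]),.036],97)
E
```

```text
t44.9 pos [ 498.9 -103.7   92. ] jaw 95.6 xax [-0.023  0.001 -1.   ] F [ 0.2 -0.3 -0. ] w 41.8 q [ 0.57  0.88 -0.79  1.98  0.95  0.74  0.85]
  slide [55.8 -8.5 -2.1] len 57 rot [-1.38  0.2  -1.33] jaw->97.0
```

View pics/w44.png

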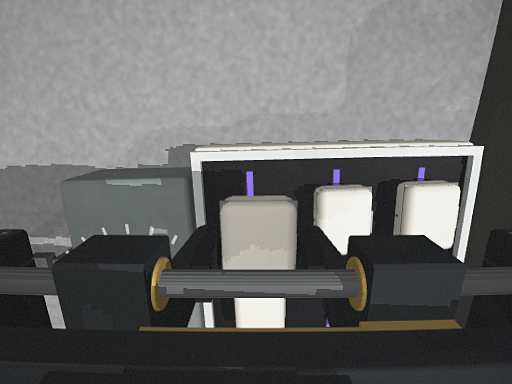

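Request:
carry_out(gripper=[36,36,36,36,36], slide=[[3,-7,-2],[8,-1,0],[8,0,0],[8,0,0],[0,0,0]], delta_rot=[[-1.3,0,-1.3],[0,0,0],[0,0,0],[0,0,0],[0,0,0]])

```text
time: 45.4
eef_pos: [0.5079, -0.0986, 0.0611]
tool_rot: [-1.299, 1.137, 1.313]
contact_force: [0.2, 0.2, -0.5]
gripper_width: 0.0413
```

```bash
python3 - <<'E'
from h import *
go([*tr(*SL[6]),.036],97)
E
```

```text
t45.4 pos [507.9 -98.6  61.1] jaw 97.7 xax [-0.002  0.009 -1.   ] F [ 0.2  0.2 -0.5] w 41.3 q [ 0.54  0.93 -0.75  1.99  1.04  0.67  0.81]
  slide [25.   2.4 -6.3] len 26 rot [ 0.66  0.53 -0.07] jaw->97.0
```

Request:
carry_out(gripper=[36,36,36,36,36], slide=[[0,2,-5],[4,0,0],[6,0,0],[6,0,0],[0,0,0]], delta_rot=[[0.6,0.5,0],[0,0,0],[0,0,0],[0,0,0],[0,0,0]])

```text
time: 45.9
eef_pos: [0.5067, -0.1035, 0.0437]
tool_rot: [-1.299, 1.149, 1.3]
contact_force: [-0.3, -1.1, 0.1]
gripper_width: 0.0418
```

```bash
python3 - <<'E'
from h import *
go([*tr(*SL[6]),.036],97)
x=get_image("side"); save(x,"x45",(200,60,380,200),4.4)
E
```

```text
t45.9 pos [ 506.7 -103.5   43.7] jaw 97.1 xax [-0.001 -0.    -1.   ] F [-0.3 -1.1  0.1] w 41.8 q [ 0.53  0.95 -0.71  2.    1.09  0.64  0.76]
  slide [ 7.7  0.5 -1.3] len 8 rot [ 0.08 -0.   -0.06] jaw->97.0
```

View pics/x45.png

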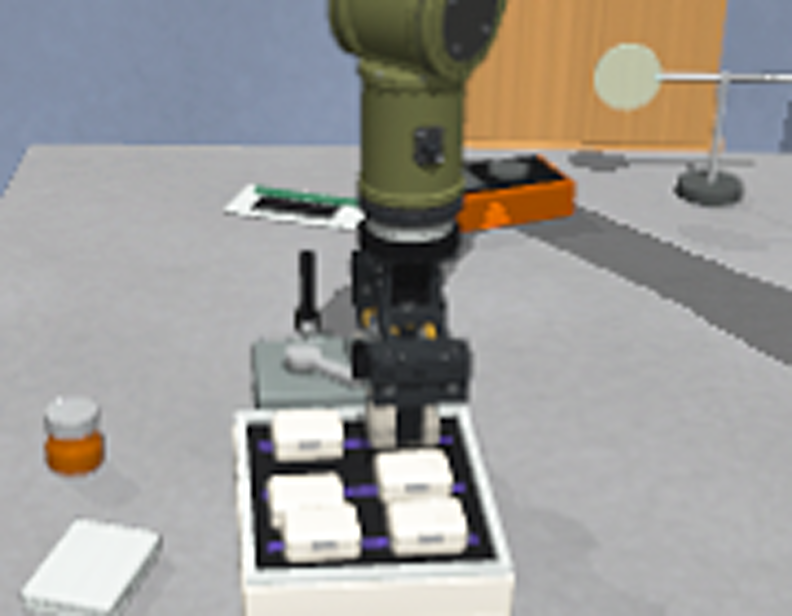

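Request:
carry_out(gripper=[36,36,36,36,36], slide=[[3,0,-1],[3,0,0],[1.5,0,0],[0,0,0],[0,0,0]], delta_rot=[[0,0,0],[0,0,0],[0,0,0],[0,0,0],[0,0,0]])

```text
time: 46.45
eef_pos: [0.5073, -0.1046, 0.0362]
tool_rot: [-1.3, 1.148, 1.299]
contact_force: [-0.4, 0.3, 0.0]
gripper_width: 0.0415
```

Request:
carry_out(gripper=[52,52,52,52,62], slide=[[0,0,0],[0,0,0],[0,0,0],[-30,0,0],[-40,0,0]], delta_rot=[[0,0,0],[0,0,0],[0,0,0],[0,0,0],[0,0,0]])

```text
time: 46.95
eef_pos: [0.5044, -0.1047, 0.1041]
tool_rot: [-1.295, 1.153, 1.307]
contact_force: [0.9, -0.7, 0.3]
gripper_width: 0.0576
```

Request:
carry_out(gripper=[40,40,40,40,40], slide=[[-30,20,-30],[-20,20,-40],[0,20,-40],[0,20,-40],[0,0,0]], delta_rot=[[0,0,0],[0,0,0],[0,0,0],[0,0,0],[0,0,0]])

```text
time: 47.45
eef_pos: [0.447, -0.2674, 0.1617]
tool_rot: [-1.306, 1.144, 1.301]
contact_force: [0.1, 1.6, -0.3]
gripper_width: 0.0399
```

```bash
python3 - <<'E'
from h import *
t=look("t46"); save(t,"t46c",(250,170,440,280),4)
x=get_image("side"); save(x,"x46",(200,60,380,200),4.4)
E
```

```text
t47.5 pos [ 447.  -267.4  161.7] jaw 97.4 xax [ 0.003 -0.001 -1.   ] F [ 0.1  1.6 -0.3] w 39.9 q [ 0.98  0.79 -0.91  1.92  0.84  0.86  1.32]
 TRAY [ 38.2 -62.6] wh 55 43 long rel 0.7
 TRAY [-35.1 -61.8] wh 55 43 long rel 0.2
 TRAY [-36.    4.3] wh 54 43 long rel 1.3
 TRAY [-37.6  71.7] wh 55 43 long rel 0.7
```

View pics/t46c.png

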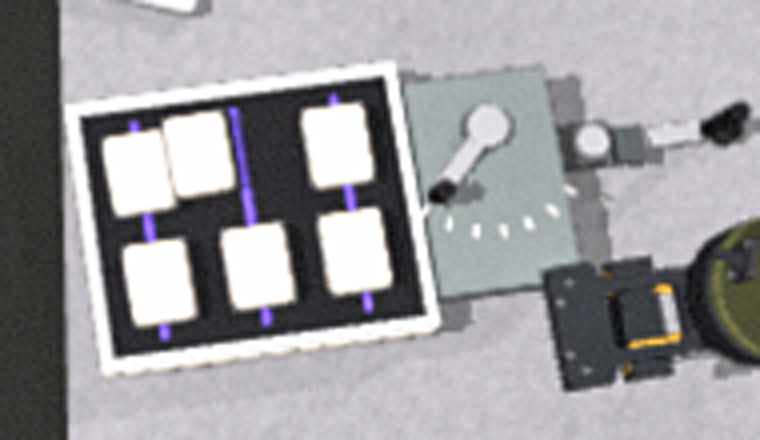

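View pics/x46.png

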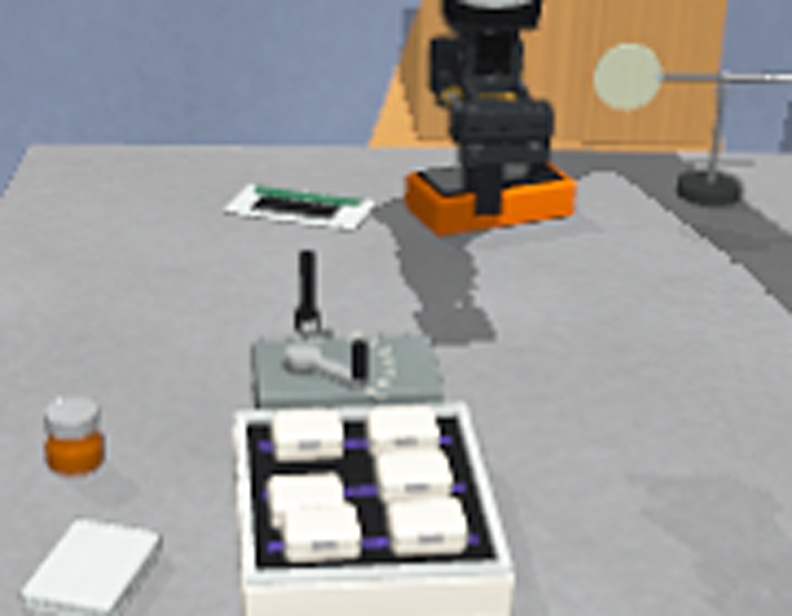

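```bash
python3 - <<'E'
from h import *
d=get_image("top");im=d["image"]
hsv=cv2.cvtColor(im,cv2.COLOR_RGB2HSV);m=((hsv[...,2]>165)&(hsv[...,1]<50)).astype(np.uint8)
n,l,s,c=cv2.connectedComponentsWithStats(m,connectivity=4)
i=l[212,285]; print(s[i],l[208,300]==i)
P=np.array([tin(at_z(d,(x,y),.06)) for y,x in np.argwhere(l==i)])
for x in range(-10,80,6):
    q=P[abs(P[:,0]-x)<3]
    if len(q): print(x,q[:,1].min().round(),q[:,1].max().round())
E
```

```text
[276 198  33  26 618] True
8 65.0 87.0
14 54.0 92.0
20 11.0 94.0
26 11.0 95.0
32 12.0 95.0
38 11.0 94.0
44 11.0 96.0
50 12.0 95.0
56 11.0 94.0
62 13.0 93.0
68 13.0 60.0
74 20.0 48.0
```

```bash
cat >> h.py <<'E'
def lev(th): # th deg from zero notch
    a=np.radians(YAW+135+th);return tr(35,-165)+.06*np.array([np.cos(a),np.sin(a)])
E
python3 - <<'E'
from h import *
print(tr(35,-165),[lev(15*i).round(4).tolist() for i in range(7)])
plan([*lev(0),.14],52)
E
```

```text
[ 0.58934756 -0.19850469] [[0.5421, -0.1616], [0.5341, -0.1751], [0.5299, -0.1902], [0.5298, -0.2058], [0.5337, -0.221], [0.5414, -0.2346], [0.5524, -0.2458]]
t47.6 pos [ 450.8 -259.2  162.6] jaw 98.1 xax [ 0.007  0.005 -1.   ] F [-0.4 -0.1 -0. ] w 40.0 q [ 0.97  0.79 -0.92  1.93  0.83  0.85  1.31]
jaw->52.0 rows 6
[[4, -17, 14], [4, -15, 16], [4, -13, 18], [4, -10, 20], [4, -8, 21], [4, -5, 22]]
[[7.7, 0, 0], [7.7, 0, 0], [7.7, 0, 0], [7.7, 0, 0], [7.7, 0, 0], [7.7, 0, 0]]
```

Request:
carry_out(gripper=[44,44,44,44,44], slide=[[4,-17,14],[4,-15,16],[4,-13,18],[4,-10,20],[4,-8,21]], delta_rot=[[7.7,0,0],[7.7,0,0],[7.7,0,0],[7.7,0,0],[7.7,0,0]])

```text
time: 48.1
eef_pos: [0.5297, -0.1668, 0.143]
tool_rot: [-0.794, 1.408, 0.801]
contact_force: [0.9, -0.7, -0.0]
gripper_width: 0.0438
```

Request:
carry_out(gripper=[44,44,44], slide=[[4,0,10],[0,0,0],[0,0,0]], delta_rot=[[7.7,0,0],[0,0,0],[0,0,0]])

```text
time: 48.4
eef_pos: [0.5388, -0.1461, 0.1395]
tool_rot: [-0.698, 1.438, 0.712]
contact_force: [0.7, 0.0, 0.3]
gripper_width: 0.044
```

```bash
python3 - <<'E'
from h import *
d=get_image("wrist"); save(d,"w50")
print(proj(d,[[*lev(0),.1],[*lev(90),.1],[*tr(35,-165),.07]]))
for t,z in (("lever_post",.1),("lever_pivot",.1)):
    for o in models.place_of(d,t): print(t,o["xy"],o["conf"],at_z(d,o["xy"],z))
go([*lev(0),.064],52)
E
```

```text
[[245.51582903 223.95883058]
 [176.4508869  289.94562912]
 [247.39305295 270.73117775]]
lever_post [248.1, 222.7] 0.96 [ 0.54250936 -0.15929468  0.1       ]
lever_pivot [248.6, 290.8] 0.77 [ 0.59144542 -0.19801114  0.1       ]
lever_pivot [276.8, 140.8] 0.26 [ 0.50567376 -0.10289219  0.1       ]
t48.5 pos [ 538.3 -148.   139.5] jaw 51.6 xax [ 0.01   0.014 -1.   ] F [-0.3  0.8 -0.5] w 43.7 q [ 0.58  0.79 -0.67  1.84  0.68  0.75  0.44]
  slide [ 75.3 -11.4  -9.5] len 77 rot [-0.42  0.98 -0.06] jaw->52.0
```

View pics/w50.png

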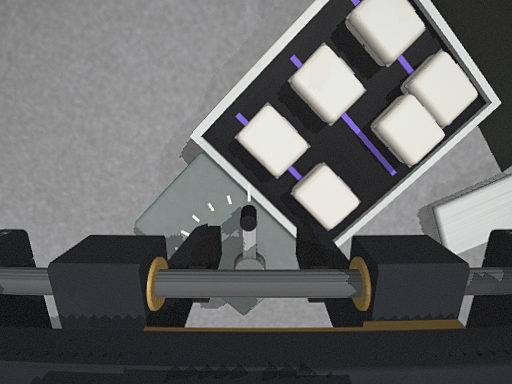

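Request:
carry_out(gripper=[34,34,34,34,34], slide=[[0,-9,-7],[0,-2,-2],[8,0,0],[0,0,0],[0,0,0]], delta_rot=[[0,1,0],[0,0,0],[0,0,0],[0,0,0],[0,0,0]])

```text
time: 49.05
eef_pos: [0.5401, -0.1671, 0.1304]
tool_rot: [-0.701, 1.459, 0.7]
contact_force: [-0.7, 0.3, 0.5]
gripper_width: 0.034
```

```bash
python3 - <<'E'
from h import *
go([.5423,-.1605,.064],52)
E
```

```text
t49.0 pos [ 540.1 -167.1  130.4] jaw 51.4 xax [-0.003 -0.002 -1.   ] F [-0.7  0.3  0.5] w 34.0 q [ 0.59  0.81 -0.65  1.82  0.7   0.76  0.45]
  slide [66.3  2.3  6.8] len 67 rot [-0.6  -0.21 -0.08] jaw->52.0
```

Request:
carry_out(gripper=[34,34,34,34,34], slide=[[8,2,6],[10,0,0],[10,0,0],[0,0,0],[0,0,0]], delta_rot=[[-0.6,0,0],[0,0,0],[0,0,0],[0,0,0],[0,0,0]])

```text
time: 49.55
eef_pos: [0.5418, -0.1598, 0.0991]
tool_rot: [-0.71, 1.457, 0.712]
contact_force: [0.2, 0.2, 0.5]
gripper_width: 0.034
```

```bash
python3 - <<'E'
from h import *
go([.5423,-.1605,.064],52)
d=get_image("wrist"); save(d,"w51",(120,130,400,330),2.5)
for o in models.place_of(d,"lever_post"): print(o["xy"],o["conf"],at_z(d,o["xy"],.1))
E
```

```text
t49.5 pos [ 541.8 -159.8   99.1] jaw 52.1 xax [-0.005 -0.001 -1.   ] F [0.2 0.2 0.5] w 34.0 q [ 0.56  0.86 -0.62  1.84  0.75  0.7   0.41]
  slide [35.1 -1.  -0.1] len 35 rot [ 0.14 -0.23 -0.18] jaw->52.0
[257.4, 231.5] 0.95 [ 0.54211845 -0.16150947  0.1       ]
```

View pics/w51.png

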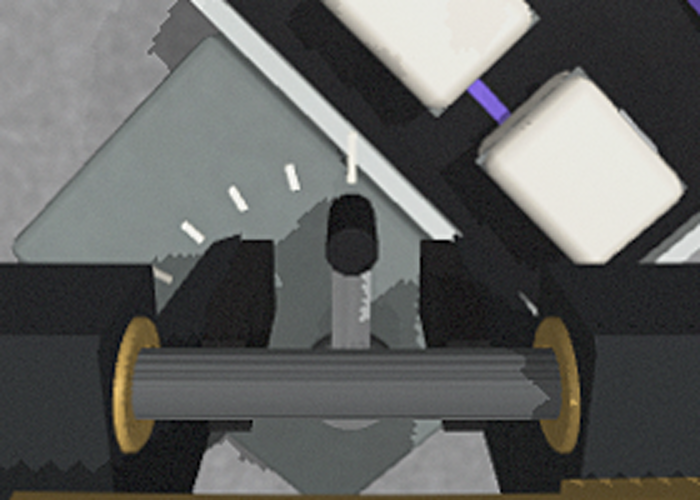

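Request:
carry_out(gripper=[34,34,34,34,34], slide=[[8,-1,-1],[9,0,0],[9,0,0],[7,0,0],[0,0,0]], delta_rot=[[0,0,0],[0,0,0],[0,0,0],[0,0,0],[0,0,0]])

```text
time: 50.15
eef_pos: [0.5422, -0.162, 0.0639]
tool_rot: [-0.71, 1.456, 0.71]
contact_force: [0.4, -0.2, 0.2]
gripper_width: 0.0341
```

```bash
python3 - <<'E'
from h import *
go([*lev(0),.064],52)
d=get_image("wrist"); save(d,"w52",(120,130,400,330),2.5)
x=get_image("side"); save(x,"x52",(230,80,330,160),7)
E
```

```text
t50.1 pos [ 542.2 -162.    63.9] jaw 52.1 xax [-0.004 -0.002 -1.   ] F [ 0.4 -0.2  0.2] w 34.1 q [ 0.53  0.91 -0.57  1.85  0.8   0.64  0.37]
  slide [-0.1  0.3  0.3] len 0 rot [ 0.08 -0.21 -0.1 ] jaw->52.0
```

View pics/w52.png

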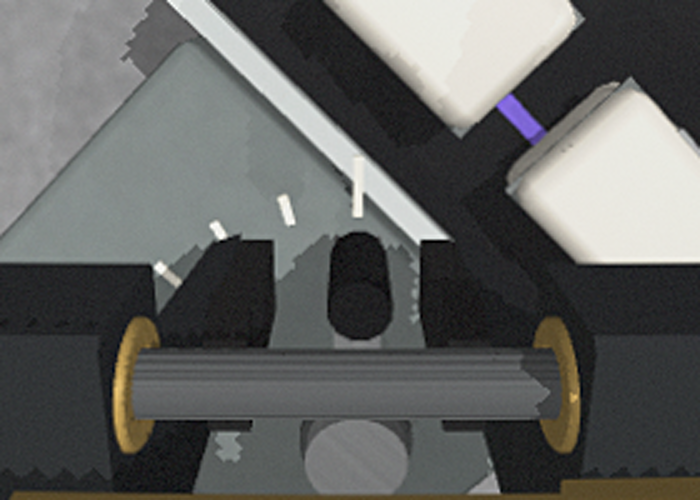

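View pics/x52.png

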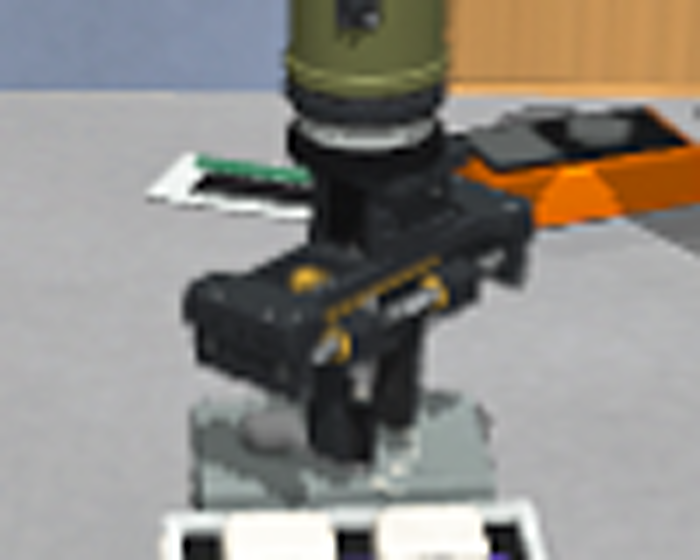

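Request:
carry_out(gripper=[22,22,22,22], slide=[[0,0,1.5],[0,0,0],[0,0,0],[0,0,0]], delta_rot=[[0,0,0],[0,0,0],[0,0,0],[0,0,0]])

```text
time: 50.65
eef_pos: [0.5447, -0.1605, 0.0658]
tool_rot: [-0.711, 1.453, 0.708]
contact_force: [0.2, -0.3, 0.0]
gripper_width: 0.0222
```

```bash
cat >> h.py <<'E'
def lview(n):
    d=get_image("wrist"); save(d,n,(150,150,380,300),3)
    o=models.place_of(d,"lever_post")
    piv=tr(35,-165)
    if o:
        p=at_z(d,o[0]["xy"],.1)[:2]; v=p-piv; print("post",o[0]["xy"],"%.2f"%o[0]["conf"],p.round(4),"r %.4f lever deg %.1f"%(np.linalg.norm(v),(np.degrees(np.arctan2(v[1],v[0]))%360-142)))
    s,T,ja=st(); v=np.array(s["eef_pos"])[:2]-piv; print("tcp r %.4f deg %.1f"%(np.linalg.norm(v),(np.degrees(np.arctan2(v[1],v[0]))%360-142)))
E
python3 - <<'E'
from h import *
lview("w53")
E
```

```text
post [256.5, 250.7] 0.97 [ 0.542  -0.1602] r 0.0609 lever deg -1.0
t50.8 pos [ 544.7 -160.5   65.7] jaw 52.1 xax [-0.    -0.002 -1.   ] F [-0.2  0.6 -0.8] w 21.7 q [ 0.53  0.9  -0.57  1.85  0.8   0.64  0.37]
tcp r 0.0586 deg -2.3
```

View pics/w53.png

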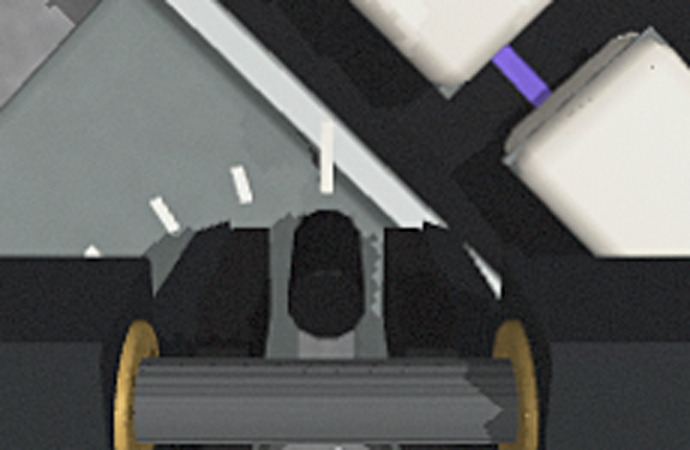

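Request:
carry_out(gripper=[22,22,22,22,22], slide=[[0,0,-8],[0,0,-7.5],[0,0,0],[0,0,0],[0,0,0]], delta_rot=[[-7.5,0,0],[-7.5,0,0],[0,0,0],[0,0,0],[0,0,0]])

```text
time: 51.25
eef_pos: [0.5377, -0.1716, 0.0664]
tool_rot: [-0.914, 1.367, 0.912]
contact_force: [-1.1, 0.5, 0.1]
gripper_width: 0.0222
```

```bash
python3 - <<'E'
from h import *
lview("w54")
go([*lev(14),.064],52+15)
E
```

```text
post [254.3, 252.3] 0.85 [ 0.5353 -0.1737] r 0.0594 lever deg 13.4
t51.4 pos [ 537.8 -171.4   66.4] jaw 67.4 xax [ 0.004  0.001 -1.   ] F [-0.1  0.2 -0.6] w 21.8 q [ 0.59  0.92 -0.64  1.86  0.87  0.67  0.6 ]
tcp r 0.0582 deg 10.2
t51.4 pos [ 537.8 -171.4   66.4] jaw 67.4 xax [ 0.004  0.001 -1.   ] F [-0.1  0.2 -0.6] w 21.8 q [ 0.59  0.92 -0.64  1.86  0.87  0.67  0.6 ]
  slide [ 2.4  2.  -3.8] len 5 rot [0.43 0.12 0.19] jaw->67.0
```

View pics/w54.png

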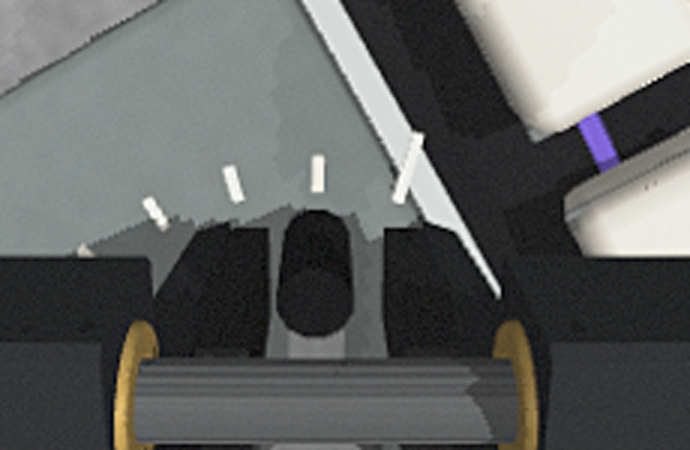

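Request:
carry_out(gripper=[22,22,22,22,22], slide=[[0,0,0],[2,1,-10.5],[0,0.5,-9],[0,0,0],[0,0,0]], delta_rot=[[0,0,0],[-7.5,0,0],[-7.5,0,0],[0,0,0],[0,0,0]])

```text
time: 51.85
eef_pos: [0.5322, -0.1863, 0.0651]
tool_rot: [-1.117, 1.258, 1.112]
contact_force: [0.0, 0.6, -0.3]
gripper_width: 0.0217
```

```bash
python3 - <<'E'
from h import *
lview("w55")
go([*lev(29),.064],52+30)
E
```

```text
post [257.9, 254.1] 0.92 [ 0.5307 -0.1874] r 0.0597 lever deg 27.2
t52.0 pos [ 532.1 -186.5   65.1] jaw 82.8 xax [ 0.007  0.002 -1.   ] F [-0.   0.6 -0.6] w 22.2 q [ 0.66  0.94 -0.71  1.86  0.93  0.71  0.84]
tcp r 0.0585 deg 26.2
t52.0 pos [ 532.1 -186.5   65.1] jaw 82.8 xax [ 0.007  0.002 -1.   ] F [-0.   0.6 -0.6] w 22.2 q [ 0.66  0.94 -0.71  1.86  0.93  0.71  0.84]
  slide [ 1.1  1.6 -2.8] len 3 rot [0.84 0.19 0.38] jaw->82.0
```

View pics/w55.png

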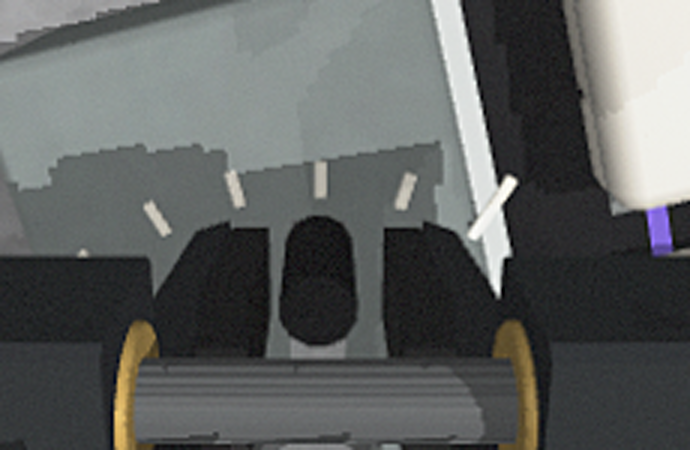

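Notch 2 (second short mark). Next notch 3.

Request:
carry_out(gripper=[22,22,22,22,22], slide=[[0,0,0],[1,0.8,-10.5],[0,0.5,-9],[0,0,0],[0,0,0]], delta_rot=[[0,0,0],[-7,0,0],[-7.2,0,0],[0,0,0],[0,0,0]])

```text
time: 52.45
eef_pos: [0.5312, -0.2022, 0.0649]
tool_rot: [-1.304, 1.136, 1.297]
contact_force: [0.6, -0.3, 0.3]
gripper_width: 0.0223
```

```bash
python3 - <<'E'
from h import *
lview("w56")
go([*lev(44),.064],52+45)
E
```

```text
post [255.8, 255.8] 0.87 [ 0.5306 -0.2046] r 0.0590 lever deg 43.9
t52.5 pos [ 531.1 -202.4   64.8] jaw 97.4 xax [ 0.009  0.004 -1.   ] F [0.  0.  0.4] w 22.3 q [ 0.72  0.96 -0.77  1.85  0.97  0.75  1.1 ]
tcp r 0.0584 deg 41.8
t52.5 pos [ 531.1 -202.4   64.8] jaw 97.4 xax [ 0.009  0.004 -1.   ] F [0.  0.  0.4] w 22.3 q [ 0.72  0.96 -0.77  1.85  0.97  0.75  1.1 ]
  slide [ 0.8  1.7 -2.2] len 3 rot [0.36 0.17 0.55] jaw->97.0
```

View pics/w56.png

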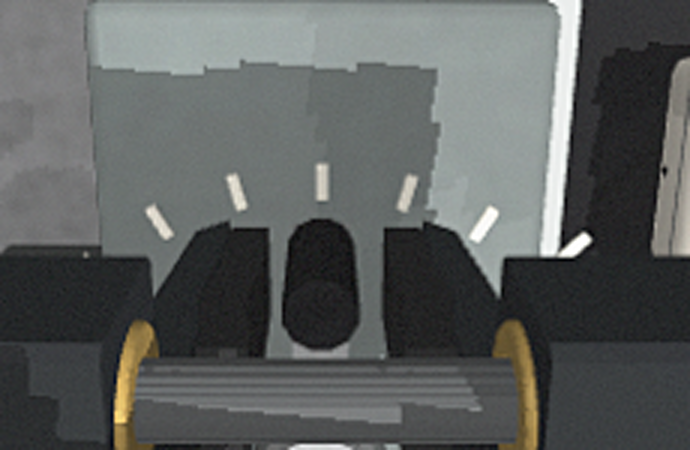

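Request:
carry_out(gripper=[22,22,22,22,22], slide=[[0,0,0],[1,0.8,-10.5],[0,0.5,-9],[0,0,0],[0,0,0]], delta_rot=[[0,0,0],[-7,0,0.4],[-7.3,0,0],[0,0,0],[0,0,0]])

```text
time: 53.05
eef_pos: [0.5343, -0.2179, 0.0645]
tool_rot: [-1.483, 0.997, 1.484]
contact_force: [-1.2, 0.5, -0.2]
gripper_width: 0.0218
```

```bash
python3 - <<'E'
from h import *
lview("w57")
go([*lev(59),.064],52+60)
E
```

```text
post [255.1, 257.7] 0.70 [ 0.5352 -0.2204] r 0.0584 lever deg 60.0
t53.1 pos [ 534.1 -218.1   64.5] jaw 112.0 xax [ 0.003  0.005 -1.   ] F [-0.  -0.8  0.4] w 22.3 q [ 0.76  0.99 -0.83  1.81  0.99  0.82  1.37]
tcp r 0.0586 deg 57.6
t53.1 pos [ 534.1 -218.1   64.5] jaw 112.0 xax [ 0.003  0.005 -1.   ] F [-0.  -0.8  0.4] w 22.3 q [ 0.76  0.99 -0.83  1.81  0.99  0.82  1.37]
  slide [ 0.5  1.4 -1.4] len 2 rot [-0.01  0.19  0.25] jaw->112.0
```

View pics/w57.png

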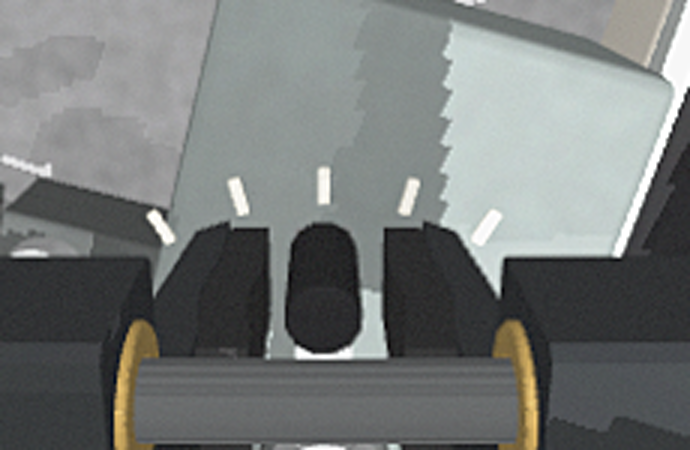

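Request:
carry_out(gripper=[22,22,22,22,22], slide=[[0,0,0],[0,0.8,-10],[0,0.5,-9],[0,0,0],[0,0,0]], delta_rot=[[0,0,0],[-7.4,0,0.2],[-7.4,0,0],[0,0,0],[0,0,0]])

```text
time: 53.65
eef_pos: [0.5412, -0.2322, 0.065]
tool_rot: [-1.663, 0.826, 1.669]
contact_force: [1.0, 0.2, 0.2]
gripper_width: 0.022
```

```bash
python3 - <<'E'
from h import *
lview("w58")
go([*lev(74),.064],52+75)
E
```

```text
post [256.3, 257.1] 0.74 [ 0.5422 -0.234 ] r 0.0590 lever deg 74.9
t53.8 pos [ 541.1 -232.4   65. ] jaw 127.1 xax [-0.001  0.005 -1.   ] F [ 0.1 -0.   0.9] w 22.2 q [ 0.8   1.02 -0.89  1.77  1.02  0.89  1.65]
tcp r 0.0590 deg 73.1
t53.8 pos [ 541.1 -232.4   65. ] jaw 127.1 xax [-0.001  0.005 -1.   ] F [ 0.1 -0.   0.9] w 22.2 q [ 0.8   1.02 -0.89  1.77  1.02  0.89  1.65]
  slide [ 1.   1.  -0.9] len 2 rot [0.11 0.25 0.12] jaw->127.0
```

View pics/w58.png

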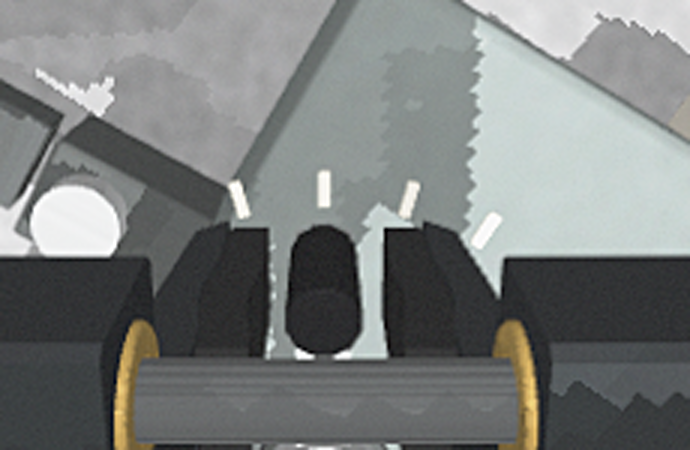

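Request:
carry_out(gripper=[22,22,22,22,22], slide=[[0,0,0],[0,0.8,-10],[0,0.5,-8],[0,0,0],[0,0,0]], delta_rot=[[0,0,0],[-7.4,0,0],[-7.4,0,0],[0,0,0],[0,0,0]])

```text
time: 54.25
eef_pos: [0.551, -0.2438, 0.0654]
tool_rot: [-1.835, 0.625, 1.843]
contact_force: [-0.1, 0.7, -1.0]
gripper_width: 0.0218
```

```bash
python3 - <<'E'
from h import *
lview("w59")
go([*lev(89),.064],52+90)
E
```

```text
post [256.1, 259.3] 0.82 [ 0.5532 -0.2442] r 0.0583 lever deg 89.7
t54.4 pos [ 550.9 -243.9   65.5] jaw 142.2 xax [-0.003  0.006 -1.   ] F [ 0.6 -1.1  0.8] w 21.9 q [ 0.83  1.05 -0.94  1.72  1.04  0.95  1.94]
tcp r 0.0595 deg 87.8
t54.4 pos [ 550.9 -243.9   65.5] jaw 142.2 xax [-0.003  0.006 -1.   ] F [ 0.6 -1.1  0.8] w 21.9 q [ 0.83  1.05 -0.94  1.72  1.04  0.95  1.94]
  slide [ 1.4  0.5 -1.3] len 2 rot [0.21 0.33 0.18] jaw->142.0
```

View pics/w59.png

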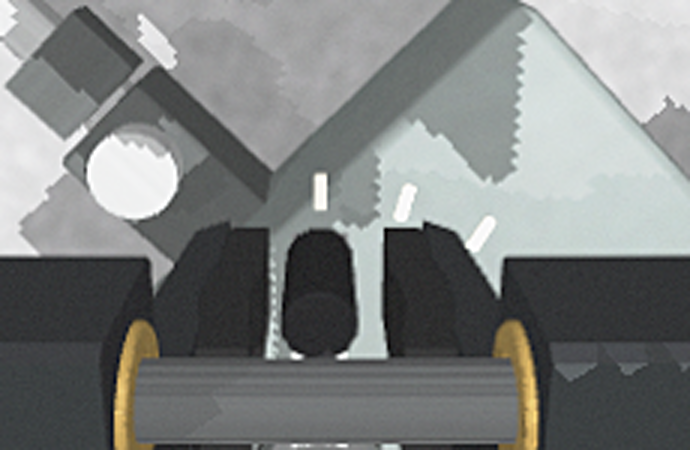

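Request:
carry_out(gripper=[28,28,28,28,28], slide=[[0,0,-0.5],[0,0,0],[-15,0,0],[-25,0,0],[-35,0,0]], delta_rot=[[0,0,0],[0,0,0],[0,0,0],[0,0,0],[0,0,0]])

```text
time: 54.85
eef_pos: [0.548, -0.2439, 0.1401]
tool_rot: [-1.826, 0.629, 1.852]
contact_force: [0.5, -0.7, 0.9]
gripper_width: 0.0279
```

Request:
carry_out(gripper=[40,40,40,40,40], slide=[[-40,0,0],[-30,35,15],[0,40,20],[0,30,10],[0,0,0]], delta_rot=[[0,0,0],[0,0,0],[0,0,0],[0,0,0],[0,0,0]])

```text
time: 55.35
eef_pos: [0.4507, -0.2983, 0.2242]
tool_rot: [-1.842, 0.625, 1.84]
contact_force: [0.5, -0.3, -0.4]
gripper_width: 0.0402
```

```bash
python3 - <<'E'
from h import *
t=look("t60"); save(t,"t60c",(250,100,450,280),4)
x=get_image("side"); save(x,"x60",(190,60,390,210),4)
E
```

```text
t55.4 pos [ 450.7 -298.3  224.2] jaw 142.3 xax [ 0.002  0.003 -1.   ] F [ 0.5 -0.3 -0.4] w 40.2 q [ 1.12  0.8  -1.13  1.8   0.81  1.09  2.18]
 TRAY [ 38.2 -62.5] wh 55 43 long rel 0.2
 TRAY [-35.1 -61.8] wh 55 43 long rel 0.4
 TRAY [-36.    4.3] wh 54 43 long rel 1.3
 TRAY [-37.6  71.7] wh 55 43 long rel 0.7
```

View pics/t60c.png

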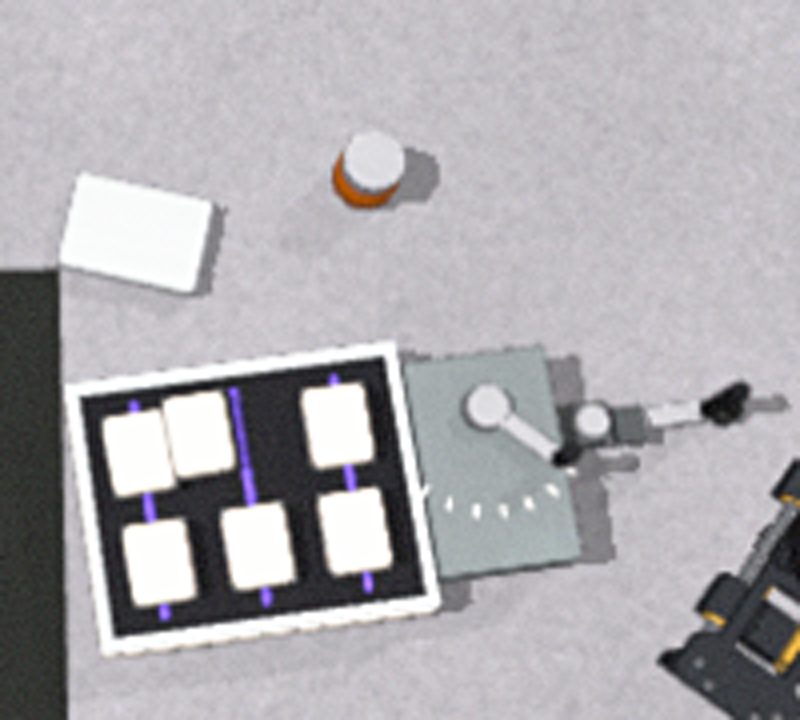

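View pics/x60.png

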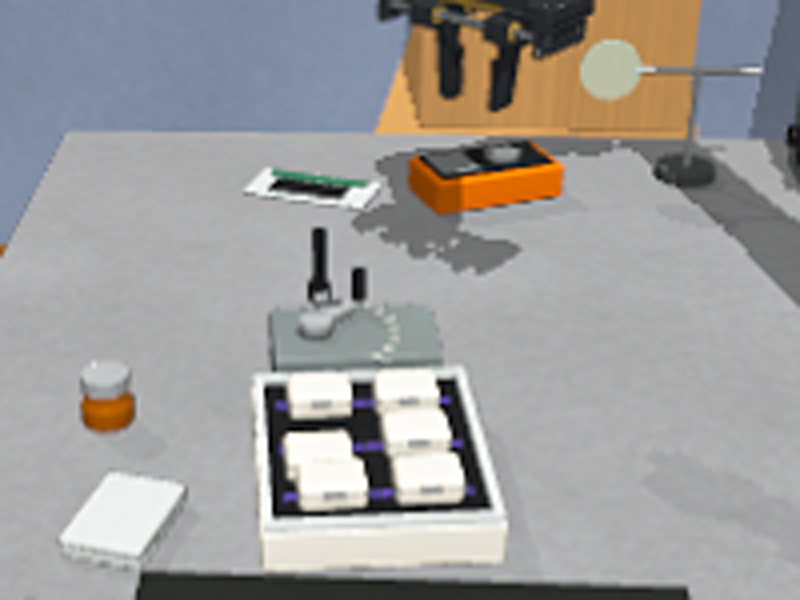

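```bash
python3 - <<'E'
from h import *
d=get_image("top"); x=get_image("side")
H=np.array([.5843,-.2798]);
for a in (80,85,90):
    t=np.radians(187+a); P=H+.09*np.array([np.cos(t),np.sin(t)])
    print(a,"top",proj(d,[[*P,.083],[*P,.016]]).round(1).tolist(),"side",proj(x,[*P,.083]).round(1).tolist())
for i in (5,6): print("lever",i,proj(d,[*lev(15*i),.1]).round(1),proj(x,[*lev(15*i),.1]).round(1))
for n in ("leg_post","lever_post","magnetiser","tin","flux"):
    for dd in (d,x): 
        o=models.place_of(dd,n)[:1]; print(n,[(np.round(q["xy"],1).tolist(),round(q["conf"],2)) for q in o])
E
```

```text
80 top [[436.2, 202.6], [427.4, 207.1]] side [[273.8, 116.6]]
85 top [[436.0, 199.8], [427.2, 204.4]] side [[271.8, 116.6]]
90 top [[435.5, 196.9], [426.8, 201.7]] side [[269.8, 116.6]]
lever 5 [[389.4 216.5]] [[282.6 127.9]]
lever 6 [[393.3 212.3]] [[279.7 126.5]]
leg_post [([431.0, 199.2], 0.77)]
leg_post [([270.7, 116.3], 0.53)]
lever_post [([392.2, 210.2], 0.77)]
lever_post []
magnetiser [([190.2, 164.5], 0.6)]
magnetiser [([210.0, 253.1], 0.69)]
tin [([282.4, 162.1], 0.56)]
tin [([220.2, 191.9], 0.57)]
flux [([342.5, 144.1], 0.73)]
flux [([216.9, 165.3], 0.71)]
```

```bash
python3 - <<'E'
from h import *
print(manip.hand_in())
E
```

```text
the job is handed in; nothing more can be done
None
```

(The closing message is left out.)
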